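# Unload the LED board test nest and zero its counter

### The job

The LED boards in the test nest have passed: take every board out of its bay - press its near end down into the thumb well so that it tips up, then draw it out by the raised end - and lay all of them flat in the green-lined black tray, side by side, none on top of another. Once the nest is empty, reset its counter for the next batch: take the black tweezers, push the small recessed red button on the nest's front fully in with their end and keep it in for two seconds, then lay the tweezers back down flat on the bench top. Leave the flux tin, the tape roll and the side cutters where they are.

Things in the scene. Friction and masses are not known exactly. Their poses are not given: they have to be found in the camera images.
- nest: Fixed four-bay test nest, 132 mm deep (own x, front to back), 326 wide (own y, to its left), top 50 mm above the bench. Origin under its centre. Bays at y = +127, +63, -1, -65 mm: pockets from x = -49 to +53 mm, 52 wide, 4 deep, 12 mm of solid nest between them, so a flat board cannot be gripped. The pockets are slippery (friction 0.1). A counter panel fills the right end.
- reset_face (a point): Centre of the front face of the counter's red reset button, at rest 8 mm behind the nest's front face at the bottom of a square recess 14 x 14 mm, too small for a finger. The recess is in the nest's front (facing the robot), centred 30 mm above the bench and 127 mm to the right of the nest's middle. The face moves with the button.
- reset_button (a joint): Travel of the spring-return reset button, m: 0 out, 0.005 fully pressed. Pressed along the nest's +x (level, away from the robot); needs about 1.5 N to start and 4 N fully in. The counter resets only when it is kept in for 1.5 s or more.
- tray: Fixed black plastic board tray with a green liner, 180 (own x) x 350 (own y) x 22 mm. Origin at the centre of its underside; the floor is 4 mm above the origin, 172 x 342 mm inside the 4 mm walls, which stand 22 mm above the bench with a rim turned out 4 mm.
- tweezers: Black steel tweezers, one rigid piece 122 mm long, 9 mm high, 18 g, lying on the bench. Origin on the underside at mid length; own y runs along it to the two fine tips (3 to 4 mm over both), -y to the 4 mm wide closed heel; 10 mm wide across own x from y = 0 to +30 mm, narrowing to both ends.
- tweezers_tip (a point): Between the tips of the tweezers, 61 mm from the middle, 5 mm above the underside.
- tweezers_heel (a point): Closed heel end of the tweezers, 61 mm from the middle, 5 mm above the underside.
- tweezers_grip (a point): Good place to grip the tweezers: nearly parallel sides 10 mm apart, 51 mm from the tips, on the axis, 5 mm above the underside.
- flux_tin: Open round flux tin, 60 mm wide, 21 mm high, origin under its centre; bystander.
- amber_tape: Roll of amber tape lying flat, 56 mm wide, 12 mm high, origin under its centre; bystander.
- cutters: Side cutters with yellow handles, 48 x 91 x 10 mm, lying on the bench, origin under the middle; bystander.
- board_a: Aluminium-core LED board, white, eight small LEDs: rigid flat plate 100 x 50 x 4 mm, about 54 g. Origin at the plate's very centre; x along its length, y across, z out of the LED side. None if absent in this run. Starts flat in the leftmost bay, LED side up, flush with the nest's top, its -x end (bare, no LEDs) over the thumb well at the front.
- board_b: Aluminium-core LED board, white, eight small LEDs: rigid flat plate 100 x 50 x 4 mm, about 54 g. Origin at the plate's very centre; x along its length, y across, z out of the LED side. None if absent in this run. Starts flat in the second bay, LED side up, flush with the nest's top, its -x end (bare, no LEDs) over the thumb well at the front.
- board_c: Aluminium-core LED board, white, eight small LEDs: rigid flat plate 100 x 50 x 4 mm, about 54 g. Origin at the plate's very centre; x along its length, y across, z out of the LED side. None if absent in this run. Starts flat in the third bay, LED side up, flush with the nest's top, its -x end (bare, no LEDs) over the thumb well at the front.
- board_d: Aluminium-core LED board, white, eight small LEDs: rigid flat plate 100 x 50 x 4 mm, about 54 g. Origin at the plate's very centre; x along its length, y across, z out of the LED side. None if absent in this run. Starts flat in the rightmost bay, LED side up, flush with the nest's top, its -x end (bare, no LEDs) over the thumb well at the front.
- thumb_a (a point): Pressing point of the leftmost bay, fixed to the nest at top height: over the thumb well, 38 mm in front of the flat board's centre and 32 mm in front of the steel cross pin (radius 4 mm) on which the board tips. The well reaches from the pin to the front wall's inside, 24 mm in front of this point, floor 18 mm above the bench; its mouth is 40 mm wide in front of the board.
- thumb_b (a point): Pressing point of the second bay from the left, like thumb_a. Pressed lightly 15 to 20 mm down here, a board tips and slides by itself forward and down, under two 6 mm tabs beside the mouth, until its near end stands on the well's floor against the front wall. It stays there when let go, sloping about 28 degrees with the far (back) end up.
- thumb_c (a point): Pressing point of the third bay, like thumb_a. A tipped board's far end has its underside about 15 mm above the nest's top: it can be gripped there across its 50 mm width, fingers square to the sloping board, and drawn out up along its own slope.
- thumb_d (a point): Pressing point of the rightmost bay, like thumb_a.

How it is judged:
On the way, in this order (a step that is already met when the one before it is completed fails the run):
1. every board lies flat on the tray's floor, none on another (z of board_a in the frame of tray between 0.003 and 0.0085 m and x of board_a in the frame of tray between -0.086 and 0.086 m and y of board_a in the frame of tray between -0.171 and 0.171 m and angle between the z axis of each of board_a, board_b, board_c, board_d and the z axis of tray, either way round below 0.06 rad and linear speed of each of board_a, board_b, board_c, board_d below 0.03 m/s and z of board_b in the frame of tray between 0.003 and 0.0085 m and x of board_b in the frame of tray between -0.086 and 0.086 m and y of board_b in the frame of tray between -0.171 and 0.171 m and z of board_c in the frame of tray between 0.003 and 0.0085 m and x of board_c in the frame of tray between -0.086 and 0.086 m and y of board_c in the frame of tray between -0.171 and 0.171 m and z of board_d in the frame of tray between 0.003 and 0.0085 m and x of board_d in the frame of tray between -0.086 and 0.086 m and y of board_d in the frame of tray between -0.171 and 0.171 m), for 0.2 s.
2. the reset button is held fully in by an end of the tweezers (value of joint reset_button above 0.004 m and distance between any of tweezers_tip, tweezers_heel and reset_face below 0.01 m), for 1.5 s.
At the end, for the whole second after the job is handed in: All boards lie still, flat (0.06 rad) on the tray's floor, none on another (centre under 8.5 mm above tray underside); the button was then held 4 mm in for 1.5 s by an end of the tweezers and is out; they lie on the bench itself (axis under 11 mm); bystanders within 30 mm (all of step 1 and value of joint reset_button below 0.001 m and height (world z) of tweezers_tip below 0.012 m and height (world z) of tweezers_grip below 0.011 m); the robot touches nothing.
It fails at once if the flux tin is displaced by more than 30 mm (distance of flux_tin from where it was at the start of the episode above 0.03 m).
It fails at once if the tape roll is displaced by more than 30 mm (distance of amber_tape from where it was at the start of the episode above 0.03 m).
It fails at once if the pair of side cutters is displaced by more than 30 mm (distance of cutters from where it was at the start of the episode above 0.03 m).
Of board_a, board_b, board_c, board_d only 3 to 4 are there at a start; the rules pass over those that are not, and their reading is None.
At some moment in a run one of tweezers may be knocked a few centimetres aside while the robot is not near it.
Once in a run the grip may slacken for a moment while it holds something.
It also fails if it takes over 208 s, if anything falls off the work surface, if the arm or the gripper's body presses on something with over 40 N, if the wrist force passes 120 N, or if a joint passes its speed limit or range.

### The arm

A 6-joint arm with a two-finger parallel gripper is mounted at the origin on a cart in front of the work surface, level with it; the furniture and walls round the work are solid. World frame = base frame: x ahead of the robot, y to its left, z up, the work surface at z = 0. Lengths are in m, angles in rad, forces in N, time in s.
With the tool pointing down it reaches from about 0.3 to 0.95 m from the base axis. Payload 3.1 kg.
Tool frame: the origin (TCP) lies midway between the tips of the shut fingers; the grasp point (between the pads) lies 19 mm behind it; z points along the fingers, x is the direction in which the jaws open and shut, and the axes are right-handed (so a half turn about z gives the same grasp; the last joint's range is limited). The gripper opens to 85 mm and grips with 20 to 120 N. Pads are 22 mm wide; open, the fingers measure 114 mm over their backs; the gripper's body (76 mm by 85 mm) begins 54 mm behind the grasp point. The pads swing forward as they close: fully open they stand 13 mm farther back than shut.
Start: joints at [-1.241, 0.308, 1.634, -0, 1.2, -0.07], TCP at [0.243, -0.576, 0.202] pointing down, gripper open.
Joint ranges: [-3.06, 3.06], [-0.79, 1.96], [0.05, 2.63], [-1.19, 4.34], [0.05, 2.64], [-2.94, 2.94]. Speed limits (rad/s): [2.79, 2.79, 3.14, 3.14, 3.14, 3.14].

### API

Orientations are given as a rotation vector (axis times angle).
In Python, from plant import read_state, read_camera, camera_info, job gives the robot as it stands.
- The arm moves only by the tool play_rows, never from a script. Its argument "steps" is a list of rows, each an object of numbers: "dx", "dy", "dz": the shift along the tool's x, y, z scaled (see below); "wx", "wy", "wz": the turn, a rotation vector about the tool's x, y, z scaled (see below); "hand": the opening, from -1 (shut) to 1 (fully open). In form: [{"dx": .., "dy": .., "dz": .., "wx": .., "wy": .., "wz": .., "hand": ..}, ...]. A call has exactly 5 rows; each row is the pose to reach, as a shift and turn from the pose commanded when the call began, along the tool's axes at that moment; what a row does not reach only later rows make up. The controller multiplies each number of a shift by 0.5 m and each number of a turn by 2 rad. A row lasts 1/12 s, in which the tool goes at most 41.7 mm and 7.16 degrees, less where a joint would pass 70% of its speed; a pose out of reach is approached as far as the arm can. A call with a number of a shift or a turn outside -1 to 1 is refused whole. A call with a gripper value outside its range is refused whole. The fingers move at their own pace and stop on an object; "newtons" is the grip in N (left out, the last holds). Time passes only in rows, so rows that repeat a pose let the fingers close, or fill a call up. It gives the time, the measured TCP pose, the force and the opening at its end, in the units of the state.
- read_state(): the state, without advancing time (a new reading comes with each control period).
- read_camera(name): name is "scene" or "top" or "wrist"; returns (picture, depth): 420x560x3 uint8, red, green, blue; 420x560 float32, m along the optical axis (not along the pixel's ray), 0 where there is no reading.
- camera_info(name): a dict with "vertical_fov" (degrees; the focal length in pixels is half the picture's height over the tangent of half this angle, whatever the lens; pixels are square), "cx", "cy" (the principal point, pixels), "k1" (the pictures are not rectified: a ray, as slopes to the right and down, at radius r is drawn at 1 + k1 r^2 times it, then the intrinsics apply), "cam_to_world" (4x4, takes a point from camera to world coordinates); the wrist camera has in their place "tool_from_camera" (4x4, takes a point from camera to tool coordinates, whose origin is the TCP and whose axes are the tool frame's). Camera axes: x right, y up, looking along -z (the intrinsics and any distortion apply to the point x, -y, -z); pixel columns grow to the right and rows downward; lengths in m; the calibration is good to about 2 mm. A picture is of the moment at which its call begins: read the wrist's pose just before it. camera_info takes no time and is no camera call.
- job.close_job(): hands the job in, once; it reports no verdict.
The state is a dict: "time_s": time; "joints": joint angles; "qd": joint speeds; "tau": joint torques, N m; "tcp_pos": TCP position; "tcp_rot": TCP orientation; "wrist_force": force on the tool from outside, world axes, zero at the start; "wrist_torque": the same for the moment, N m; "opening": finger opening in m.
Only numpy, scipy, OpenCV 4.12 (cv2) and the standard library are available. Lean on these libraries where they do the work, as an engineer would, in place of code of your own. Each camera call takes 0.05 s, during which the arm holds its last target. There are 200 camera calls.

## Working session

There is one attempt and no reset: what is moved stays moved. The work goes in short steps, Python scripts to look and compute and a tool call to move; the robot and the scene stay as the last step left them, time stands still between calls to the robot, and variables do not carry over. Pictures are saved under pics/ and viewed, about 12 in all and at most 16, crops included, and the job is handed in when it is done.

Besides the shell and the picture viewer there is one more tool, called after "Request:" in YAML: its name, and indented under it one key for each argument. play_rows: Moves the arm, as the interface text tells. Shifts and turns lie within -1 to 1; 1 stands for 0.5 m of shift or 2 rad of turn. Its arguments: {"type":"object","properties":{"steps":{"type":"array"},"newtons":{"type":"number"}},"required":["steps"]}

```bash
ls; mkdir -p pics
cat > h.py <<'E'
import numpy as np, cv2
from scipy.spatial.transform import Rotation as R
from plant import read_state, read_camera, camera_info, job
def cam(name):
    s=read_state(); img,d=read_camera(name); ci=camera_info(name)
    if name=="wrist":
        T=np.eye(4);T[:3,:3]=R.from_rotvec(s["tcp_rot"]).as_matrix();T[:3,3]=s["tcp_pos"]
        M=T@np.array(ci["tool_from_camera"])
    else: M=np.array(ci["cam_to_world"])
    return img,d,ci,M
def K(ci,h=420):
    f=h/2/np.tan(np.radians(ci["vertical_fov"])/2); return np.array([[f,0,ci["cx"]],[0,f,ci["cy"]],[0,0,1.]]),np.array([ci["k1"],0,0,0.])
def rays(ci,M,uv):
    k,dc=K(ci); p=cv2.undistortPoints(np.array(uv,float).reshape(-1,1,2),k,dc).reshape(-1,2)
    d=np.c_[p[:,0],-p[:,1],-np.ones(len(p))]; return M[:3,3],d@M[:3,:3].T
def onplane(ci,M,uv,z):
    o,d=rays(ci,M,uv); return o+d*((z-o[2])/d[:,2])[:,None]
def withdepth(ci,M,d,uv):
    o,r=rays(ci,M,uv); uv=np.round(np.array(uv)).astype(int).reshape(-1,2); return o+r*d[uv[:,1],uv[:,0]][:,None]
def proj(ci,M,P):
    k,dc=K(ci); P=(np.array(P).reshape(-1,3)-M[:3,3])@M[:3,:3]; P=P*[1,-1,-1]
    return cv2.projectPoints(P,np.zeros(3),np.zeros(3),k,dc)[0].reshape(-1,2)
def save(n,img): cv2.imwrite(f"pics/{n}.png",cv2.cvtColor(img,cv2.COLOR_RGB2BGR))
E
python3 - <<'E'
from h import *
for n in ["top","scene"]:
    img,d,ci,M=cam(n); save(n+"0",img); np.savez(f"{n}0.npz",img=img,d=d,M=M); print(n,{k:v for k,v in ci.items()})
print(camera_info("wrist")); s=read_state(); print(s)
E
```

```text
pics
top {'vertical_fov': 55.91854263543364, 'cx': 280.92118801462465, 'cy': 213.9874797811182, 'k1': -0.006276747310633052, 'cam_to_world': array([[ 0.01286756,  0.98812361, -0.15312139,  0.31334881],
       [-0.99990852,  0.01335415,  0.00214968, -0.13954861],
       [ 0.00416896,  0.15307972,  0.98820505,  1.09755788],
       [ 0.        ,  0.        ,  0.        ,  1.        ]])}
scene {'vertical_fov': 55.59918024836318, 'cx': 272.0062955499616, 'cy': 212.04663062207217, 'k1': -0.07678886447803185, 'cam_to_world': array([[-0.80336801,  0.45156644, -0.388185  , -0.02910395],
       [-0.59519674, -0.58871134,  0.54695502,  0.54039403],
       [ 0.01845762,  0.67045261,  0.74172273,  0.99690802],
       [ 0.        ,  0.        ,  0.        ,  1.        ]])}
{'vertical_fov': 63.01383729058779, 'cx': 279.93156690277686, 'cy': 212.44696774388774, 'k1': -0.02892065878253584, 'tool_from_camera': array([[ 9.99999918e-01,  3.72944445e-04, -1.57540953e-04,
         1.90785374e-04],
       [ 3.06979402e-04, -9.52184401e-01, -3.05523768e-01,
        -7.84309397e-02],
       [-2.63951430e-04,  3.05523694e-01, -9.52184437e-01,
        -1.71803346e-01],
       [ 0.00000000e+00,  0.00000000e+00,  0.00000000e+00,
         1.00000000e+00]])}
{'time_s': 0.1, 'joints': array([-1.24072116e+00,  3.08932961e-01,  1.63509700e+00,  4.18922764e-05,
        1.19970299e+00, -6.96779227e-02]), 'qd': array([ 0.00060269, -0.00098477, -0.00197422, -0.0007369 , -0.00023223,
        0.00043799]), 'tau': array([ 3.59965743e-04, -4.16408443e+01, -2.77644467e+01, -7.29867588e-05,
        3.98806063e-03,  1.64070929e-05]), 'tcp_pos': array([ 0.24297518, -0.5749375 ,  0.20103465]), 'tcp_rot': array([-2.6171517 ,  1.73543303,  0.00262733]), 'wrist_force': array([0.90350219, 0.85712957, 0.41128144]), 'wrist_torque': array([ 0.02273243, -0.02227456,  0.00897863]), 'opening': 0.08563415429111745}
```

View pics/top0.png

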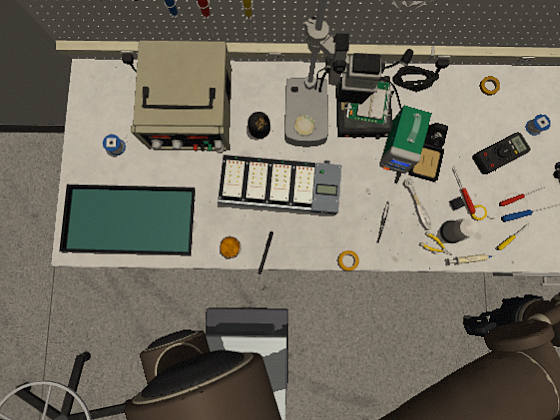

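View pics/scene0.png

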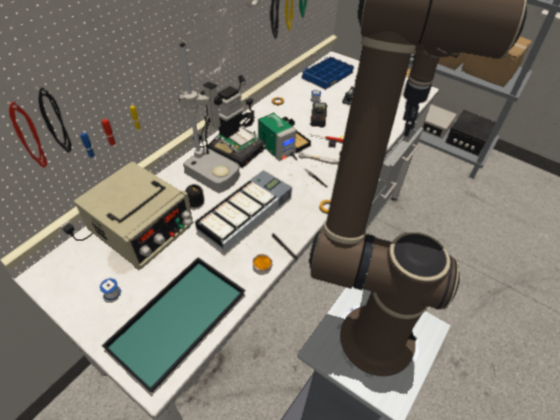

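The top view shows four white boards at about (232–303, 180), the tray centred on (128, 219), the black tweezers at (265, 252), the flux tin at (230, 247) and the tape at (348, 260). The scene view agrees with this layout.

```bash
cat > m1.py <<'E'
from h import *
z=np.load("top0.npz"); img,d,M=z["img"],z["d"],z["M"]; ci=camera_info("top")
hsv=cv2.cvtColor(img,cv2.COLOR_RGB2HSV)
def blobs(mask,lo,box):
    m=np.zeros_like(mask); x0,y0,x1,y1=box; m[y0:y1,x0:x1]=mask[y0:y1,x0:x1]
    cs,_=cv2.findContours(m.astype(np.uint8)*255,cv2.RETR_EXTERNAL,cv2.CHAIN_APPROX_NONE)
    return [c for c in cs if cv2.contourArea(c)>lo]
def rep(name,c,zz):
    P=onplane(ci,M,c.reshape(-1,2),zz)[:,:2].astype(np.float32)
    r=cv2.minAreaRect(P*1000); m=np.zeros(d.shape,np.uint8); cv2.drawContours(m,[c],-1,1,-1)
    v,u=np.nonzero(m); W=withdepth(ci,M,d,np.c_[u,v]); W=W[d[v,u]>0]
    print(name,"rect",np.round(r[0],1),np.round(r[1],1),round(r[2],1),"zmed",np.round(np.percentile(W[:,2],[10,50,90]),4))
for c in blobs((hsv[...,2]>185)&(hsv[...,1]<60),100,(221,160,318,205)): rep("board",c,.05)
for c in blobs((hsv[...,0]>65)&(hsv[...,0]<95)&(hsv[...,1]>60)&(hsv[...,2]>40),2000,(50,170,205,265)): rep("liner",c,.004)
for c in blobs(hsv[...,2]<70,60,(250,225,280,280)): rep("tweez",c,.005); print(c.reshape(-1,2)[[c[:,0,1].argmin(),c[:,0,1].argmax()]])
for c in blobs((hsv[...,1]>150)&(hsv[...,0]<25),60,(210,230,365,275)): rep("orange",c,.012)
# nest dark frame + gray: outline by depth >0.03
k=np.indices(d.shape); W=withdepth(ci,M,d,np.c_[k[1].ravel(),k[0].ravel()]).reshape(420,560,3)
m=(W[...,2]>.035)&(W[...,2]<.065)
for c in blobs(m,500,(205,145,350,225)): rep("nest",c,.05)
cv2.imwrite("pics/z.png",cv2.resize(cv2.cvtColor(img[145:275,50:365],cv2.COLOR_RGB2BGR),None,fx=2.5,fy=2.5,interpolation=cv2.INTER_CUBIC))
E
python3 m1.py
```

```text
board rect [ 558.5 -201.9] [47.7 96.7] 85.7 zmed [0.0479 0.0502 0.0529]
board rect [ 562.8 -138.3] [47.8 97. ] 85.1 zmed [0.0476 0.0503 0.0527]
board rect [568.1 -74.9] [47.6 96.1] 84.5 zmed [0.0479 0.0502 0.0525]
board rect [572.6 -11.3] [46.8 96.2] 85.4 zmed [0.048  0.0503 0.0526]
liner rect [461.4 280.6] [338.6 171. ] 89.3 zmed [0.0017 0.0044 0.0072]
tweez rect [ 375.1 -100. ] [  8.7 118.6] 74.8 zmed [0.0074 0.0104 0.0133]
[[270 232]
 [258 273]]
orange rect [ 355.7 -326.7] [51.6 54.8] 0.7 zmed [-0.001   0.01    0.0139]
orange rect [387.5  -1.5] [52.8 53.7] 46.2 zmed [0.0112 0.0138 0.0173]
nest rect [ 561.4 -136.2] [325.9 134.8] 85.7 zmed [0.0468 0.0501 0.0527]
```

View pics/z.png

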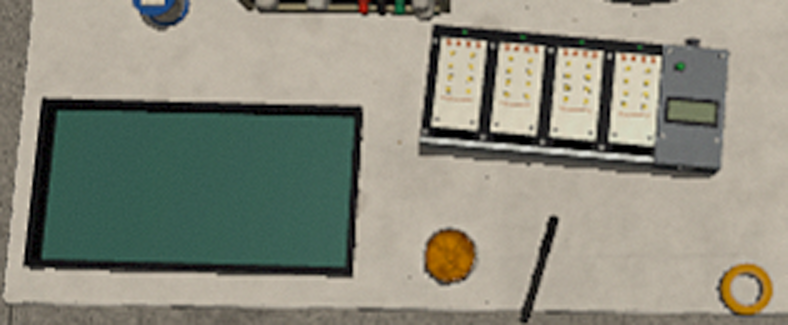

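```bash
cat >> h.py <<'E'
YAW=-0.0738; NC=np.array([.5614,-.1370,0]); 
def Rt(yaw,tilt=0):
    "tool x to the right (-y of a frame turned by yaw), fingers down, tips tilted forward by tilt"
    c,s=np.cos(tilt),np.sin(tilt)
    return R.from_euler('z',yaw).as_matrix()@np.array([[0,-c,s],[-1,0,0],[0,-s,-c]])
def nest(p): return NC+R.from_euler('z',YAW).apply(p)
def plan(wps,start=None):
    "wps: (pos,R[,hand]) ; one call each; prints round numbers"
    s=read_state(); p,r=(np.array(s["tcp_pos"]),R.from_rotvec(s["tcp_rot"]).as_matrix()) if start is None else start
    for w in wps:
        d=np.round(r.T@(np.array(w[0])-p)/.5,3); a=np.round(R.from_matrix(r.T@w[1]).as_rotvec()/2,3)
        print("d",d+0.,"w",a+0.,w[2:], "rows", round(max(np.linalg.norm(d)*.5/.0417,np.linalg.norm(a)*2/.125),1))
        p=p+r@d*.5; r=r@R.from_rotvec(a*2).as_matrix()
E
python3 - <<'E'
from h import *
z=np.load("top0.npz"); d,M=z["d"],z["M"]; ci=camera_info("top")
k=np.indices(d.shape); W=withdepth(ci,M,d,np.c_[k[1].ravel(),k[0].ravel()])
for y in np.arange(-.3,.45,.05):
    m=(abs(W[:,1]-y)<.025)&(W[:,2]>.04)&(W[:,2]<.6)&(W[:,0]>.645)&(W[:,0]<.85); 
    print(round(y,2), "nearest x",np.round(np.percentile(W[m,0],2),3) if m.sum()>5 else None,"zmax",W[m,2].max().round(3) if m.any() else None)
plan([((.50,-.35,.30),Rt(YAW)),((.52,-.135,.30),Rt(YAW))])
E
```

```text
-0.3 nearest x 0.749 zmax 0.341
-0.25 nearest x 0.688 zmax 0.342
-0.2 nearest x 0.681 zmax 0.412
-0.15 nearest x 0.688 zmax 0.063
-0.1 nearest x 0.704 zmax 0.07
-0.05 nearest x 0.704 zmax 0.074
-0.0 nearest x 0.66 zmax 0.153
0.05 nearest x 0.65 zmax 0.166
0.1 nearest x 0.659 zmax 0.164
0.15 nearest x 0.652 zmax 0.166
0.2 nearest x 0.651 zmax 0.163
0.25 nearest x 0.662 zmax 0.152
0.3 nearest x 0.65 zmax 0.045
0.35 nearest x 0.649 zmax 0.047
0.4 nearest x None zmax None
d [-0.215 -0.649 -0.197] w [0.    0.001 0.237] () rows 8.5
d [-0.431 -0.008  0.   ] w [0. 0. 0.] () rows 5.2
```

Request:
play_rows:
  steps:
    - {"dx": -0.215,"dy": -0.649,"dz": -0.197,"wz": 0.237,"hand": -1}
    - {"dx": -0.215,"dy": -0.649,"dz": -0.197,"wz": 0.237,"hand": -1}
    - {"dx": -0.215,"dy": -0.649,"dz": -0.197,"wz": 0.237,"hand": -1}
    - {"dx": -0.215,"dy": -0.649,"dz": -0.197,"wz": 0.237,"hand": -1}
    - {"dx": -0.215,"dy": -0.649,"dz": -0.197,"wz": 0.237,"hand": -1}
  newtons: 60

```text
invalid input at $.steps[0]: expected keys dx, dy, dz, wx, wy, wz, hand
```

Run:
```python
from h import *
plan([((.50,-.25,.30),Rt(YAW)),((.52,-.135,.30),Rt(YAW))])
```

```text
d [-0.399 -0.726 -0.197] w [0.    0.001 0.237] () rows 10.2
d [-0.233 -0.023  0.   ] w [0. 0. 0.] () rows 2.8
```

Request:
play_rows:
  steps:
    - {"dx": -0.215,"dy": -0.649,"dz": -0.197,"wx": 0,"wy": 0,"wz": 0.237,"hand": -1}
    - {"dx": -0.215,"dy": -0.649,"dz": -0.197,"wx": 0,"wy": 0,"wz": 0.237,"hand": -1}
    - {"dx": -0.215,"dy": -0.649,"dz": -0.197,"wx": 0,"wy": 0,"wz": 0.237,"hand": -1}
    - {"dx": -0.215,"dy": -0.649,"dz": -0.197,"wx": 0,"wy": 0,"wz": 0.237,"hand": -1}
    - {"dx": -0.215,"dy": -0.649,"dz": -0.197,"wx": 0,"wy": 0,"wz": 0.237,"hand": -1}
  newtons: 60

```text
time_s: 0.52
tcp_pos: [0.3923, -0.4441, 0.2589]
tcp_rot: [-2.132, 2.307, 0.002]
wrist_force: [0.5, -1.0, 0.3]
opening: 0.0257
```

Run:
```python
from h import *
plan([((.50,-.135,.30),Rt(YAW))])
```

```text
d [-0.633 -0.166 -0.082] w [ 0.     0.    -0.002] () rows 7.9
```

Request:
play_rows:
  steps:
    - {"dx": -0.633,"dy": -0.166,"dz": -0.082,"wx": 0,"wy": 0,"wz": 0,"hand": -1}
    - {"dx": -0.633,"dy": -0.166,"dz": -0.082,"wx": 0,"wy": 0,"wz": 0,"hand": -1}
    - {"dx": -0.633,"dy": -0.166,"dz": -0.082,"wx": 0,"wy": 0,"wz": 0,"hand": -1}
    - {"dx": -0.633,"dy": -0.166,"dz": -0.082,"wx": 0,"wy": 0,"wz": 0,"hand": -1}
    - {"dx": -0.633,"dy": -0.166,"dz": -0.082,"wx": 0,"wy": 0,"wz": 0,"hand": -1}

```text
time_s: 0.93
tcp_pos: [0.4587, -0.248, 0.2847]
tcp_rot: [2.137, -2.303, -0.001]
wrist_force: [0.6, -0.5, -0.6]
opening: -0.0001
```

Run:
```python
from h import *
plan([((.50,-.135,.30),Rt(YAW))])
```

```text
d [-0.232 -0.065 -0.031] w [0. 0. 0.] () rows 2.9
```

Request:
play_rows:
  steps:
    - {"dx": -0.2,"dy": -0.06,"dz": -0.031,"wx": 0,"wy": 0,"wz": 0,"hand": -1}
    - {"dx": -0.2,"dy": -0.06,"dz": -0.031,"wx": 0,"wy": 0,"wz": 0,"hand": -1}
    - {"dx": -0.2,"dy": -0.06,"dz": -0.031,"wx": 0,"wy": 0,"wz": 0,"hand": -1}
    - {"dx": -0.2,"dy": -0.06,"dz": -0.031,"wx": 0,"wy": 0,"wz": 0,"hand": -1}
    - {"dx": -0.2,"dy": -0.06,"dz": -0.031,"wx": 0,"wy": 0,"wz": 0,"hand": -1}

```text
time_s: 1.35
tcp_pos: [0.4962, -0.1517, 0.3003]
tcp_rot: [2.141, -2.298, 0.0]
wrist_force: [-0.3, -0.3, -0.2]
opening: 0.0
```

Run:
```python
from h import *
img,d,ci,M=cam("wrist"); save("w1",img); np.savez("w1.npz",img=img,d=d,M=M); s=read_state(); print(s["tcp_pos"],s["qd"].round(3))
for y in (127,63,-1,-65): print(proj(ci,M,[nest([x/1000,(y+w)/1000,.05]) for x,w in((-48,-25),(-48,25),(52,25),(52,-25))]).round().astype(int).tolist())
```

```text
[ 0.4957301  -0.15267341  0.29994375] [-0.031  0.004  0.003 -0.     0.     0.001]
[[181, 156], [141, 156], [131, 69], [174, 69]]
[[233, 156], [192, 156], [186, 69], [230, 69]]
[[285, 156], [244, 156], [242, 69], [286, 69]]
[[337, 156], [296, 156], [298, 69], [341, 69]]
```

View pics/w1.png

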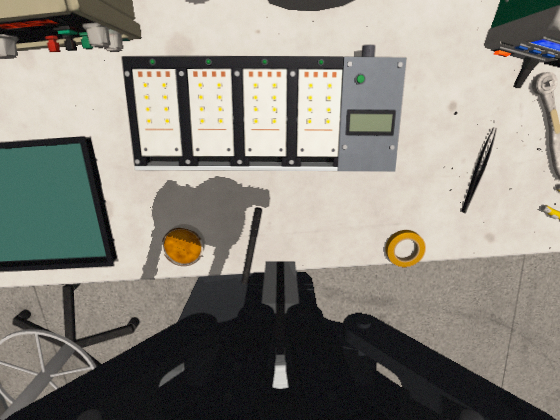

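The wrist view shows the four boards at columns 135–341 and rows 69–157. There are two thin black things: a plain stick at (252, 245) and a tweezers-like shape at (480, 170). I need to tell them apart, so I'll enlarge both and refine the nest pose.

Run:
```python
from h import *
z=np.load("w1.npz"); img,d,M=z["img"],z["d"],z["M"]; ci=camera_info("wrist")
b=cv2.cvtColor(img,cv2.COLOR_RGB2BGR)
a=cv2.resize(b[115:225,445:515],None,fx=5,fy=5,interpolation=cv2.INTER_CUBIC); c=cv2.resize(b[195:290,225:275],None,fx=5.5,fy=5.5,interpolation=cv2.INTER_CUBIC)
o=np.zeros((560,800,3),np.uint8); o[:a.shape[0],:a.shape[1]]=a; o[:c.shape[0],400:400+c.shape[1]]=c; cv2.imwrite("pics/tw.png",o)
hsv=cv2.cvtColor(img,cv2.COLOR_RGB2HSV)
m=((hsv[...,2]>150)).astype(np.uint8); box=np.zeros_like(m); box[62:162,128:348]=1; m*=box
m=cv2.morphologyEx(m,cv2.MORPH_OPEN,np.ones((9,9)))
cs,_=cv2.findContours(m*255,cv2.RETR_EXTERNAL,cv2.CHAIN_APPROX_NONE)
for c in cs:
    if cv2.contourArea(c)<1500: continue
    r=cv2.minAreaRect((onplane(ci,M,c.reshape(-1,2),.05)[:,:2]*1000).astype(np.float32)); print(np.round(r[0],1),np.round(r[1],1),round(r[2],1))
for n,(x0,y0,x1,y1) in dict(right=(445,115,515,225),left=(235,200,268,283)).items():
    mm=np.zeros(d.shape,bool); mm[y0:y1,x0:x1]=hsv[y0:y1,x0:x1,2]<60
    v,u=np.nonzero(mm); P=onplane(ci,M,np.c_[u,v],.005)[:,:2]*1000
    print(n,np.round(cv2.minAreaRect(P.astype(np.float32)),1) if 0 else cv2.minAreaRect(P.astype(np.float32)))
```

```text
[ 559.1 -202.4] [50.2 98.6] 85.8
[ 563.7 -138.8] [50.2 98.7] 85.5
[568.3 -75.1] [49.9 98.7] 85.5
[573.2 -11.2] [50.1 98.9] 85.6
right ((459.2203369140625, -425.49432373046875), (13.418004035949707, 106.74567413330078), 76.49080657958984)
left ((375.55584716796875, -97.4581527709961), (44.49898147583008, 119.31584930419922), 85.06884002685547)
```

View pics/tw.png

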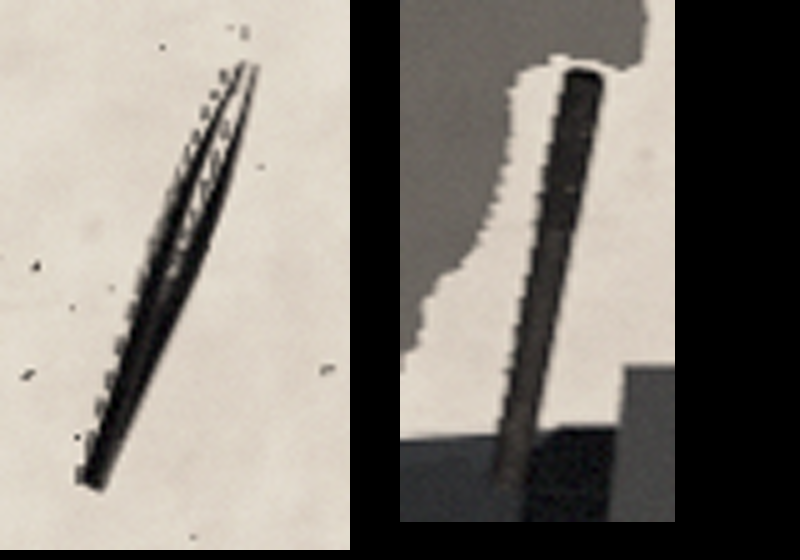

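```bash
cat >> h.py <<'E'
NC=np.array([.5618,-.1377,0]); BAY=dict(a=.127,b=.063,c=-.001,d=-.065); SL=np.radians(28)
U=np.array([np.cos(SL),0,np.sin(SL)]); N=np.array([-np.sin(SL),0,np.cos(SL)])
def press(k): y=BAY[k]; return [(nest([-.036,y,.10]),Rt(YAW),-1),(nest([-.036,y,.033]),Rt(YAW),"slow"),(nest([-.036,y,.13]),Rt(YAW),.55)]
def grip(k,s=.088,t=.007):
    y=BAY[k]; g=np.array([-.0581,y,.018])+U*s+N*.002-N*t
    f=lambda v: (nest(v),Rt(YAW,SL))
    return [f(g+.06*N),f(g),f(g)+("close",),f(g+.03*U),f(g+.03*U+[-.02,0,.10])]
E
python3 - <<'E'
from h import *
plan([(nest([-.036,.05,.25]),Rt(YAW))]+press("a")+grip("a"))
E
```

```text
d [-0.14  -0.058  0.1  ] w [0.001 0.    0.   ] () rows 2.2
d [-0.154  0.     0.3  ] w [0. 0. 0.] (-1,) rows 4.0
d [0.    0.    0.134] w [0. 0. 0.] ('slow',) rows 1.6
d [ 0.     0.    -0.194] w [0. 0. 0.] (0.55,) rows 2.3
d [ 0.    -0.059  0.044] w [0.244 0.    0.   ] () rows 3.9
d [0.   0.   0.12] w [0.    0.    0.001] () rows 1.4
d [0. 0. 0.] w [0. 0. 0.] ('close',) rows 0.0
d [ 0.   -0.06  0.  ] w [0. 0. 0.] () rows 0.7
d [ 0.    -0.059 -0.195] w [0. 0. 0.] () rows 2.4
```

Request:
play_rows:
  steps:
    - {"dx": -0.14,"dy": -0.058,"dz": 0.1,"wx": 0,"wy": 0,"wz": 0,"hand": -1}
    - {"dx": -0.14,"dy": -0.058,"dz": 0.1,"wx": 0,"wy": 0,"wz": 0,"hand": -1}
    - {"dx": -0.14,"dy": -0.058,"dz": 0.1,"wx": 0,"wy": 0,"wz": 0,"hand": -1}
    - {"dx": -0.14,"dy": -0.058,"dz": 0.1,"wx": 0,"wy": 0,"wz": 0,"hand": -1}
    - {"dx": -0.14,"dy": -0.058,"dz": 0.1,"wx": 0,"wy": 0,"wz": 0,"hand": -1}

```text
time_s: 1.82
tcp_pos: [0.5295, -0.0863, 0.2498]
tcp_rot: [2.136, -2.301, -0.001]
wrist_force: [0.4, -0.4, 0.6]
opening: -0.0
```

Request:
play_rows:
  steps:
    - {"dx": -0.154,"dy": 0,"dz": 0.3,"wx": 0,"wy": 0,"wz": 0,"hand": -1}
    - {"dx": -0.154,"dy": 0,"dz": 0.3,"wx": 0,"wy": 0,"wz": 0,"hand": -1}
    - {"dx": -0.154,"dy": 0,"dz": 0.3,"wx": 0,"wy": 0,"wz": 0,"hand": -1}
    - {"dx": -0.154,"dy": 0,"dz": 0.3,"wx": 0,"wy": 0,"wz": 0,"hand": -1}
    - {"dx": -0.154,"dy": 0,"dz": 0.3,"wx": 0,"wy": 0,"wz": 0,"hand": -1}

```text
time_s: 2.23
tcp_pos: [0.5299, -0.0074, 0.0942]
tcp_rot: [2.132, -2.297, -0.015]
wrist_force: [-1.2, -0.5, -0.8]
opening: -0.0001
```

Run:
```python
from h import *
s=read_state(); print(s["tcp_pos"],s["wrist_force"],s["qd"].round(3))
plan(press("a")+grip("a"))
```

```text
[ 0.52991888 -0.00744785  0.09424816] [-1.16299169 -0.45619808 -0.78006916] [-0.012 -0.031 -0.05  -0.042  0.053 -0.021]
d [ 0.001 -0.011 -0.012] w [0.006 0.    0.   ] (-1,) rows 0.2
d [0.    0.    0.134] w [0. 0. 0.] ('slow',) rows 1.6
d [ 0.     0.    -0.194] w [0. 0. 0.] (0.55,) rows 2.3
d [ 0.    -0.059  0.045] w [0.245 0.    0.   ] () rows 3.9
d [0.   0.   0.12] w [0. 0. 0.] () rows 1.4
d [0. 0. 0.] w [0. 0. 0.] ('close',) rows 0.0
d [ 0.   -0.06  0.  ] w [0. 0. 0.] () rows 0.7
d [ 0.    -0.059 -0.196] w [0. 0. 0.] () rows 2.5
```

Request:
play_rows:
  steps:
    - {"dx": 0,"dy": 0,"dz": 0.05,"wx": 0,"wy": 0,"wz": 0,"hand": -1}
    - {"dx": 0,"dy": 0,"dz": 0.09,"wx": 0,"wy": 0,"wz": 0,"hand": -1}
    - {"dx": 0,"dy": 0,"dz": 0.105,"wx": 0,"wy": 0,"wz": 0,"hand": -1}
    - {"dx": 0,"dy": 0,"dz": 0.12,"wx": 0,"wy": 0,"wz": 0,"hand": -1}
    - {"dx": 0,"dy": 0,"dz": 0.134,"wx": 0,"wy": 0,"wz": 0,"hand": -1}

```text
time_s: 2.65
tcp_pos: [0.5378, -0.0097, 0.0349]
tcp_rot: [-2.135, 2.302, -0.004]
wrist_force: [0.5, -0.4, -0.0]
opening: 0.0003
```

Request:
play_rows:
  steps:
    - {"dx": 0,"dy": 0,"dz": 0,"wx": 0,"wy": 0,"wz": 0,"hand": -1}
    - {"dx": 0,"dy": 0,"dz": 0,"wx": 0,"wy": 0,"wz": 0,"hand": -1}
    - {"dx": 0,"dy": 0,"dz": 0,"wx": 0,"wy": 0,"wz": 0,"hand": -1}
    - {"dx": 0,"dy": 0,"dz": 0,"wx": 0,"wy": 0,"wz": 0,"hand": -1}
    - {"dx": 0,"dy": 0,"dz": 0,"wx": 0,"wy": 0,"wz": 0,"hand": -1}

```text
time_s: 3.07
tcp_pos: [0.5366, -0.0083, 0.0342]
tcp_rot: [-2.137, 2.301, -0.002]
wrist_force: [-0.7, 0.2, 0.3]
opening: 0.0
```

Request:
play_rows:
  steps:
    - {"dx": 0,"dy": 0,"dz": -0.04,"wx": 0,"wy": 0,"wz": 0,"hand": -1}
    - {"dx": 0,"dy": 0,"dz": -0.1,"wx": 0,"wy": 0,"wz": 0,"hand": -1}
    - {"dx": 0,"dy": 0,"dz": -0.194,"wx": 0,"wy": 0,"wz": 0,"hand": 0.55}
    - {"dx": 0,"dy": 0,"dz": -0.194,"wx": 0,"wy": 0,"wz": 0,"hand": 0.55}
    - {"dx": 0,"dy": 0,"dz": -0.194,"wx": 0,"wy": 0,"wz": 0,"hand": 0.55}

```text
time_s: 3.48
tcp_pos: [0.5397, -0.0085, 0.1349]
tcp_rot: [-2.134, 2.297, -0.011]
wrist_force: [0.3, -0.4, -1.0]
opening: 0.0355
```

Run:
```python
from h import *
s=read_state(); print(s["tcp_pos"],s["wrist_force"],s["qd"].round(3))
img,d,ci,M=cam("wrist"); save("w2",img)
cv2.imwrite("pics/w2c.png",cv2.resize(cv2.imread("pics/w2.png")[:300],(800,430)))
k=np.indices(d.shape); W=withdepth(ci,M,d,np.c_[k[1].ravel(),k[0].ravel()]); V=R.from_euler('z',-YAW).apply(W-NC)
for x in range(-60,60,10):
    m=(abs(V[:,0]-x/1000)<.003)&(abs(V[:,1]-.127)<.02)&(d.ravel()>0)&(V[:,2]<.1); print(x,np.round(np.median(V[m,2])*1000,1) if m.sum()>5 else None)
```

```text
[ 0.53974488 -0.00849572  0.13492771] [ 0.30180846 -0.3571365  -1.01453493] [-0.001  0.051  0.062 -0.002 -0.013  0.   ]
-60 38.8
-50 50.1
-40 50.1
-30 50.1
-20 50.1
-10 50.1
0 50.1
10 50.2
20 50.3
30 50.1
40 50.2
50 50.0
```

View pics/w2c.png

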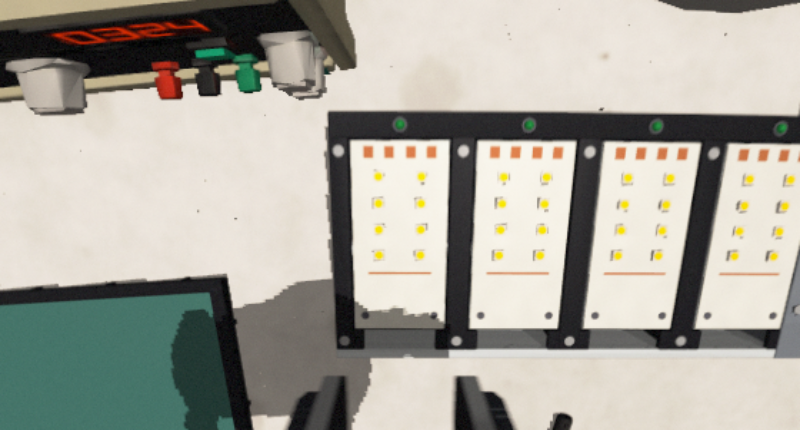

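The view shows all four boards still flat (bay a, columns 350–450), so the board fell back after the press. I'll press deeper and pull slightly towards the front so that it slides under the tabs.

```bash
cat >> h.py <<'E'
def press(k): 
    y=BAY[k]; q=lambda x,z,h:(nest([x,y,z]),Rt(YAW),h)
    return [q(-.036,.10,-1),q(-.036,.030,"slow"),q(-.044,.029,"drag"),q(-.044,.13,.55)]
E
python3 - <<'E'
from h import *
plan(press("a"))
E
```

```text
d [0.    0.005 0.065] w [-0.002  0.     0.   ] (-1,) rows 0.8
d [0.   0.   0.14] w [0. 0. 0.] ('slow',) rows 1.7
d [0.    0.016 0.002] w [0. 0. 0.] ('drag',) rows 0.2
d [ 0.001  0.    -0.202] w [0. 0. 0.] (0.55,) rows 2.4
```

Request:
play_rows:
  steps:
    - {"dx": 0,"dy": 0.003,"dz": 0.06,"wx": 0,"wy": 0,"wz": 0,"hand": -1}
    - {"dx": 0,"dy": 0.003,"dz": 0.06,"wx": 0,"wy": 0,"wz": 0,"hand": -1}
    - {"dx": 0,"dy": 0.003,"dz": 0.06,"wx": 0,"wy": 0,"wz": 0,"hand": -1}
    - {"dx": 0,"dy": 0.003,"dz": 0.06,"wx": 0,"wy": 0,"wz": 0,"hand": -1}
    - {"dx": 0,"dy": 0.003,"dz": 0.06,"wx": 0,"wy": 0,"wz": 0,"hand": -1}

```text
time_s: 3.95
tcp_pos: [0.5345, -0.0082, 0.1004]
tcp_rot: [2.137, -2.302, -0.0]
wrist_force: [0.2, -0.3, 0.1]
opening: -0.0
```

Request:
play_rows:
  steps:
    - {"dx": 0,"dy": 0,"dz": 0.07,"wx": 0,"wy": 0,"wz": 0,"hand": -1}
    - {"dx": 0,"dy": 0,"dz": 0.1,"wx": 0,"wy": 0,"wz": 0,"hand": -1}
    - {"dx": 0,"dy": 0,"dz": 0.12,"wx": 0,"wy": 0,"wz": 0,"hand": -1}
    - {"dx": 0,"dy": 0,"dz": 0.14,"wx": 0,"wy": 0,"wz": 0,"hand": -1}
    - {"dx": 0,"dy": 0,"dz": 0.14,"wx": 0,"wy": 0,"wz": 0,"hand": -1}

```text
time_s: 4.37
tcp_pos: [0.5334, -0.0081, 0.0291]
tcp_rot: [2.136, -2.301, -0.003]
wrist_force: [0.2, -0.4, -0.6]
opening: -0.0001
```

Request:
play_rows:
  steps:
    - {"dx": 0,"dy": 0.004,"dz": 0.002,"wx": 0,"wy": 0,"wz": 0,"hand": -1}
    - {"dx": 0,"dy": 0.008,"dz": 0.002,"wx": 0,"wy": 0,"wz": 0,"hand": -1}
    - {"dx": 0,"dy": 0.012,"dz": 0.002,"wx": 0,"wy": 0,"wz": 0,"hand": -1}
    - {"dx": 0,"dy": 0.016,"dz": 0.002,"wx": 0,"wy": 0,"wz": 0,"hand": -1}
    - {"dx": 0,"dy": 0.016,"dz": 0.002,"wx": 0,"wy": 0,"wz": 0,"hand": -1}

```text
time_s: 4.78
tcp_pos: [0.5263, -0.0075, 0.03]
tcp_rot: [-2.137, 2.302, -0.001]
wrist_force: [-0.2, 0.1, 1.0]
opening: 0.0002
```

```bash
cat > zprof.py <<'E'
from h import *
import sys
k=sys.argv[1]; 
def prof(n):
    img,d,ci,M=cam(n); i=np.indices(d.shape); W=withdepth(ci,M,d,np.c_[i[1].ravel(),i[0].ravel()]); V=R.from_euler('z',-YAW).apply(W-NC)
    print(n,[(x,float(np.round(np.median(V[m,2])*1000,1))) for x in range(-65,65,10) for m in [(abs(V[:,0]-x/1000)<.003)&(abs(V[:,1]-BAY[k])<.02)&(d.ravel()>0)&(V[:,2]<.13)] if m.sum()>5])
s=read_state(); print(s["tcp_pos"],s["wrist_force"])
for n in sys.argv[2:]: prof(n)
E
python3 zprof.py a wrist scene
```

```text
[ 0.52633455 -0.00754988  0.03004895] [-0.18481703  0.11690001  1.02037323]
wrist [(-65, 50.0), (-55, 108.5), (-45, 50.7), (-35, 97.8), (-25, 51.0), (-15, 50.1), (-5, 50.3), (5, 50.2), (15, 50.1), (25, 50.2), (35, 50.3), (45, 50.2), (55, 49.9)]
scene [(-65, 26.6), (-55, 84.1), (-45, 38.8), (-35, 15.1), (-25, -752.5), (-15, -754.4), (-5, -758.1), (5, -757.2), (15, 46.8), (45, 47.9), (55, 49.2)]
```

Run:
```python
from h import *
a,_,_,_=cam("wrist"); b,_,_,_=cam("scene"); save("x1",a); save("x2",b)
o=np.zeros((600,800,3),np.uint8); o[:300,:400]=cv2.resize(a,(400,300)); o[:300,400:]=cv2.resize(b,(400,300)); o[300:,:]=cv2.resize(b[150:290,160:350],(800,590))[:300]
o[300:,:400]=cv2.resize(b[160:260,180:313],(400,300)); o[300:,400:]=cv2.resize(a[180:300,200:360],(400,300)); save("x3",o)
```

```text
(no output)
```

View pics/x3.png

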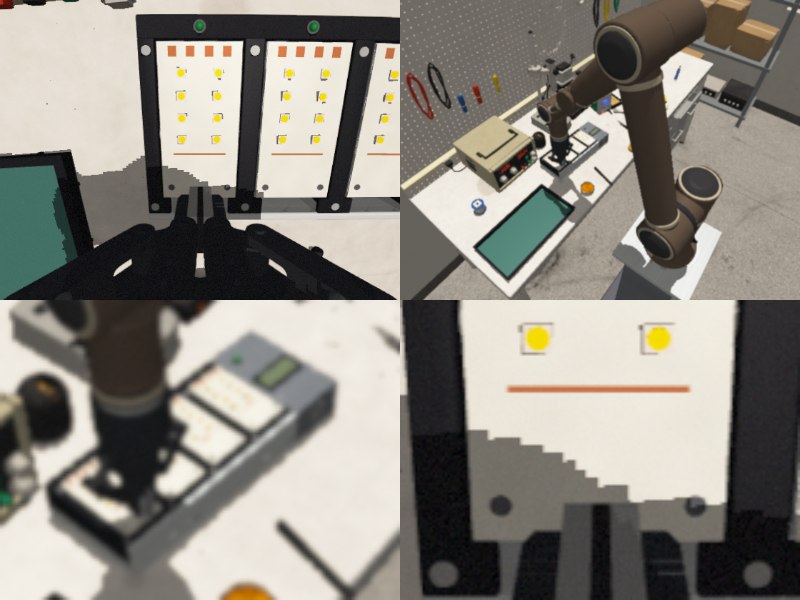

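The finger covers only the near edge of board a (column 280, row 262), and the board is still flat. I'll check where the finger tip projects against where it appears.

Run:
```python
from h import *
img,d,ci,_=cam("wrist"); M=np.array(ci["tool_from_camera"])
for p in ([0,0,0],[0,-.011,0],[0,.011,0],[0,-.011,-.02],[.0145,-.011,0]): print(p,proj(ci,M,[p]).round(1))
for v in range(225,330,6): print(v, [tuple((withdepth(ci,M,d,[[u,v]])[0]*1000).round(1).tolist()) for u in (270,290)], img[v,270])
```

```text
[0, 0, 0] [[279.7 253.1]]
[0, -0.011, 0] [[279.7 234.4]]
[0, 0.011, 0] [[279.7 271.2]]
[0, -0.011, -0.02] [[279.7 249.6]]
[0.0145, -0.011, 0] [[306.7 234.4]]
225 [(-4.5, -23.9, -20.8), (4.8, -23.7, -20.3)] [236 230 218]
231 [(-4.6, -20.5, -19.7), (4.9, -20.7, -20.3)] [235 230 217]
237 [(-4.6, -17.7, -20.5), (4.9, -17.4, -19.7)] [237 231 220]
243 [(-4.7, -14.3, -19.6), (4.9, -14.9, -21.1)] [237 231 219]
249 [(-4.7, -11.3, -20.0), (5.0, -11.5, -20.4)] [120 115 105]
255 [(-4.7, -8.7, -21.1), (5.0, -8.6, -20.9)] [119 113 104]
261 [(-4.7, -5.0, -20.1), (5.0, -5.2, -20.6)] [88 86 83]
267 [(-4.2, -11.4, -39.1), (4.5, -10.8, -38.0)] [69 68 66]
273 [(-4.0, -10.9, -43.7), (4.3, -10.6, -43.2)] [70 68 68]
279 [(-3.9, -11.4, -49.8), (4.2, -10.7, -48.4)] [71 69 69]
285 [(-3.7, -11.2, -54.1), (4.0, -11.2, -54.1)] [72 73 70]
291 [(-3.6, -11.4, -58.8), (3.9, -10.9, -58.0)] [69 69 67]
297 [(-3.5, -11.3, -62.9), (3.8, -10.9, -62.2)] [70 69 67]
303 [(-3.4, -11.0, -66.3), (3.7, -10.7, -65.9)] [78 75 74]
309 [(-3.3, -12.0, -71.6), (3.5, -12.0, -71.6)] [ 6  9 13]
315 [(-3.1, -12.8, -76.2), (3.4, -12.2, -75.3)] [21 21 26]
321 [(-3.1, -11.9, -78.1), (3.3, -12.0, -78.3)] [23 26 27]
327 [(-3.0, -12.1, -81.5), (3.2, -12.2, -81.6)] [17 16 21]
```

Run:
```python
from h import *
img,d,ci,M=cam("scene"); s=read_state(); T=R.from_rotvec(s["tcp_rot"]).as_matrix(); p=s["tcp_pos"]
for z in (0,-.02,-.04,-.06): print(z,proj(ci,M,[p+T@[x,0,z] for x in(-.014,0,.014)]).round(1).tolist())
u0,v0=proj(ci,M,[p])[0].round().astype(int)
for v in range(v0-24,v0+10,3): print(v,[tuple((T.T@(withdepth(ci,M,d,[[u,v]])[0]-p)*1000).round(0).astype(int).tolist()) for u in range(u0-12,u0+13,4)])
save("sc",cv2.resize(img[v0-45:v0+30,u0-50:u0+50],(800,600),interpolation=cv2.INTER_CUBIC)); print(u0,v0)
```

```text
0 [[224.2, 238.9], [227.4, 236.2], [230.6, 233.6]]
-0.02 [[223.8, 234.8], [227.0, 232.2], [230.2, 229.5]]
-0.04 [[223.3, 230.7], [226.6, 228.0], [229.9, 225.3]]
-0.06 [[222.8, 226.4], [226.1, 223.7], [229.5, 221.0]]
212 [(-37, 2, -144), (-32, 13, -148), (-17, 12, -136), (-7, 17, -131), (7, 18, -119), (30, 10, -95), (85, -31, -18)]
215 [(-40, 3, -135), (-33, 12, -136), (-19, 13, -125), (-11, 20, -124), (5, 19, -109), (26, 14, -88), (76, -23, -18)]
218 [(-44, 6, -128), (-35, 13, -125), (-19, 11, -110), (-9, 17, -107), (3, 20, -98), (25, 13, -75), (65, -12, -22)]
221 [(-46, 7, -117), (15, -51, -20), (-16, 6, -91), (-10, 17, -94), (9, 13, -75), (49, -14, -19), (58, -6, -17)]
224 [(-51, 12, -113), (-37, 12, -100), (-19, 9, -83), (-8, 13, -75), (14, 6, -51), (41, -6, -18), (47, 6, -22)]
227 [(-10, -42, -20), (-41, 15, -93), (-26, 15, -79), (-8, 11, -61), (11, 8, -41), (31, 4, -21), (41, 11, -17)]
230 [(-17, -35, -18), (-9, -26, -18), (-13, -3, -40), (-7, 9, -44), (7, 12, -34), (23, 12, -19), (30, 22, -20)]
233 [(-25, -27, -17), (-17, -17, -18), (-10, -8, -19), (-5, 6, -26), (23, -8, 12), (15, 19, -17), (30, 22, -7)]
236 [(-35, -17, -19), (-26, -8, -19), (-17, 0, -17), (6, -9, 13), (-3, 20, -21), (11, 23, -10), (-505, 595, -968)]
239 [(-35, -19, -3), (-34, -1, -18), (-26, 9, -19), (-19, 19, -21), (-5, 21, -9), (9, 24, 1), (26, 24, 18)]
242 [(-33, -23, 17), (-35, -1, -4), (-35, 18, -21), (-25, 24, -15), (-7, 22, 3), (9, 23, 17), (23, 26, 29)]
245 [(-35, -23, 31), (-35, -3, 12), (-36, 17, -5), (-23, 21, 4), (-9, 23, 16), (9, 21, 35), (15, 34, 30)]
227 236
```

View pics/sc.png

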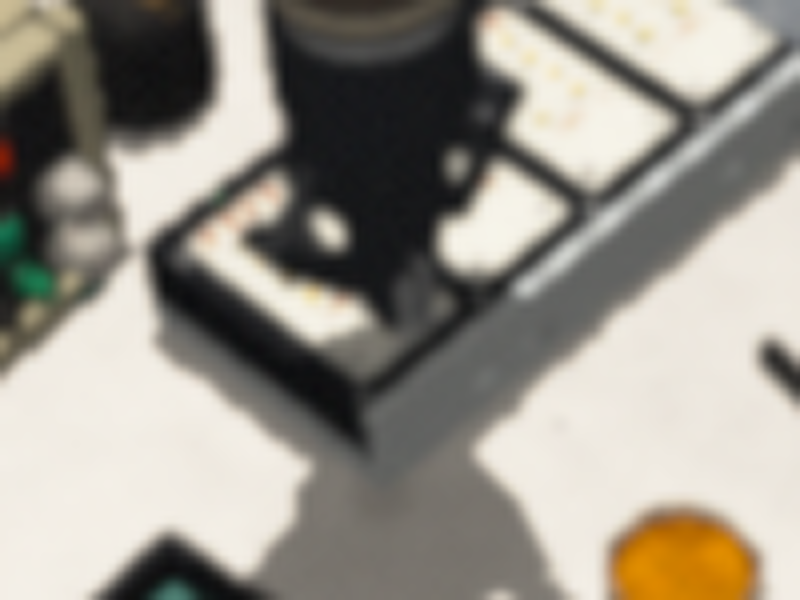

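The scene depth sees the well floor straight through where the finger tip should be. The real finger end therefore seems to sit well behind the reported TCP. I'll test this by lowering slowly and watching the force.

Request:
play_rows:
  steps:
    - {"dx": 0,"dy": -0.014,"dz": 0,"wx": 0,"wy": 0,"wz": 0,"hand": -1}
    - {"dx": 0,"dy": -0.014,"dz": 0.005,"wx": 0,"wy": 0,"wz": 0,"hand": -1}
    - {"dx": 0,"dy": -0.014,"dz": 0.01,"wx": 0,"wy": 0,"wz": 0,"hand": -1}
    - {"dx": 0,"dy": -0.014,"dz": 0.01,"wx": 0,"wy": 0,"wz": 0,"hand": -1}
    - {"dx": 0,"dy": -0.014,"dz": 0.01,"wx": 0,"wy": 0,"wz": 0,"hand": -1}

```text
time_s: 5.5
tcp_pos: [0.5329, -0.008, 0.0239]
tcp_rot: [2.137, -2.302, -0.002]
wrist_force: [0.4, -0.3, -0.8]
opening: -0.0
```

```bash
cat > tipz.py <<'E'
from h import *
s=read_state(); print(s["tcp_pos"].round(4),s["wrist_force"].round(1))
img,d,ci,_=cam("wrist"); M=np.array(ci["tool_from_camera"])
print([(v,*(withdepth(ci,M,d,[[u,v]])[0][1:]*1000).round(1).tolist()) for u in (272,) for v in range(243,282,3)])
print("board far/near", [(v,*(withdepth(ci,M,d,[[280,v]])[0][1:]*1000).round(1).tolist()) for v in range(60,250,25)])
E
python3 tipz.py
```

```text
[ 0.5329 -0.008   0.0239] [ 0.4 -0.3 -0.8]
[(243, -17.1, -26.2), (246, -16.0, -27.1), (249, -13.9, -25.9), (252, -12.4, -25.8), (255, -11.3, -26.7), (258, -9.1, -25.3), (261, -7.7, -25.6), (264, -11.5, -36.5), (267, -11.2, -38.7), (270, -11.3, -41.7), (273, -11.3, -44.4), (276, -11.3, -47.1), (279, -10.7, -48.3)]
board far/near [(60, -78.5, -171.8), (85, -85.4, -26.2), (110, -75.7, -26.9), (135, -65.7, -26.4), (160, -55.3, -26.6), (185, -44.2, -25.7), (210, -32.8, -25.9), (235, -20.9, -26.0)]
```

Request:
play_rows:
  steps:
    - {"dx": 0,"dy": 0,"dz": 0.003,"wx": 0,"wy": 0,"wz": 0,"hand": -1}
    - {"dx": 0,"dy": 0,"dz": 0.006,"wx": 0,"wy": 0,"wz": 0,"hand": -1}
    - {"dx": 0,"dy": 0,"dz": 0.01,"wx": 0,"wy": 0,"wz": 0,"hand": -1}
    - {"dx": 0,"dy": 0,"dz": 0.01,"wx": 0,"wy": 0,"wz": 0,"hand": -1}
    - {"dx": 0,"dy": 0,"dz": 0.01,"wx": 0,"wy": 0,"wz": 0,"hand": -1}

```text
time_s: 5.97
tcp_pos: [0.5332, -0.0081, 0.0192]
tcp_rot: [2.137, -2.302, -0.001]
wrist_force: [-0.3, 0.1, -0.2]
opening: 0.0001
```

```bash
python3 tipz.py
```

```text
[ 0.5332 -0.0081  0.0192] [-0.3  0.1 -0.2]
[(243, -18.4, -29.3), (246, -17.0, -29.5), (249, -15.0, -28.4), (252, -13.8, -29.1), (255, -12.5, -29.4), (258, -11.2, -29.8), (261, -9.6, -29.6), (264, -11.5, -36.6), (267, -11.3, -39.1), (270, -10.9, -41.0), (273, -10.6, -43.0), (276, -11.2, -46.8), (279, -11.1, -49.2)]
board far/near [(60, -94.0, -32.4), (85, -85.0, -33.8), (110, -75.9, -34.3), (135, -66.3, -32.6), (160, -56.3, -32.9), (185, -45.5, -31.3), (210, -34.8, -32.0), (235, -22.2, -29.1)]
```

The board's far end has started to rise: it is at tool z −33 while the near end is at −29. So the shut finger tips really end about 28 mm behind the stated TCP. I'll keep pressing with that offset.

Request:
play_rows:
  steps:
    - {"dx": 0,"dy": 0,"dz": 0.005,"wx": 0,"wy": 0,"wz": 0,"hand": -1}
    - {"dx": 0,"dy": 0,"dz": 0.01,"wx": 0,"wy": 0,"wz": 0,"hand": -1}
    - {"dx": 0,"dy": 0,"dz": 0.015,"wx": 0,"wy": 0,"wz": 0,"hand": -1}
    - {"dx": 0,"dy": 0,"dz": 0.02,"wx": 0,"wy": 0,"wz": 0,"hand": -1}
    - {"dx": 0,"dy": 0,"dz": 0.02,"wx": 0,"wy": 0,"wz": 0,"hand": -1}

```text
time_s: 6.43
tcp_pos: [0.5327, -0.008, 0.0087]
tcp_rot: [2.137, -2.302, -0.002]
wrist_force: [-0.1, 0.1, -0.5]
opening: 0.0002
```

```bash
python3 tipz.py
```

```text
[ 0.5327 -0.008   0.0087] [-0.1  0.1 -0.5]
[(243, -21.3, -36.3), (246, -19.3, -34.9), (249, -17.0, -32.8), (252, -14.8, -31.2), (255, -13.4, -31.3), (258, -12.0, -31.4), (261, -9.1, -28.6), (264, -11.3, -36.1), (267, -11.0, -38.5), (270, -11.3, -41.7), (273, -11.4, -44.5), (276, -11.5, -47.4), (279, -11.2, -49.3)]
board far/near [(60, -92.9, -41.8), (85, -84.8, -37.3), (110, -76.4, -61.6), (135, -68.7, -60.1), (160, -60.1, -56.3), (185, -50.0, -50.5), (210, -38.8, -44.8), (235, -25.5, -37.5)]
```

Request:
play_rows:
  steps:
    - {"dx": 0,"dy": 0,"dz": 0.003,"wx": 0,"wy": 0,"wz": 0,"hand": -1}
    - {"dx": 0,"dy": 0,"dz": 0.006,"wx": 0,"wy": 0,"wz": 0,"hand": -1}
    - {"dx": 0,"dy": 0,"dz": 0.01,"wx": 0,"wy": 0,"wz": 0,"hand": -1}
    - {"dx": 0,"dy": 0,"dz": 0.01,"wx": 0,"wy": 0,"wz": 0,"hand": -1}
    - {"dx": 0,"dy": 0,"dz": 0.01,"wx": 0,"wy": 0,"wz": 0,"hand": -1}

```text
time_s: 6.9
tcp_pos: [0.5337, -0.0081, 0.0077]
tcp_rot: [2.137, -2.301, -0.001]
wrist_force: [-7.7, 1.0, 21.9]
opening: -0.0
```

```bash
python3 tipz.py
```

```text
[ 0.5337 -0.0081  0.0077] [-7.7  1.  21.9]
[(243, -21.4, -36.5), (246, -19.7, -35.9), (249, -18.0, -35.0), (252, -16.1, -34.0), (255, -14.4, -33.6), (258, -12.5, -32.5), (261, -10.2, -30.8), (264, -11.3, -36.2), (267, -11.0, -38.5), (270, -11.1, -41.3), (273, -11.4, -44.6), (276, -11.0, -46.4), (279, -11.3, -49.6)]
board far/near [(60, -92.8, -42.6), (85, -84.8, -37.9), (110, -76.0, -38.2), (135, -66.8, -39.2), (160, -60.3, -58.1), (185, -50.5, -52.6), (210, -39.7, -47.6), (235, -26.6, -40.4)]
```

Request:
play_rows:
  steps:
    - {"dx": 0,"dy": 0,"dz": -0.03,"wx": 0,"wy": 0,"wz": 0,"hand": -1}
    - {"dx": 0,"dy": 0,"dz": -0.1,"wx": 0,"wy": 0,"wz": 0,"hand": -1}
    - {"dx": 0,"dy": 0,"dz": -0.18,"wx": 0,"wy": 0,"wz": 0,"hand": 0.5}
    - {"dx": 0,"dy": 0,"dz": -0.18,"wx": 0,"wy": 0,"wz": 0,"hand": 0.5}
    - {"dx": 0,"dy": 0,"dz": -0.18,"wx": 0,"wy": 0,"wz": 0,"hand": 0.5}

```text
time_s: 7.37
tcp_pos: [0.5367, -0.0084, 0.0978]
tcp_rot: [-2.134, 2.299, -0.009]
wrist_force: [0.5, 0.4, 0.2]
opening: 0.0359
```

```bash
sed -i 's/t=.007/t=.037/' h.py; python3 zprof.py a wrist; python3 -c "
from h import *
plan(grip('a'))"
```

```text
[ 0.53666911 -0.00837258  0.09776784] [0.53822072 0.44815329 0.1606831 ]
wrist [(-65, 50.0), (-55, 24.4), (-45, 29.6), (-35, 34.9), (-25, 40.4), (-15, 45.4), (-5, 50.7), (5, 56.0), (15, 61.4), (25, 66.5), (35, 46.1), (45, 46.1), (55, 49.9)]
d [ 0.    -0.089  0.029] w [0.243 0.    0.   ] () rows 3.9
d [0.   0.   0.12] w [0. 0. 0.] () rows 1.4
d [0. 0. 0.] w [0. 0. 0.] ('close',) rows 0.0
d [ 0.   -0.06  0.  ] w [0. 0. 0.] () rows 0.7
d [ 0.    -0.059 -0.195] w [0. 0. 0.] () rows 2.4
```

Request:
play_rows:
  steps:
    - {"dx": 0,"dy": -0.089,"dz": 0.029,"wx": 0.243,"wy": 0,"wz": 0,"hand": 0.5}
    - {"dx": 0,"dy": -0.089,"dz": 0.029,"wx": 0.243,"wy": 0,"wz": 0,"hand": 0.5}
    - {"dx": 0,"dy": -0.089,"dz": 0.029,"wx": 0.243,"wy": 0,"wz": 0,"hand": 0.5}
    - {"dx": 0,"dy": -0.089,"dz": 0.029,"wx": 0.243,"wy": 0,"wz": 0,"hand": 0.5}
    - {"dx": 0,"dy": -0.089,"dz": 0.029,"wx": 0.243,"wy": 0,"wz": 0,"hand": 0.5}

```text
time_s: 7.83
tcp_pos: [0.5647, -0.0099, 0.0705]
tcp_rot: [-1.893, 2.039, -0.485]
wrist_force: [-2.6, 1.1, -2.9]
opening: 0.064
```

```bash
python3 -c "
from h import *
s=read_state();print(s['tcp_pos'],s['opening'],s['qd'].round(2))
img,d,ci,M=cam('wrist');save('g1',img)
plan(grip('a'))"
```

```text
[ 0.56473862 -0.00988443  0.07050474] 0.06403417193424042 [ 0.    0.03 -0.15 -0.03  0.18  0.03]
d [ 0.001 -0.025 -0.005] w [0.009 0.    0.   ] () rows 0.3
d [0.   0.   0.12] w [0. 0. 0.] () rows 1.4
d [0. 0. 0.] w [0. 0. 0.] ('close',) rows 0.0
d [ 0.   -0.06  0.  ] w [0. 0. 0.] () rows 0.7
d [ 0.    -0.059 -0.196] w [0. 0. 0.] () rows 2.5
```

View pics/g1.png

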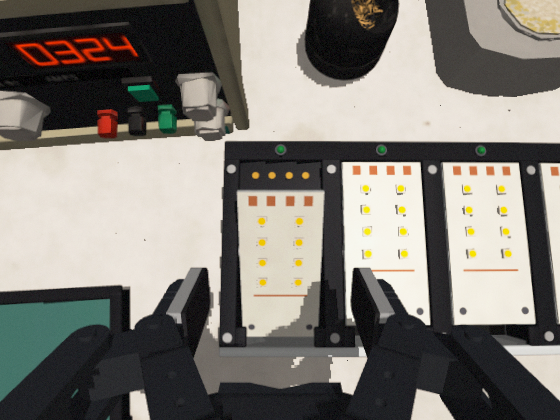

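Board a is tipped up (rows 190–345), the fingers straddle it at columns 190 and 370, and the other boards are flat. Now going down to grip.

Request:
play_rows:
  steps:
    - {"dx": 0,"dy": 0,"dz": 0.03,"wx": 0,"wy": 0,"wz": 0,"hand": 0.5}
    - {"dx": 0,"dy": 0,"dz": 0.06,"wx": 0,"wy": 0,"wz": 0,"hand": 0.5}
    - {"dx": 0,"dy": 0,"dz": 0.09,"wx": 0,"wy": 0,"wz": 0,"hand": 0.5}
    - {"dx": 0,"dy": 0,"dz": 0.12,"wx": 0,"wy": 0,"wz": 0,"hand": 0.5}
    - {"dx": 0,"dy": 0,"dz": 0.12,"wx": 0,"wy": 0,"wz": 0,"hand": 0.5}

```text
time_s: 8.3
tcp_pos: [0.6071, -0.0136, 0.0249]
tcp_rot: [-1.885, 2.03, -0.499]
wrist_force: [-0.9, 0.4, -0.1]
opening: 0.0639
```

```bash
python3 -c "
from h import *
img,d,ci,M=cam('wrist');save('g2',img)
s=read_state();print(s['tcp_pos'],s['opening'],s['wrist_force'])
plan(grip('a')[1:])"
```

```text
[ 0.60683022 -0.01356217  0.02572138] 0.06399446997176751 [-0.06967107  0.47250264 -0.19366469]
d [ 0.    -0.003 -0.005] w [0.003 0.    0.   ] () rows 0.1
d [0. 0. 0.] w [0. 0. 0.] ('close',) rows 0.0
d [ 0.    -0.06   0.001] w [0. 0. 0.] () rows 0.7
d [ 0.    -0.059 -0.196] w [0. 0. 0.] () rows 2.5
```

View pics/g2.png

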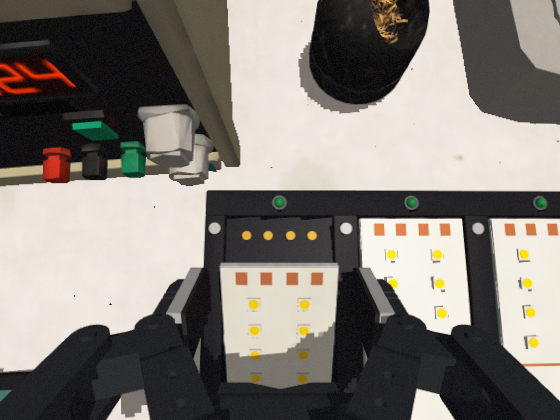

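The fingers (tips at row 268) straddle the far end of the board (edge at row 265). Closing.

Request:
play_rows:
  steps:
    - {"dx": 0,"dy": 0,"dz": 0,"wx": 0,"wy": 0,"wz": 0,"hand": -0.2}
    - {"dx": 0,"dy": 0,"dz": 0,"wx": 0,"wy": 0,"wz": 0,"hand": -0.2}
    - {"dx": 0,"dy": 0,"dz": 0,"wx": 0,"wy": 0,"wz": 0,"hand": -0.2}
    - {"dx": 0,"dy": 0,"dz": 0,"wx": 0,"wy": 0,"wz": 0,"hand": -0.2}
    - {"dx": 0,"dy": 0,"dz": 0,"wx": 0,"wy": 0,"wz": 0,"hand": -0.2}
  newtons: 70

```text
time_s: 8.77
tcp_pos: [0.6065, -0.0135, 0.0279]
tcp_rot: [-1.882, 2.027, -0.505]
wrist_force: [0.9, -0.4, 0.6]
opening: 0.0473
```

Request:
play_rows:
  steps:
    - {"dx": 0,"dy": -0.015,"dz": 0,"wx": 0,"wy": 0,"wz": 0,"hand": -0.2}
    - {"dx": 0,"dy": -0.03,"dz": 0,"wx": 0,"wy": 0,"wz": 0,"hand": -0.2}
    - {"dx": 0,"dy": -0.045,"dz": 0,"wx": 0,"wy": 0,"wz": 0,"hand": -0.2}
    - {"dx": 0,"dy": -0.06,"dz": 0,"wx": 0,"wy": 0,"wz": 0,"hand": -0.2}
    - {"dx": 0,"dy": -0.06,"dz": 0,"wx": 0,"wy": 0,"wz": 0,"hand": -0.2}

```text
time_s: 9.18
tcp_pos: [0.6356, -0.0158, 0.0432]
tcp_rot: [-1.88, 2.025, -0.508]
wrist_force: [0.1, -0.2, 0.2]
opening: 0.0472
```

Request:
play_rows:
  steps:
    - {"dx": 0,"dy": -0.02,"dz": -0.06,"wx": 0,"wy": 0,"wz": 0,"hand": -0.2}
    - {"dx": 0,"dy": -0.04,"dz": -0.13,"wx": 0,"wy": 0,"wz": 0,"hand": -0.2}
    - {"dx": 0,"dy": -0.059,"dz": -0.196,"wx": 0,"wy": 0,"wz": 0,"hand": -0.2}
    - {"dx": 0,"dy": -0.059,"dz": -0.196,"wx": 0,"wy": 0,"wz": 0,"hand": -0.2}
    - {"dx": 0,"dy": -0.059,"dz": -0.196,"wx": 0,"wy": 0,"wz": 0,"hand": -0.2}

```text
time_s: 9.6
tcp_pos: [0.6148, -0.0142, 0.1449]
tcp_rot: [-1.879, 2.024, -0.509]
wrist_force: [-0.9, -0.3, -0.8]
opening: 0.0478
```

```bash
python3 -c "
from h import *
s=read_state();print(s['tcp_pos'],s['opening'],s['wrist_force'])
img,d,ci,_=cam('wrist');save('g3',img); M=np.array(ci['tool_from_camera'])
print([(v,*(withdepth(ci,M,d,[[280,v]])[0]*1000).round(1).tolist()) for v in range(240,390,12)])
P=(.47,.18,.20)
plan([((.54,.02,.22),Rt(YAW,SL)),((.50,.16,.20),Rt(0)),((.499,.30,.20),Rt(0)),((.499,.395,.14),Rt(0)),((.499,.395,.08),Rt(0))])"
```

```text
[ 0.6148351  -0.01417839  0.14491496] 0.047820016051204096 [-0.91925866 -0.33237449 -0.80817463]
[(240, 0.2, 28.6, 88.4), (252, 0.2, 40.6, 91.3), (264, 0.2, -12.4, -38.2), (276, 0.2, -7.7, -40.1), (288, 0.2, -1.2, -39.1), (300, 0.2, 4.7, -39.3), (312, 0.2, 10.9, -39.2), (324, 0.2, 17.8, -38.5), (336, 0.2, 23.1, -40.1), (348, 0.2, 30.9, -38.8), (360, 0.2, 37.8, -38.8), (372, 0.2, 44.8, -38.9), (384, 0.2, 53.6, -37.5)]
d [-0.057  0.06  -0.208] w [0. 0. 0.] () rows 2.7
d [-0.273  0.108 -0.012] w [-0.244 -0.009 -0.036] () rows 3.9
d [-0.28   0.002  0.   ] w [0. 0. 0.] () rows 3.4
d [-0.19  0.    0.12] w [0. 0. 0.] () rows 2.7
d [0.   0.   0.12] w [0. 0. 0.] () rows 1.4
```

Request:
play_rows:
  steps:
    - {"dx": -0.057,"dy": 0.06,"dz": -0.208,"wx": 0,"wy": 0,"wz": 0,"hand": -0.2}
    - {"dx": -0.057,"dy": 0.06,"dz": -0.208,"wx": 0,"wy": 0,"wz": 0,"hand": -0.2}
    - {"dx": -0.057,"dy": 0.06,"dz": -0.208,"wx": 0,"wy": 0,"wz": 0,"hand": -0.2}
    - {"dx": -0.057,"dy": 0.06,"dz": -0.208,"wx": 0,"wy": 0,"wz": 0,"hand": -0.2}
    - {"dx": -0.057,"dy": 0.06,"dz": -0.208,"wx": 0,"wy": 0,"wz": 0,"hand": -0.2}

```text
time_s: 10.07
tcp_pos: [0.5393, 0.0205, 0.2188]
tcp_rot: [-1.884, 2.027, -0.502]
wrist_force: [-0.5, -0.1, -0.9]
opening: 0.0472
```

Request:
play_rows:
  steps:
    - {"dx": -0.068,"dy": 0.027,"dz": -0.003,"wx": -0.061,"wy": -0.002,"wz": -0.009,"hand": -0.2}
    - {"dx": -0.136,"dy": 0.054,"dz": -0.006,"wx": -0.122,"wy": -0.004,"wz": -0.018,"hand": -0.2}
    - {"dx": -0.204,"dy": 0.081,"dz": -0.009,"wx": -0.183,"wy": -0.007,"wz": -0.027,"hand": -0.2}
    - {"dx": -0.273,"dy": 0.108,"dz": -0.012,"wx": -0.244,"wy": -0.009,"wz": -0.036,"hand": -0.2}
    - {"dx": -0.273,"dy": 0.108,"dz": -0.012,"wx": -0.244,"wy": -0.009,"wz": -0.036,"hand": -0.2}

```text
time_s: 10.48
tcp_pos: [0.5008, 0.1643, 0.1941]
tcp_rot: [2.219, -2.214, -0.016]
wrist_force: [0.3, -0.9, -0.7]
opening: 0.0475
```

Request:
play_rows:
  steps:
    - {"dx": -0.28,"dy": 0.002,"dz": 0,"wx": 0,"wy": 0,"wz": 0,"hand": -0.2}
    - {"dx": -0.28,"dy": 0.002,"dz": 0,"wx": 0,"wy": 0,"wz": 0,"hand": -0.2}
    - {"dx": -0.28,"dy": 0.002,"dz": 0,"wx": 0,"wy": 0,"wz": 0,"hand": -0.2}
    - {"dx": -0.28,"dy": 0.002,"dz": 0,"wx": 0,"wy": 0,"wz": 0,"hand": -0.2}
    - {"dx": -0.28,"dy": 0.002,"dz": 0,"wx": 0,"wy": 0,"wz": 0,"hand": -0.2}

```text
time_s: 10.9
tcp_pos: [0.498, 0.3025, 0.1963]
tcp_rot: [2.222, -2.216, -0.005]
wrist_force: [-0.1, 0.7, -0.0]
opening: 0.0475
```

Request:
play_rows:
  steps:
    - {"dx": -0.19,"dy": 0,"dz": 0.12,"wx": 0,"wy": 0,"wz": 0,"hand": -0.2}
    - {"dx": -0.19,"dy": 0,"dz": 0.12,"wx": 0,"wy": 0,"wz": 0,"hand": -0.2}
    - {"dx": -0.19,"dy": 0,"dz": 0.12,"wx": 0,"wy": 0,"wz": 0,"hand": -0.2}
    - {"dx": -0.19,"dy": 0,"dz": 0.12,"wx": 0,"wy": 0,"wz": 0,"hand": -0.2}
    - {"dx": -0.19,"dy": 0,"dz": 0.12,"wx": 0,"wy": 0,"wz": 0,"hand": -0.2}

```text
time_s: 11.32
tcp_pos: [0.4972, 0.393, 0.1356]
tcp_rot: [2.216, -2.215, -0.003]
wrist_force: [0.4, -0.4, -0.0]
opening: 0.0474
```

```bash
cat > held.py <<'E'
from h import *
s=read_state();print(s['tcp_pos'],s['opening'],s['wrist_force'])
img,d,ci,_=cam('wrist');save('held',img); M=np.array(ci['tool_from_camera'])
print([(v,*(withdepth(ci,M,d,[[280,v]])[0]*1000).round(1).tolist()) for v in range(258,390,18)])
E
python3 held.py; python3 -c "
from h import *
plan([((.499,.395,.05),Rt(0)),((.499,.395,-.018),Rt(0)),((.499,.395,-.026),Rt(0)),((.499,.395,.1),Rt(0))])"
```

```text
[0.49717423 0.39300955 0.13564394] 0.04742700415529214 [ 0.35195697 -0.37785122 -0.0275313 ]
[(258, 0.2, 65.3, 131.6), (276, 0.2, -7.0, -39.1), (294, 0.2, 1.8, -39.1), (312, 0.2, 11.2, -38.9), (330, 0.1, 20.4, -39.6), (348, 0.1, 30.5, -39.4), (366, 0.1, 41.4, -38.9), (384, 0.1, 51.2, -40.1)]
d [-0.005 -0.003  0.174] w [ 0.002 -0.002  0.   ] () rows 2.1
d [0.    0.    0.136] w [0. 0. 0.] () rows 1.6
d [0.    0.    0.016] w [0. 0. 0.] () rows 0.2
d [ 0.     0.001 -0.252] w [0. 0. 0.] () rows 3.0
```

Request:
play_rows:
  steps:
    - {"dx": 0,"dy": 0,"dz": 0.172,"wx": 0,"wy": 0,"wz": 0,"hand": -0.2}
    - {"dx": 0,"dy": 0,"dz": 0.172,"wx": 0,"wy": 0,"wz": 0,"hand": -0.2}
    - {"dx": 0,"dy": 0,"dz": 0.172,"wx": 0,"wy": 0,"wz": 0,"hand": -0.2}
    - {"dx": 0,"dy": 0,"dz": 0.172,"wx": 0,"wy": 0,"wz": 0,"hand": -0.2}
    - {"dx": 0,"dy": 0,"dz": 0.172,"wx": 0,"wy": 0,"wz": 0,"hand": -0.2}

```text
time_s: 11.78
tcp_pos: [0.4998, 0.3943, 0.055]
tcp_rot: [-2.219, 2.223, 0.002]
wrist_force: [0.1, 1.1, 0.5]
opening: 0.0473
```

Request:
play_rows:
  steps:
    - {"dx": 0,"dy": 0,"dz": 0.04,"wx": 0,"wy": 0,"wz": 0,"hand": -0.2}
    - {"dx": 0,"dy": 0,"dz": 0.08,"wx": 0,"wy": 0,"wz": 0,"hand": -0.2}
    - {"dx": 0,"dy": 0,"dz": 0.11,"wx": 0,"wy": 0,"wz": 0,"hand": -0.2}
    - {"dx": 0,"dy": 0,"dz": 0.13,"wx": 0,"wy": 0,"wz": 0,"hand": -0.2}
    - {"dx": 0,"dy": 0,"dz": 0.13,"wx": 0,"wy": 0,"wz": 0,"hand": -0.2}

```text
time_s: 12.2
tcp_pos: [0.4977, 0.3943, -0.0123]
tcp_rot: [2.218, -2.22, -0.003]
wrist_force: [-1.5, -0.9, -1.9]
opening: 0.0472
```

```bash
python3 held.py; python3 -c "
from h import *
plan([((.499,.395,-.026),Rt(0)),((.499,.395,.1),Rt(0))])"
```

```text
[ 0.49771252  0.39428023 -0.01228226] 0.047234730560093106 [-1.52673873 -0.85350075 -1.90997184]
[(258, 0.2, -5.0, -16.7), (276, 0.2, -6.6, -38.3), (294, 0.2, 2.2, -38.6), (312, 0.2, 10.8, -39.6), (330, 0.1, 20.3, -39.7), (348, 0.1, 31.5, -38.2), (366, 0.1, 41.2, -39.1), (384, 0.1, 52.4, -38.9)]
d [ 0.    -0.002  0.029] w [0.001 0.    0.   ] () rows 0.3
d [ 0.     0.    -0.252] w [0. 0. 0.] () rows 3.0
```

View pics/held.png

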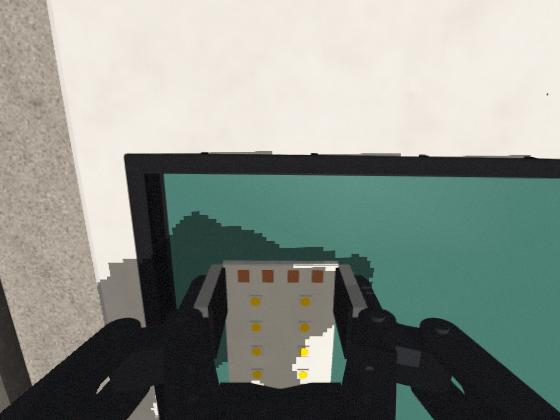

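The board is held level above the liner, and the left finger (column 200) clears the wall (column 165). Lowering and releasing.

Request:
play_rows:
  steps:
    - {"dx": 0,"dy": 0,"dz": 0.008,"wx": 0,"wy": 0,"wz": 0,"hand": -0.2}
    - {"dx": 0,"dy": 0,"dz": 0.016,"wx": 0,"wy": 0,"wz": 0,"hand": -0.2}
    - {"dx": 0,"dy": 0,"dz": 0.024,"wx": 0,"wy": 0,"wz": 0,"hand": -0.2}
    - {"dx": 0,"dy": 0,"dz": 0.024,"wx": 0,"wy": 0,"wz": 0,"hand": -0.2}
    - {"dx": 0,"dy": 0,"dz": 0.024,"wx": 0,"wy": 0,"wz": 0,"hand": -0.2}

```text
time_s: 12.67
tcp_pos: [0.498, 0.3949, -0.0237]
tcp_rot: [2.219, -2.221, -0.003]
wrist_force: [0.0, 0.5, -0.5]
opening: 0.0477
```

Request:
play_rows:
  steps:
    - {"dx": 0,"dy": 0,"dz": 0,"wx": 0,"wy": 0,"wz": 0,"hand": 0.4}
    - {"dx": 0,"dy": 0,"dz": 0,"wx": 0,"wy": 0,"wz": 0,"hand": 0.4}
    - {"dx": 0,"dy": 0,"dz": 0,"wx": 0,"wy": 0,"wz": 0,"hand": 0.4}
    - {"dx": 0,"dy": 0,"dz": 0,"wx": 0,"wy": 0,"wz": 0,"hand": 0.4}
    - {"dx": 0,"dy": 0,"dz": 0,"wx": 0,"wy": 0,"wz": 0,"hand": 0.4}

```text
time_s: 13.08
tcp_pos: [0.4983, 0.3951, -0.0234]
tcp_rot: [2.22, -2.221, -0.003]
wrist_force: [0.3, 0.2, 0.2]
opening: 0.0595
```

```bash
python3 held.py; python3 -c "
from h import *
plan([((.499,.395,.13),Rt(0)),((.51,.26,.2),Rt(YAW)),((.53,.12,.2),Rt(YAW)),(nest([-.038,.063,.15]),Rt(YAW))])"
```

```text
[ 0.49827661  0.39506471 -0.02341723] 0.05949509890678406 [0.34593806 0.21065264 0.1621642 ]
[(258, 0.2, -11.8, -31.1), (276, 0.2, -2.8, -31.2), (294, 0.2, 6.1, -32.0), (312, 0.2, 16.2, -31.6), (330, 0.2, 26.6, -31.3), (348, 0.1, 36.8, -31.8), (366, 0.1, 47.9, -31.7), (384, 0.1, 59.0, -32.1)]
d [ 0.    -0.001 -0.307] w [0.001 0.    0.   ] () rows 3.7
d [ 0.27  -0.022 -0.14 ] w [0.    0.    0.037] () rows 3.7
d [ 0.276 -0.061  0.   ] w [0. 0. 0.] () rows 3.4
d [ 0.383 -0.026  0.1  ] w [0. 0. 0.] () rows 4.8
```

Request:
play_rows:
  steps:
    - {"dx": 0,"dy": 0,"dz": -0.1,"wx": 0,"wy": 0,"wz": 0,"hand": 0.4}
    - {"dx": 0,"dy": 0,"dz": -0.307,"wx": 0,"wy": 0,"wz": 0,"hand": 0.4}
    - {"dx": 0,"dy": 0,"dz": -0.307,"wx": 0,"wy": 0,"wz": 0,"hand": 0.4}
    - {"dx": 0,"dy": 0,"dz": -0.307,"wx": 0,"wy": 0,"wz": 0,"hand": 0.4}
    - {"dx": 0,"dy": 0,"dz": -0.307,"wx": 0,"wy": 0,"wz": 0,"hand": 0.4}

```text
time_s: 13.55
tcp_pos: [0.5038, 0.3986, 0.139]
tcp_rot: [-2.211, 2.212, -0.002]
wrist_force: [1.2, 0.7, 1.7]
opening: 0.0599
```

Request:
play_rows:
  steps:
    - {"dx": 0.27,"dy": -0.022,"dz": -0.14,"wx": 0,"wy": 0,"wz": 0.037,"hand": -1}
    - {"dx": 0.27,"dy": -0.022,"dz": -0.14,"wx": 0,"wy": 0,"wz": 0.037,"hand": -1}
    - {"dx": 0.27,"dy": -0.022,"dz": -0.14,"wx": 0,"wy": 0,"wz": 0.037,"hand": -1}
    - {"dx": 0.27,"dy": -0.022,"dz": -0.14,"wx": 0,"wy": 0,"wz": 0.037,"hand": -1}
    - {"dx": 0.27,"dy": -0.022,"dz": -0.14,"wx": 0,"wy": 0,"wz": 0.037,"hand": -1}

```text
time_s: 13.97
tcp_pos: [0.5118, 0.2563, 0.203]
tcp_rot: [-2.131, 2.305, -0.003]
wrist_force: [0.2, -0.4, -0.0]
opening: 0.0004
```

Request:
play_rows:
  steps:
    - {"dx": 0.276,"dy": -0.061,"dz": 0,"wx": 0,"wy": 0,"wz": 0,"hand": -1}
    - {"dx": 0.276,"dy": -0.061,"dz": 0,"wx": 0,"wy": 0,"wz": 0,"hand": -1}
    - {"dx": 0.276,"dy": -0.061,"dz": 0,"wx": 0,"wy": 0,"wz": 0,"hand": -1}
    - {"dx": 0.276,"dy": -0.061,"dz": 0,"wx": 0,"wy": 0,"wz": 0,"hand": -1}
    - {"dx": 0.276,"dy": -0.061,"dz": 0,"wx": 0,"wy": 0,"wz": 0,"hand": -1}

```text
time_s: 14.38
tcp_pos: [0.5297, 0.1168, 0.1989]
tcp_rot: [2.13, -2.305, -0.002]
wrist_force: [-0.8, 0.7, -0.6]
opening: -0.0002
```

Request:
play_rows:
  steps:
    - {"dx": 0.383,"dy": -0.026,"dz": 0.1,"wx": 0,"wy": 0,"wz": 0,"hand": -1}
    - {"dx": 0.383,"dy": -0.026,"dz": 0.1,"wx": 0,"wy": 0,"wz": 0,"hand": -1}
    - {"dx": 0.383,"dy": -0.026,"dz": 0.1,"wx": 0,"wy": 0,"wz": 0,"hand": -1}
    - {"dx": 0.383,"dy": -0.026,"dz": 0.1,"wx": 0,"wy": 0,"wz": 0,"hand": -1}
    - {"dx": 0.383,"dy": -0.026,"dz": 0.1,"wx": 0,"wy": 0,"wz": 0,"hand": -1}

```text
time_s: 14.8
tcp_pos: [0.5277, -0.0729, 0.1483]
tcp_rot: [2.136, -2.301, -0.004]
wrist_force: [1.0, -0.5, 0.8]
opening: 0.0001
```

```bash
cat >> h.py <<'E'
def press(k): 
    y=BAY[k]; q=lambda x,z,h:(nest([x,y,z]),Rt(YAW),h)
    return [q(-.038,.06,-1),q(-.038,.0075,"slow"),q(-.038,.10,.5)]
E
python3 -c "
from h import *
print(read_state()['tcp_pos'])
plan(press('b')+grip('b'))"
```

```text
[ 0.52767686 -0.07291291  0.14830721]
d [-0.002 -0.002  0.177] w [0.002 0.    0.   ] (-1,) rows 2.1
d [0.    0.    0.105] w [0. 0. 0.] ('slow',) rows 1.3
d [ 0.     0.    -0.185] w [0. 0. 0.] (0.5,) rows 2.2
d [ 0.    -0.092  0.037] w [0.244 0.    0.   ] () rows 3.9
d [0.   0.   0.12] w [0. 0. 0.] () rows 1.4
d [0. 0. 0.] w [0. 0. 0.] ('close',) rows 0.0
d [ 0.   -0.06  0.  ] w [0. 0. 0.] () rows 0.7
d [ 0.    -0.059 -0.195] w [0. 0. 0.] () rows 2.4
```

Request:
play_rows:
  steps:
    - {"dx": 0,"dy": 0,"dz": 0.177,"wx": 0,"wy": 0,"wz": 0,"hand": -1}
    - {"dx": 0,"dy": 0,"dz": 0.177,"wx": 0,"wy": 0,"wz": 0,"hand": -1}
    - {"dx": 0,"dy": 0,"dz": 0.177,"wx": 0,"wy": 0,"wz": 0,"hand": -1}
    - {"dx": 0,"dy": 0,"dz": 0.177,"wx": 0,"wy": 0,"wz": 0,"hand": -1}
    - {"dx": 0,"dy": 0,"dz": 0.177,"wx": 0,"wy": 0,"wz": 0,"hand": -1}

```text
time_s: 15.22
tcp_pos: [0.5286, -0.0709, 0.0616]
tcp_rot: [2.138, -2.301, -0.003]
wrist_force: [-0.3, 0.6, 0.7]
opening: -0.0004
```

Request:
play_rows:
  steps:
    - {"dx": 0,"dy": 0,"dz": 0.065,"wx": 0,"wy": 0,"wz": 0,"hand": -1}
    - {"dx": 0,"dy": 0,"dz": 0.08,"wx": 0,"wy": 0,"wz": 0,"hand": -1}
    - {"dx": 0,"dy": 0,"dz": 0.095,"wx": 0,"wy": 0,"wz": 0,"hand": -1}
    - {"dx": 0,"dy": 0,"dz": 0.105,"wx": 0,"wy": 0,"wz": 0,"hand": -1}
    - {"dx": 0,"dy": 0,"dz": 0.106,"wx": 0,"wy": 0,"wz": 0,"hand": -1}

```text
time_s: 15.63
tcp_pos: [0.5285, -0.0717, 0.0088]
tcp_rot: [2.137, -2.302, -0.001]
wrist_force: [0.0, 0.3, 0.5]
opening: 0.0001
```

Request:
play_rows:
  steps:
    - {"dx": 0,"dy": 0,"dz": 0,"wx": 0,"wy": 0,"wz": 0,"hand": -1}
    - {"dx": 0,"dy": 0,"dz": 0,"wx": 0,"wy": 0,"wz": 0,"hand": -1}
    - {"dx": 0,"dy": 0,"dz": -0.06,"wx": 0,"wy": 0,"wz": 0,"hand": -1}
    - {"dx": 0,"dy": 0,"dz": -0.14,"wx": 0,"wy": 0,"wz": 0,"hand": 0.5}
    - {"dx": 0,"dy": 0,"dz": -0.185,"wx": 0,"wy": 0,"wz": 0,"hand": 0.5}

```text
time_s: 16.05
tcp_pos: [0.5301, -0.0724, 0.1045]
tcp_rot: [-2.136, 2.302, -0.003]
wrist_force: [1.3, -0.2, 0.9]
opening: 0.0231
```

Request:
play_rows:
  steps:
    - {"dx": 0,"dy": -0.092,"dz": 0.037,"wx": 0.244,"wy": 0,"wz": 0,"hand": 0.5}
    - {"dx": 0,"dy": -0.092,"dz": 0.037,"wx": 0.244,"wy": 0,"wz": 0,"hand": 0.5}
    - {"dx": 0,"dy": -0.092,"dz": 0.037,"wx": 0.244,"wy": 0,"wz": 0,"hand": 0.5}
    - {"dx": 0,"dy": -0.092,"dz": 0.037,"wx": 0.244,"wy": 0,"wz": 0,"hand": 0.5}
    - {"dx": 0,"dy": -0.092,"dz": 0.037,"wx": 0.244,"wy": 0,"wz": 0,"hand": 0.5}

```text
time_s: 16.47
tcp_pos: [0.5639, -0.0728, 0.0762]
tcp_rot: [-1.886, 2.037, -0.488]
wrist_force: [-1.6, 0.8, -2.1]
opening: 0.0639
```

```bash
python3 zprof.py b wrist; python3 -c "
from h import *
print(read_state()['tcp_pos'])
plan(grip('b'))"
```

```text
[ 0.56385053 -0.07281093  0.0761994 ] [-1.55536805  0.76029898 -2.08696786]
wrist [(-65, 50.0), (-55, 24.4), (-45, 29.7), (-35, 34.9), (-25, 40.4), (-15, 45.6), (-5, 50.8), (5, 56.1), (15, 61.5), (25, 66.7), (35, 46.1), (45, 46.3), (55, 49.9)]
[ 0.56779045 -0.07378878  0.07869589]
d [ 0.002 -0.014  0.001] w [ 0.006  0.001 -0.002] () rows 0.2
d [0.   0.   0.12] w [0. 0. 0.] () rows 1.4
d [0. 0. 0.] w [0. 0. 0.] ('close',) rows 0.0
d [ 0.   -0.06  0.  ] w [0. 0. 0.] () rows 0.7
d [ 0.    -0.059 -0.195] w [0. 0. 0.] () rows 2.4
```

Request:
play_rows:
  steps:
    - {"dx": 0,"dy": 0,"dz": 0.03,"wx": 0,"wy": 0,"wz": 0,"hand": 0.5}
    - {"dx": 0,"dy": 0,"dz": 0.06,"wx": 0,"wy": 0,"wz": 0,"hand": 0.5}
    - {"dx": 0,"dy": 0,"dz": 0.09,"wx": 0,"wy": 0,"wz": 0,"hand": 0.5}
    - {"dx": 0,"dy": 0,"dz": 0.12,"wx": 0,"wy": 0,"wz": 0,"hand": 0.5}
    - {"dx": 0,"dy": 0,"dz": 0.12,"wx": 0,"wy": 0,"wz": 0,"hand": 0.5}

```text
time_s: 16.93
tcp_pos: [0.605, -0.0777, 0.029]
tcp_rot: [-1.883, 2.028, -0.502]
wrist_force: [0.0, -0.5, 0.1]
opening: 0.0639
```

Request:
play_rows:
  steps:
    - {"dx": 0,"dy": 0,"dz": 0,"wx": 0,"wy": 0,"wz": 0,"hand": 0.5}
    - {"dx": 0,"dy": 0,"dz": 0,"wx": 0,"wy": 0,"wz": 0,"hand": -0.2}
    - {"dx": 0,"dy": 0,"dz": 0,"wx": 0,"wy": 0,"wz": 0,"hand": -0.2}
    - {"dx": 0,"dy": 0,"dz": 0,"wx": 0,"wy": 0,"wz": 0,"hand": -0.2}
    - {"dx": 0,"dy": 0,"dz": 0,"wx": 0,"wy": 0,"wz": 0,"hand": -0.2}

```text
time_s: 17.35
tcp_pos: [0.6035, -0.0779, 0.031]
tcp_rot: [-1.88, 2.027, -0.507]
wrist_force: [1.1, 0.7, 2.8]
opening: 0.0468
```

Request:
play_rows:
  steps:
    - {"dx": 0,"dy": 0,"dz": 0,"wx": 0,"wy": 0,"wz": 0,"hand": -0.2}
    - {"dx": 0,"dy": -0.015,"dz": 0,"wx": 0,"wy": 0,"wz": 0,"hand": -0.2}
    - {"dx": 0,"dy": -0.03,"dz": 0,"wx": 0,"wy": 0,"wz": 0,"hand": -0.2}
    - {"dx": 0,"dy": -0.045,"dz": 0,"wx": 0,"wy": 0,"wz": 0,"hand": -0.2}
    - {"dx": 0,"dy": -0.06,"dz": 0,"wx": 0,"wy": 0,"wz": 0,"hand": -0.2}

```text
time_s: 17.77
tcp_pos: [0.6268, -0.079, 0.0422]
tcp_rot: [-1.884, 2.03, -0.499]
wrist_force: [-0.7, -1.1, -0.1]
opening: 0.047
```

Request:
play_rows:
  steps:
    - {"dx": 0,"dy": -0.02,"dz": -0.06,"wx": 0,"wy": 0,"wz": 0,"hand": -0.2}
    - {"dx": 0,"dy": -0.04,"dz": -0.13,"wx": 0,"wy": 0,"wz": 0,"hand": -0.2}
    - {"dx": 0,"dy": -0.059,"dz": -0.196,"wx": 0,"wy": 0,"wz": 0,"hand": -0.2}
    - {"dx": 0,"dy": -0.059,"dz": -0.196,"wx": 0,"wy": 0,"wz": 0,"hand": -0.2}
    - {"dx": 0,"dy": -0.059,"dz": -0.196,"wx": 0,"wy": 0,"wz": 0,"hand": -0.2}

```text
time_s: 18.18
tcp_pos: [0.6103, -0.0785, 0.1466]
tcp_rot: [-1.88, 2.026, -0.508]
wrist_force: [-0.0, -0.2, -0.7]
opening: 0.0469
```

```bash
cat >> h.py <<'E'
def carry(y): return [((.54,.02,.22),Rt(YAW,SL)),((.50,.14,.20),Rt(0)),((.499,min(y,.28),.20),Rt(0)),((.499,y,.14),Rt(0)),((.499,y,.05),Rt(0)),((.499,y,-.012),Rt(0)),((.499,y,-.0235),Rt(0))]
E
python3 held.py; python3 -c "
from h import *
plan(carry(.319))"
```

```text
[ 0.61031591 -0.07845841  0.14661059] 0.04688242004098403 [-0.0444513  -0.21536229 -0.6662656 ]
[(258, 0.2, 45.2, 89.4), (276, 0.2, -5.5, -36.1), (294, 0.2, 3.5, -36.1), (312, 0.2, 12.4, -37.1), (330, 0.2, 21.6, -37.8), (348, 0.2, 31.9, -37.6), (366, 0.2, 43.6, -36.3), (384, 0.2, 54.4, -36.7)]
d [-0.185  0.063 -0.205] w [0.001 0.    0.   ] () rows 3.4
d [-0.233  0.105 -0.011] w [-0.244 -0.009 -0.037] () rows 4.0
d [-0.28   0.001  0.   ] w [0. 0. 0.] () rows 3.4
d [-0.079  0.     0.12 ] w [0. 0. 0.] () rows 1.7
d [0.   0.   0.18] w [0. 0. 0.] () rows 2.2
d [0.    0.    0.124] w [0. 0. 0.] () rows 1.5
d [0.    0.    0.023] w [0. 0. 0.] () rows 0.3
```

Request:
play_rows:
  steps:
    - {"dx": -0.185,"dy": 0.063,"dz": -0.205,"wx": 0,"wy": 0,"wz": 0,"hand": -0.2}
    - {"dx": -0.185,"dy": 0.063,"dz": -0.205,"wx": 0,"wy": 0,"wz": 0,"hand": -0.2}
    - {"dx": -0.185,"dy": 0.063,"dz": -0.205,"wx": 0,"wy": 0,"wz": 0,"hand": -0.2}
    - {"dx": -0.185,"dy": 0.063,"dz": -0.205,"wx": 0,"wy": 0,"wz": 0,"hand": -0.2}
    - {"dx": -0.185,"dy": 0.063,"dz": -0.205,"wx": 0,"wy": 0,"wz": 0,"hand": -0.2}

```text
time_s: 18.65
tcp_pos: [0.5388, 0.0223, 0.2195]
tcp_rot: [-1.886, 2.025, -0.501]
wrist_force: [0.7, 0.7, -0.8]
opening: 0.0469
```

Request:
play_rows:
  steps:
    - {"dx": -0.06,"dy": 0.026,"dz": -0.003,"wx": -0.061,"wy": -0.002,"wz": -0.009,"hand": -0.2}
    - {"dx": -0.12,"dy": 0.052,"dz": -0.006,"wx": -0.122,"wy": -0.004,"wz": -0.018,"hand": -0.2}
    - {"dx": -0.18,"dy": 0.079,"dz": -0.009,"wx": -0.183,"wy": -0.007,"wz": -0.027,"hand": -0.2}
    - {"dx": -0.233,"dy": 0.105,"dz": -0.011,"wx": -0.244,"wy": -0.009,"wz": -0.037,"hand": -0.2}
    - {"dx": -0.233,"dy": 0.105,"dz": -0.011,"wx": -0.244,"wy": -0.009,"wz": -0.037,"hand": -0.2}

```text
time_s: 19.07
tcp_pos: [0.501, 0.143, 0.1952]
tcp_rot: [2.22, -2.213, -0.015]
wrist_force: [0.5, -0.8, -0.6]
opening: 0.0471
```

Request:
play_rows:
  steps:
    - {"dx": -0.28,"dy": 0.001,"dz": 0,"wx": 0,"wy": 0,"wz": 0,"hand": -0.2}
    - {"dx": -0.28,"dy": 0.001,"dz": 0,"wx": 0,"wy": 0,"wz": 0,"hand": -0.2}
    - {"dx": -0.28,"dy": 0.001,"dz": 0,"wx": 0,"wy": 0,"wz": 0,"hand": -0.2}
    - {"dx": -0.28,"dy": 0.001,"dz": 0,"wx": 0,"wy": 0,"wz": 0,"hand": -0.2}
    - {"dx": -0.28,"dy": 0.001,"dz": 0,"wx": 0,"wy": 0,"wz": 0,"hand": -0.2}

```text
time_s: 19.48
tcp_pos: [0.4986, 0.282, 0.1971]
tcp_rot: [2.223, -2.214, -0.005]
wrist_force: [0.9, -0.3, -1.5]
opening: 0.0469
```

Request:
play_rows:
  steps:
    - {"dx": -0.079,"dy": 0,"dz": 0.12,"wx": 0,"wy": 0,"wz": 0,"hand": -0.2}
    - {"dx": -0.079,"dy": 0,"dz": 0.12,"wx": 0,"wy": 0,"wz": 0,"hand": -0.2}
    - {"dx": -0.079,"dy": 0,"dz": 0.12,"wx": 0,"wy": 0,"wz": 0,"hand": -0.2}
    - {"dx": -0.079,"dy": 0,"dz": 0.12,"wx": 0,"wy": 0,"wz": 0,"hand": -0.2}
    - {"dx": -0.079,"dy": 0,"dz": 0.12,"wx": 0,"wy": 0,"wz": 0,"hand": -0.2}

```text
time_s: 19.9
tcp_pos: [0.4996, 0.3175, 0.1395]
tcp_rot: [2.219, -2.219, -0.002]
wrist_force: [1.2, -0.8, -1.5]
opening: 0.0467
```

```bash
python3 held.py; python3 -c "
from h import *
plan(carry(.319)[4:])"
```

```text
[0.49955531 0.31753289 0.13949804] 0.046701943373259586 [ 1.20257352 -0.78983128 -1.45898343]
[(258, 0.2, 66.8, 134.8), (276, 0.2, -5.9, -37.0), (294, 0.2, 3.8, -35.8), (312, 0.2, 12.7, -36.8), (330, 0.1, 22.3, -36.9), (348, 0.1, 32.4, -37.0), (366, 0.1, 43.4, -36.7), (384, 0.1, 53.9, -37.3)]
d [-0.002  0.002  0.181] w [0.001 0.    0.   ] () rows 2.2
d [0.    0.001 0.124] w [0. 0. 0.] () rows 1.5
d [0.    0.    0.023] w [0. 0. 0.] () rows 0.3
```

Request:
play_rows:
  steps:
    - {"dx": 0,"dy": 0,"dz": 0.181,"wx": 0,"wy": 0,"wz": 0,"hand": -0.2}
    - {"dx": 0,"dy": 0,"dz": 0.181,"wx": 0,"wy": 0,"wz": 0,"hand": -0.2}
    - {"dx": 0,"dy": 0,"dz": 0.181,"wx": 0,"wy": 0,"wz": 0,"hand": -0.2}
    - {"dx": 0,"dy": 0,"dz": 0.181,"wx": 0,"wy": 0,"wz": 0,"hand": -0.2}
    - {"dx": 0,"dy": 0,"dz": 0.181,"wx": 0,"wy": 0,"wz": 0,"hand": -0.2}

```text
time_s: 20.37
tcp_pos: [0.5003, 0.3191, 0.0509]
tcp_rot: [2.221, -2.221, -0.001]
wrist_force: [0.3, 0.1, -0.5]
opening: 0.0471
```

Request:
play_rows:
  steps:
    - {"dx": 0,"dy": 0,"dz": 0.05,"wx": 0,"wy": 0,"wz": 0,"hand": -0.2}
    - {"dx": 0,"dy": 0,"dz": 0.09,"wx": 0,"wy": 0,"wz": 0,"hand": -0.2}
    - {"dx": 0,"dy": 0,"dz": 0.125,"wx": 0,"wy": 0,"wz": 0,"hand": -0.2}
    - {"dx": 0,"dy": 0,"dz": 0.147,"wx": 0,"wy": 0,"wz": 0,"hand": -0.2}
    - {"dx": 0,"dy": 0,"dz": 0.147,"wx": 0,"wy": 0,"wz": 0,"hand": -0.2}

```text
time_s: 20.78
tcp_pos: [0.4992, 0.3192, -0.0238]
tcp_rot: [2.221, -2.22, -0.002]
wrist_force: [0.3, -0.0, -1.5]
opening: 0.047
```

Request:
play_rows:
  steps:
    - {"dx": 0,"dy": 0,"dz": 0,"wx": 0,"wy": 0,"wz": 0,"hand": -0.2}
    - {"dx": 0,"dy": 0,"dz": 0,"wx": 0,"wy": 0,"wz": 0,"hand": 0.4}
    - {"dx": 0,"dy": 0,"dz": 0,"wx": 0,"wy": 0,"wz": 0,"hand": 0.4}
    - {"dx": 0,"dy": 0,"dz": 0,"wx": 0,"wy": 0,"wz": 0,"hand": 0.4}
    - {"dx": 0,"dy": 0,"dz": 0,"wx": 0,"wy": 0,"wz": 0,"hand": 0.4}

```text
time_s: 21.2
tcp_pos: [0.4997, 0.3197, -0.0231]
tcp_rot: [-2.222, 2.221, 0.002]
wrist_force: [0.3, -0.4, 0.4]
opening: 0.0599
```

Request:
play_rows:
  steps:
    - {"dx": 0,"dy": 0,"dz": -0.03,"wx": 0,"wy": 0,"wz": 0,"hand": 0.4}
    - {"dx": 0,"dy": 0,"dz": -0.1,"wx": 0,"wy": 0,"wz": 0,"hand": 0.4}
    - {"dx": 0,"dy": 0,"dz": -0.18,"wx": 0,"wy": 0,"wz": 0,"hand": 0.4}
    - {"dx": 0,"dy": 0,"dz": -0.26,"wx": 0,"wy": 0,"wz": 0,"hand": 0.4}
    - {"dx": 0,"dy": 0,"dz": -0.3,"wx": 0,"wy": 0,"wz": 0,"hand": 0.4}

```text
time_s: 21.62
tcp_pos: [0.5021, 0.3209, 0.1316]
tcp_rot: [-2.218, 2.216, -0.001]
wrist_force: [1.0, 1.4, 0.1]
opening: 0.0601
```

```bash
python3 held.py; python3 -c "
from h import *
plan([((.52,.17,.18),Rt(YAW)),((.53,.02,.18),Rt(YAW)),(nest([-.038,-.001,.12]),Rt(YAW))]+press('c')+grip('c'))"
```

```text
[0.50207942 0.32088326 0.13161416] 0.06014939459384514 [1.04350257 1.42125441 0.08965528]
[(258, 0.2, 61.8, 124.3), (276, 0.2, 80.5, 123.5), (294, 0.2, 101.8, 126.0), (312, 0.2, 123.8, 127.9), (330, 0.2, 131.7, 109.3), (348, 0.2, 172.4, 133.0), (366, 0.3, 879.4, 890.0), (384, 0.3, 960.8, 883.8)]
d [ 0.304 -0.032 -0.092] w [-0.005  0.003  0.037] () rows 3.8
d [ 0.297 -0.042  0.   ] w [0. 0. 0.] () rows 3.6
d [ 0.312 -0.01   0.12 ] w [0. 0. 0.] () rows 4.0
d [ 0.    -0.001  0.12 ] w [0. 0. 0.] (-1,) rows 1.4
d [0.001 0.    0.105] w [0. 0. 0.] ('slow',) rows 1.3
d [-0.001  0.    -0.185] w [0. 0. 0.] (0.5,) rows 2.2
d [ 0.    -0.091  0.037] w [0.244 0.001 0.   ] () rows 3.9
d [0.   0.   0.12] w [0. 0. 0.] () rows 1.4
d [0. 0. 0.] w [0. 0. 0.] ('close',) rows 0.0
d [ 0.   -0.06  0.  ] w [0. 0. 0.] () rows 0.7
d [ 0.001 -0.059 -0.195] w [0. 0. 0.] () rows 2.4
```

Request:
play_rows:
  steps:
    - {"dx": 0.304,"dy": -0.03,"dz": -0.095,"wx": 0,"wy": 0,"wz": 0.037,"hand": -1}
    - {"dx": 0.304,"dy": -0.03,"dz": -0.095,"wx": 0,"wy": 0,"wz": 0.037,"hand": -1}
    - {"dx": 0.304,"dy": -0.03,"dz": -0.095,"wx": 0,"wy": 0,"wz": 0.037,"hand": -1}
    - {"dx": 0.304,"dy": -0.03,"dz": -0.095,"wx": 0,"wy": 0,"wz": 0.037,"hand": -1}
    - {"dx": 0.304,"dy": -0.03,"dz": -0.095,"wx": 0,"wy": 0,"wz": 0.037,"hand": -1}

```text
time_s: 22.08
tcp_pos: [0.5164, 0.1624, 0.1758]
tcp_rot: [2.133, -2.306, 0.005]
wrist_force: [-0.2, 0.4, 0.6]
opening: 0.0008
```

Request:
play_rows:
  steps:
    - {"dx": 0.297,"dy": -0.042,"dz": 0,"wx": 0,"wy": 0,"wz": 0,"hand": -1}
    - {"dx": 0.297,"dy": -0.042,"dz": 0,"wx": 0,"wy": 0,"wz": 0,"hand": -1}
    - {"dx": 0.297,"dy": -0.042,"dz": 0,"wx": 0,"wy": 0,"wz": 0,"hand": -1}
    - {"dx": 0.297,"dy": -0.042,"dz": 0,"wx": 0,"wy": 0,"wz": 0,"hand": -1}
    - {"dx": 0.297,"dy": -0.042,"dz": 0,"wx": 0,"wy": 0,"wz": 0,"hand": -1}

```text
time_s: 22.5
tcp_pos: [0.5247, 0.0137, 0.1732]
tcp_rot: [2.131, -2.304, 0.0]
wrist_force: [0.9, 1.0, -0.1]
opening: -0.0003
```

Request:
play_rows:
  steps:
    - {"dx": 0.312,"dy": -0.01,"dz": 0.12,"wx": 0,"wy": 0,"wz": 0,"hand": -1}
    - {"dx": 0.312,"dy": -0.01,"dz": 0.12,"wx": 0,"wy": 0,"wz": 0,"hand": -1}
    - {"dx": 0.312,"dy": -0.01,"dz": 0.12,"wx": 0,"wy": 0,"wz": 0,"hand": -1}
    - {"dx": 0.312,"dy": -0.01,"dz": 0.12,"wx": 0,"wy": 0,"wz": 0,"hand": -1}
    - {"dx": 0.312,"dy": -0.01,"dz": 0.12,"wx": 0,"wy": 0,"wz": 0,"hand": -1}

```text
time_s: 22.92
tcp_pos: [0.5158, -0.1425, 0.1104]
tcp_rot: [2.13, -2.302, -0.006]
wrist_force: [-0.0, 0.8, 0.3]
opening: 0.0003
```

Request:
play_rows:
  steps:
    - {"dx": 0,"dy": 0,"dz": 0.1,"wx": 0,"wy": 0,"wz": 0,"hand": -1}
    - {"dx": 0,"dy": 0,"dz": 0.1,"wx": 0,"wy": 0,"wz": 0,"hand": -1}
    - {"dx": 0,"dy": 0,"dz": 0.1,"wx": 0,"wy": 0,"wz": 0,"hand": -1}
    - {"dx": 0,"dy": 0,"dz": 0.1,"wx": 0,"wy": 0,"wz": 0,"hand": -1}
    - {"dx": 0,"dy": 0,"dz": 0.1,"wx": 0,"wy": 0,"wz": 0,"hand": -1}

```text
time_s: 23.33
tcp_pos: [0.5191, -0.1377, 0.0646]
tcp_rot: [2.14, -2.299, 0.0]
wrist_force: [-0.4, 0.1, 0.5]
opening: 0.0002
```

```bash
python3 -c "
from h import *
print(read_state()['tcp_pos'])
plan(press('c')[1:]+grip('c'))"
```

```text
[ 0.51910398 -0.13771923  0.06463644]
d [-0.004 -0.009  0.114] w [0.    0.    0.001] ('slow',) rows 1.4
d [ 0.     0.    -0.185] w [0. 0. 0.] (0.5,) rows 2.2
d [ 0.    -0.092  0.037] w [0.244 0.    0.   ] () rows 3.9
d [0.   0.   0.12] w [0. 0. 0.] () rows 1.4
d [0. 0. 0.] w [0. 0. 0.] ('close',) rows 0.0
d [ 0.   -0.06  0.  ] w [0. 0. 0.] () rows 0.7
d [ 0.    -0.058 -0.195] w [0. 0. 0.] () rows 2.4
```

Request:
play_rows:
  steps:
    - {"dx": -0.004,"dy": -0.009,"dz": 0.06,"wx": 0,"wy": 0,"wz": 0,"hand": -1}
    - {"dx": -0.004,"dy": -0.009,"dz": 0.085,"wx": 0,"wy": 0,"wz": 0,"hand": -1}
    - {"dx": -0.004,"dy": -0.009,"dz": 0.1,"wx": 0,"wy": 0,"wz": 0,"hand": -1}
    - {"dx": -0.004,"dy": -0.009,"dz": 0.114,"wx": 0,"wy": 0,"wz": 0,"hand": -1}
    - {"dx": -0.004,"dy": -0.009,"dz": 0.115,"wx": 0,"wy": 0,"wz": 0,"hand": -1}

```text
time_s: 23.75
tcp_pos: [0.5212, -0.1362, 0.005]
tcp_rot: [2.137, -2.299, -0.006]
wrist_force: [-0.3, -0.5, -0.4]
opening: 0.0002
```

Request:
play_rows:
  steps:
    - {"dx": 0,"dy": 0,"dz": 0,"wx": 0,"wy": 0,"wz": 0,"hand": -1}
    - {"dx": 0,"dy": 0,"dz": 0,"wx": 0,"wy": 0,"wz": 0,"hand": -1}
    - {"dx": 0,"dy": 0,"dz": -0.06,"wx": 0,"wy": 0,"wz": 0,"hand": -1}
    - {"dx": 0,"dy": 0,"dz": -0.14,"wx": 0,"wy": 0,"wz": 0,"hand": 0.5}
    - {"dx": 0,"dy": 0,"dz": -0.186,"wx": 0,"wy": 0,"wz": 0,"hand": 0.5}

```text
time_s: 24.17
tcp_pos: [0.5244, -0.1374, 0.1025]
tcp_rot: [-2.138, 2.301, -0.004]
wrist_force: [0.8, 0.0, 1.4]
opening: 0.0232
```

Request:
play_rows:
  steps:
    - {"dx": 0,"dy": -0.092,"dz": 0.037,"wx": 0.244,"wy": 0,"wz": 0,"hand": 0.5}
    - {"dx": 0,"dy": -0.092,"dz": 0.037,"wx": 0.244,"wy": 0,"wz": 0,"hand": 0.5}
    - {"dx": 0,"dy": -0.092,"dz": 0.037,"wx": 0.244,"wy": 0,"wz": 0,"hand": 0.5}
    - {"dx": 0,"dy": -0.092,"dz": 0.037,"wx": 0.244,"wy": 0,"wz": 0,"hand": 0.5}
    - {"dx": 0,"dy": -0.092,"dz": 0.037,"wx": 0.244,"wy": 0,"wz": 0,"hand": 0.5}

```text
time_s: 24.58
tcp_pos: [0.5642, -0.1388, 0.0785]
tcp_rot: [-1.883, 2.029, -0.5]
wrist_force: [-0.9, 1.6, -1.0]
opening: 0.0642
```

```bash
python3 zprof.py c wrist; python3 -c "
from h import *
plan(grip('c'))"
```

```text
[ 0.56420894 -0.13883514  0.0784553 ] [-0.8598782   1.59074254 -1.03727082]
wrist [(-65, 50.1), (-55, 24.4), (-45, 29.9), (-35, 35.2), (-25, 40.6), (-15, 45.5), (-5, 51.0), (5, 56.0), (15, 61.5), (25, 66.6), (35, 46.1), (45, 46.2), (55, 49.9)]
d [ 0.    -0.012  0.   ] w [ 0.003  0.    -0.001] () rows 0.1
d [0.   0.   0.12] w [0. 0. 0.] () rows 1.4
d [0. 0. 0.] w [0. 0. 0.] ('close',) rows 0.0
d [ 0.   -0.06  0.  ] w [0. 0. 0.] () rows 0.7
d [ 0.    -0.059 -0.196] w [0. 0. 0.] () rows 2.5
```

Request:
play_rows:
  steps:
    - {"dx": 0,"dy": -0.006,"dz": 0.03,"wx": 0,"wy": 0,"wz": 0,"hand": 0.5}
    - {"dx": 0,"dy": -0.006,"dz": 0.06,"wx": 0,"wy": 0,"wz": 0,"hand": 0.5}
    - {"dx": 0,"dy": -0.006,"dz": 0.09,"wx": 0,"wy": 0,"wz": 0,"hand": 0.5}
    - {"dx": 0,"dy": -0.006,"dz": 0.122,"wx": 0,"wy": 0,"wz": 0,"hand": 0.5}
    - {"dx": 0,"dy": -0.006,"dz": 0.122,"wx": 0,"wy": 0,"wz": 0,"hand": 0.5}

```text
time_s: 25.05
tcp_pos: [0.6002, -0.1423, 0.0266]
tcp_rot: [-1.885, 2.028, -0.5]
wrist_force: [-1.0, -0.2, -0.8]
opening: 0.064
```

Request:
play_rows:
  steps:
    - {"dx": 0,"dy": 0,"dz": 0,"wx": 0,"wy": 0,"wz": 0,"hand": 0.5}
    - {"dx": 0,"dy": 0,"dz": 0,"wx": 0,"wy": 0,"wz": 0,"hand": -0.2}
    - {"dx": 0,"dy": 0,"dz": 0,"wx": 0,"wy": 0,"wz": 0,"hand": -0.2}
    - {"dx": 0,"dy": 0,"dz": 0,"wx": 0,"wy": 0,"wz": 0,"hand": -0.2}
    - {"dx": 0,"dy": 0,"dz": 0,"wx": 0,"wy": 0,"wz": 0,"hand": -0.2}

```text
time_s: 25.47
tcp_pos: [0.6002, -0.1423, 0.0292]
tcp_rot: [-1.883, 2.026, -0.505]
wrist_force: [-0.6, 2.7, 5.3]
opening: 0.0472
```

Request:
play_rows:
  steps:
    - {"dx": 0,"dy": 0,"dz": 0,"wx": 0,"wy": 0,"wz": 0,"hand": -0.2}
    - {"dx": 0,"dy": -0.015,"dz": 0,"wx": 0,"wy": 0,"wz": 0,"hand": -0.2}
    - {"dx": 0,"dy": -0.03,"dz": 0,"wx": 0,"wy": 0,"wz": 0,"hand": -0.2}
    - {"dx": 0,"dy": -0.045,"dz": 0,"wx": 0,"wy": 0,"wz": 0,"hand": -0.2}
    - {"dx": 0,"dy": -0.06,"dz": 0,"wx": 0,"wy": 0,"wz": 0,"hand": -0.2}

```text
time_s: 25.88
tcp_pos: [0.6252, -0.1444, 0.0416]
tcp_rot: [-1.885, 2.028, -0.502]
wrist_force: [-0.7, -0.2, 1.0]
opening: 0.0475
```

Request:
play_rows:
  steps:
    - {"dx": 0,"dy": -0.02,"dz": -0.06,"wx": 0,"wy": 0,"wz": 0,"hand": -0.2}
    - {"dx": 0,"dy": -0.04,"dz": -0.13,"wx": 0,"wy": 0,"wz": 0,"hand": -0.2}
    - {"dx": 0,"dy": -0.059,"dz": -0.196,"wx": 0,"wy": 0,"wz": 0,"hand": -0.2}
    - {"dx": 0,"dy": -0.059,"dz": -0.196,"wx": 0,"wy": 0,"wz": 0,"hand": -0.2}
    - {"dx": 0,"dy": -0.059,"dz": -0.196,"wx": 0,"wy": 0,"wz": 0,"hand": -0.2}

```text
time_s: 26.3
tcp_pos: [0.6078, -0.1439, 0.1455]
tcp_rot: [-1.882, 2.025, -0.51]
wrist_force: [-0.9, 0.7, -0.7]
opening: 0.0473
```

```bash
cat >> h.py <<'E'
def carry(y): return [((.54,-.02,.22),Rt(YAW,SL)),((.50,.10,.20),Rt(0)),((.499,min(y,.24),.18),Rt(0)),((.499,y,.14),Rt(0)),((.499,y,.05),Rt(0)),((.499,y,-.0235),Rt(0))]
E
python3 held.py; python3 -c "
from h import *
plan(carry(.243))"
```

```text
[ 0.60784344 -0.1438912   0.14545414] 0.04728921855270868 [-0.88982028  0.73250641 -0.73308264]
[(258, 0.2, 45.1, 89.1), (276, 0.2, -7.0, -38.8), (294, 0.2, 1.9, -38.9), (312, 0.2, 11.4, -38.4), (330, 0.2, 20.3, -39.5), (348, 0.2, 31.5, -38.0), (366, 0.2, 40.6, -39.6), (384, 0.2, 51.6, -39.5)]
d [-0.236  0.06  -0.207] w [0.001 0.    0.   ] () rows 3.8
d [-0.233  0.105 -0.01 ] w [-0.244 -0.01  -0.036] () rows 3.9
d [-0.28   0.002  0.04 ] w [0. 0. 0.] () rows 3.4
d [-0.006  0.     0.08 ] w [0. 0. 0.] () rows 1.0
d [0.   0.   0.18] w [0. 0. 0.] () rows 2.2
d [0.    0.    0.147] w [0. 0. 0.] () rows 1.8
```

Request:
play_rows:
  steps:
    - {"dx": -0.236,"dy": 0.06,"dz": -0.207,"wx": 0,"wy": 0,"wz": 0,"hand": -0.2}
    - {"dx": -0.236,"dy": 0.06,"dz": -0.207,"wx": 0,"wy": 0,"wz": 0,"hand": -0.2}
    - {"dx": -0.236,"dy": 0.06,"dz": -0.207,"wx": 0,"wy": 0,"wz": 0,"hand": -0.2}
    - {"dx": -0.236,"dy": 0.06,"dz": -0.207,"wx": 0,"wy": 0,"wz": 0,"hand": -0.2}
    - {"dx": -0.236,"dy": 0.06,"dz": -0.207,"wx": 0,"wy": 0,"wz": 0,"hand": -0.2}

```text
time_s: 26.77
tcp_pos: [0.5386, -0.0159, 0.2203]
tcp_rot: [-1.887, 2.023, -0.501]
wrist_force: [0.4, -0.3, -0.4]
opening: 0.047
```

Request:
play_rows:
  steps:
    - {"dx": -0.06,"dy": 0.026,"dz": -0.003,"wx": -0.061,"wy": -0.002,"wz": -0.009,"hand": -0.2}
    - {"dx": -0.12,"dy": 0.052,"dz": -0.006,"wx": -0.122,"wy": -0.004,"wz": -0.018,"hand": -0.2}
    - {"dx": -0.18,"dy": 0.079,"dz": -0.009,"wx": -0.183,"wy": -0.007,"wz": -0.027,"hand": -0.2}
    - {"dx": -0.233,"dy": 0.105,"dz": -0.01,"wx": -0.244,"wy": -0.01,"wz": -0.036,"hand": -0.2}
    - {"dx": -0.233,"dy": 0.105,"dz": -0.01,"wx": -0.244,"wy": -0.01,"wz": -0.036,"hand": -0.2}

```text
time_s: 27.18
tcp_pos: [0.5009, 0.1037, 0.1953]
tcp_rot: [2.222, -2.213, -0.017]
wrist_force: [1.3, 0.0, -2.3]
opening: 0.0468
```

Request:
play_rows:
  steps:
    - {"dx": -0.28,"dy": 0.002,"dz": 0.04,"wx": 0,"wy": 0,"wz": 0,"hand": -0.2}
    - {"dx": -0.28,"dy": 0.002,"dz": 0.04,"wx": 0,"wy": 0,"wz": 0,"hand": -0.2}
    - {"dx": -0.28,"dy": 0.002,"dz": 0.04,"wx": 0,"wy": 0,"wz": 0,"hand": -0.2}
    - {"dx": -0.28,"dy": 0.002,"dz": 0.04,"wx": 0,"wy": 0,"wz": 0,"hand": -0.2}
    - {"dx": -0.28,"dy": 0.002,"dz": 0.04,"wx": 0,"wy": 0,"wz": 0,"hand": -0.2}

```text
time_s: 27.6
tcp_pos: [0.4973, 0.2425, 0.1763]
tcp_rot: [2.224, -2.214, -0.009]
wrist_force: [0.2, 0.5, -0.9]
opening: 0.047
```

Request:
play_rows:
  steps:
    - {"dx": -0.006,"dy": 0,"dz": 0.08,"wx": 0,"wy": 0,"wz": 0,"hand": -0.2}
    - {"dx": -0.006,"dy": 0,"dz": 0.08,"wx": 0,"wy": 0,"wz": 0,"hand": -0.2}
    - {"dx": -0.006,"dy": 0,"dz": 0.08,"wx": 0,"wy": 0,"wz": 0,"hand": -0.2}
    - {"dx": -0.006,"dy": 0,"dz": 0.08,"wx": 0,"wy": 0,"wz": 0,"hand": -0.2}
    - {"dx": -0.006,"dy": 0,"dz": 0.08,"wx": 0,"wy": 0,"wz": 0,"hand": -0.2}

```text
time_s: 28.02
tcp_pos: [0.5, 0.2426, 0.1409]
tcp_rot: [-2.22, 2.221, 0.003]
wrist_force: [0.6, 0.1, -0.1]
opening: 0.047
```

```bash
python3 held.py; python3 -c "
from h import *
plan(carry(.243)[4:])"
```

```text
[0.50003483 0.24261172 0.14092296] 0.04695690925768642 [ 0.60163742  0.13333127 -0.11644375]
[(258, 0.2, 67.8, 136.9), (276, 0.2, -7.3, -39.5), (294, 0.2, 2.2, -38.6), (312, 0.2, 11.3, -38.8), (330, 0.1, 21.3, -38.4), (348, 0.1, 30.4, -39.5), (366, 0.1, 42.1, -38.1), (384, 0.1, 51.7, -39.6)]
d [0.    0.003 0.183] w [0.    0.001 0.   ] () rows 2.2
d [0.    0.    0.147] w [0. 0. 0.] () rows 1.8
```

Request:
play_rows:
  steps:
    - {"dx": 0,"dy": 0,"dz": 0.182,"wx": 0,"wy": 0,"wz": 0,"hand": -0.2}
    - {"dx": 0,"dy": 0,"dz": 0.182,"wx": 0,"wy": 0,"wz": 0,"hand": -0.2}
    - {"dx": 0,"dy": 0,"dz": 0.182,"wx": 0,"wy": 0,"wz": 0,"hand": -0.2}
    - {"dx": 0,"dy": 0,"dz": 0.182,"wx": 0,"wy": 0,"wz": 0,"hand": -0.2}
    - {"dx": 0,"dy": 0,"dz": 0.182,"wx": 0,"wy": 0,"wz": 0,"hand": -0.2}

```text
time_s: 28.48
tcp_pos: [0.4996, 0.2435, 0.05]
tcp_rot: [-2.221, 2.221, 0.004]
wrist_force: [-0.1, 0.7, -0.2]
opening: 0.0472
```

Request:
play_rows:
  steps:
    - {"dx": 0,"dy": 0,"dz": 0.05,"wx": 0,"wy": 0,"wz": 0,"hand": -0.2}
    - {"dx": 0,"dy": 0,"dz": 0.09,"wx": 0,"wy": 0,"wz": 0,"hand": -0.2}
    - {"dx": 0,"dy": 0,"dz": 0.125,"wx": 0,"wy": 0,"wz": 0,"hand": -0.2}
    - {"dx": 0,"dy": 0,"dz": 0.147,"wx": 0,"wy": 0,"wz": 0,"hand": -0.2}
    - {"dx": 0,"dy": 0,"dz": 0.147,"wx": 0,"wy": 0,"wz": 0,"hand": -0.2}

```text
time_s: 28.9
tcp_pos: [0.4988, 0.2436, -0.0245]
tcp_rot: [2.222, -2.22, -0.005]
wrist_force: [-0.8, -0.2, -0.1]
opening: 0.0473
```

Request:
play_rows:
  steps:
    - {"dx": 0,"dy": 0,"dz": 0,"wx": 0,"wy": 0,"wz": 0,"hand": -0.2}
    - {"dx": 0,"dy": 0,"dz": 0,"wx": 0,"wy": 0,"wz": 0,"hand": 0.4}
    - {"dx": 0,"dy": 0,"dz": 0,"wx": 0,"wy": 0,"wz": 0,"hand": 0.4}
    - {"dx": 0,"dy": 0,"dz": 0,"wx": 0,"wy": 0,"wz": 0,"hand": 0.4}
    - {"dx": 0,"dy": 0,"dz": 0,"wx": 0,"wy": 0,"wz": 0,"hand": 0.4}

```text
time_s: 29.32
tcp_pos: [0.4993, 0.2439, -0.0237]
tcp_rot: [-2.221, 2.22, 0.004]
wrist_force: [-0.9, 1.5, -0.7]
opening: 0.06
```

Request:
play_rows:
  steps:
    - {"dx": 0,"dy": 0,"dz": -0.03,"wx": 0,"wy": 0,"wz": 0,"hand": 0.4}
    - {"dx": 0,"dy": 0,"dz": -0.1,"wx": 0,"wy": 0,"wz": 0,"hand": 0.4}
    - {"dx": 0,"dy": 0,"dz": -0.18,"wx": 0,"wy": 0,"wz": 0,"hand": 0.4}
    - {"dx": 0,"dy": 0,"dz": -0.26,"wx": 0,"wy": 0,"wz": 0,"hand": 0.4}
    - {"dx": 0,"dy": 0,"dz": -0.3,"wx": 0,"wy": 0,"wz": 0,"hand": 0.4}

```text
time_s: 29.73
tcp_pos: [0.5019, 0.2445, 0.1308]
tcp_rot: [-2.217, 2.216, -0.0]
wrist_force: [2.1, 0.7, -0.9]
opening: 0.0596
```

Request:
play_rows:
  steps:
    - {"dx": 0,"dy": 0,"dz": -0.08,"wx": 0,"wy": 0,"wz": 0.037,"hand": -1}
    - {"dx": 0,"dy": 0,"dz": -0.08,"wx": 0,"wy": 0,"wz": 0.037,"hand": -1}
    - {"dx": 0,"dy": 0,"dz": -0.08,"wx": 0,"wy": 0,"wz": 0.037,"hand": -1}
    - {"dx": 0,"dy": 0,"dz": -0.08,"wx": 0,"wy": 0,"wz": 0.037,"hand": -1}
    - {"dx": 0,"dy": 0,"dz": -0.08,"wx": 0,"wy": 0,"wz": 0.037,"hand": -1}

```text
time_s: 30.15
tcp_pos: [0.4976, 0.2427, 0.1637]
tcp_rot: [2.136, -2.299, -0.007]
wrist_force: [-0.4, 1.0, -0.6]
opening: 0.0003
```

```bash
python3 -c "
from h import *
print(read_state()['tcp_pos'])
plan([((.52,.09,.18),Rt(YAW)),((.52,-.06,.18),Rt(YAW)),(nest([-.038,-.065,.12]),Rt(YAW)),(nest([-.038,-.065,.06]),Rt(YAW))])"
```

```text
[0.49757582 0.2426642  0.16369272]
d [ 0.301 -0.067 -0.033] w [0.003 0.    0.   ] () rows 3.7
d [ 0.299 -0.022  0.   ] w [0. 0. 0.] () rows 3.6
d [ 0.279 -0.018  0.12 ] w [0. 0. 0.] () rows 3.6
d [0.   0.   0.12] w [0. 0. 0.] () rows 1.4
```

Request:
play_rows:
  steps:
    - {"dx": 0.301,"dy": -0.067,"dz": -0.033,"wx": 0,"wy": 0,"wz": 0,"hand": -1}
    - {"dx": 0.301,"dy": -0.067,"dz": -0.033,"wx": 0,"wy": 0,"wz": 0,"hand": -1}
    - {"dx": 0.301,"dy": -0.067,"dz": -0.033,"wx": 0,"wy": 0,"wz": 0,"hand": -1}
    - {"dx": 0.301,"dy": -0.067,"dz": -0.033,"wx": 0,"wy": 0,"wz": 0,"hand": -1}
    - {"dx": 0.301,"dy": -0.067,"dz": -0.033,"wx": 0,"wy": 0,"wz": 0,"hand": -1}

```text
time_s: 30.57
tcp_pos: [0.5212, 0.0856, 0.1801]
tcp_rot: [2.131, -2.303, -0.004]
wrist_force: [0.2, -0.0, -0.6]
opening: 0.0005
```

Request:
play_rows:
  steps:
    - {"dx": 0.299,"dy": -0.022,"dz": 0,"wx": 0,"wy": 0,"wz": 0,"hand": -1}
    - {"dx": 0.299,"dy": -0.022,"dz": 0,"wx": 0,"wy": 0,"wz": 0,"hand": -1}
    - {"dx": 0.299,"dy": -0.022,"dz": 0,"wx": 0,"wy": 0,"wz": 0,"hand": -1}
    - {"dx": 0.299,"dy": -0.022,"dz": 0,"wx": 0,"wy": 0,"wz": 0,"hand": -1}
    - {"dx": 0.299,"dy": -0.022,"dz": 0,"wx": 0,"wy": 0,"wz": 0,"hand": -1}

```text
time_s: 30.98
tcp_pos: [0.5202, -0.0631, 0.1793]
tcp_rot: [2.131, -2.303, -0.007]
wrist_force: [0.4, -0.2, 0.0]
opening: -0.0
```

Request:
play_rows:
  steps:
    - {"dx": 0.279,"dy": -0.018,"dz": 0.12,"wx": 0,"wy": 0,"wz": 0,"hand": -1}
    - {"dx": 0.279,"dy": -0.018,"dz": 0.12,"wx": 0,"wy": 0,"wz": 0,"hand": -1}
    - {"dx": 0.279,"dy": -0.018,"dz": 0.12,"wx": 0,"wy": 0,"wz": 0,"hand": -1}
    - {"dx": 0.279,"dy": -0.018,"dz": 0.12,"wx": 0,"wy": 0,"wz": 0,"hand": -1}
    - {"dx": 0.279,"dy": -0.018,"dz": 0.12,"wx": 0,"wy": 0,"wz": 0,"hand": -1}

```text
time_s: 31.4
tcp_pos: [0.5173, -0.201, 0.1166]
tcp_rot: [2.132, -2.302, -0.013]
wrist_force: [-0.6, 1.0, -0.3]
opening: -0.0001
```

Request:
play_rows:
  steps:
    - {"dx": 0,"dy": 0,"dz": 0.11,"wx": 0,"wy": 0,"wz": 0,"hand": -1}
    - {"dx": 0,"dy": 0,"dz": 0.11,"wx": 0,"wy": 0,"wz": 0,"hand": -1}
    - {"dx": 0,"dy": 0,"dz": 0.11,"wx": 0,"wy": 0,"wz": 0,"hand": -1}
    - {"dx": 0,"dy": 0,"dz": 0.11,"wx": 0,"wy": 0,"wz": 0,"hand": -1}
    - {"dx": 0,"dy": 0,"dz": 0.11,"wx": 0,"wy": 0,"wz": 0,"hand": -1}

```text
time_s: 31.82
tcp_pos: [0.5207, -0.1981, 0.0665]
tcp_rot: [2.14, -2.3, -0.004]
wrist_force: [0.7, 0.4, 1.0]
opening: -0.0001
```

```bash
python3 -c "
from h import *
print(read_state()['tcp_pos'])
plan(press('d')[1:]+grip('d'))"
```

```text
[ 0.52070023 -0.19806572  0.06645772]
d [0.004 0.003 0.118] w [0.001 0.001 0.001] ('slow',) rows 1.4
d [ 0.     0.    -0.185] w [0. 0. 0.] (0.5,) rows 2.2
d [ 0.    -0.092  0.037] w [0.244 0.    0.   ] () rows 3.9
d [0.   0.   0.12] w [0. 0. 0.] () rows 1.4
d [0. 0. 0.] w [0. 0. 0.] ('close',) rows 0.0
d [ 0.   -0.06  0.  ] w [0. 0. 0.] () rows 0.7
d [ 0.    -0.058 -0.195] w [0. 0. 0.] () rows 2.4
```

Request:
play_rows:
  steps:
    - {"dx": 0.004,"dy": 0.003,"dz": 0.06,"wx": 0,"wy": 0,"wz": 0,"hand": -1}
    - {"dx": 0.004,"dy": 0.003,"dz": 0.085,"wx": 0,"wy": 0,"wz": 0,"hand": -1}
    - {"dx": 0.004,"dy": 0.003,"dz": 0.1,"wx": 0,"wy": 0,"wz": 0,"hand": -1}
    - {"dx": 0.004,"dy": 0.003,"dz": 0.116,"wx": 0,"wy": 0,"wz": 0,"hand": -1}
    - {"dx": 0.004,"dy": 0.003,"dz": 0.118,"wx": 0,"wy": 0,"wz": 0,"hand": -1}

```text
time_s: 32.23
tcp_pos: [0.5174, -0.2001, 0.006]
tcp_rot: [2.138, -2.3, -0.008]
wrist_force: [-1.4, -0.4, 1.7]
opening: 0.0001
```

Request:
play_rows:
  steps:
    - {"dx": 0,"dy": 0,"dz": 0,"wx": 0,"wy": 0,"wz": 0,"hand": -1}
    - {"dx": 0,"dy": 0,"dz": 0,"wx": 0,"wy": 0,"wz": 0,"hand": -1}
    - {"dx": 0,"dy": 0,"dz": -0.06,"wx": 0,"wy": 0,"wz": 0,"hand": -1}
    - {"dx": 0,"dy": 0,"dz": -0.14,"wx": 0,"wy": 0,"wz": 0,"hand": 0.5}
    - {"dx": 0,"dy": 0,"dz": -0.186,"wx": 0,"wy": 0,"wz": 0,"hand": 0.5}

```text
time_s: 32.65
tcp_pos: [0.5203, -0.2018, 0.1037]
tcp_rot: [-2.138, 2.301, -0.002]
wrist_force: [1.0, -0.3, 0.7]
opening: 0.0235
```

Request:
play_rows:
  steps:
    - {"dx": 0,"dy": -0.092,"dz": 0.037,"wx": 0.244,"wy": 0,"wz": 0,"hand": 0.5}
    - {"dx": 0,"dy": -0.092,"dz": 0.037,"wx": 0.244,"wy": 0,"wz": 0,"hand": 0.5}
    - {"dx": 0,"dy": -0.092,"dz": 0.037,"wx": 0.244,"wy": 0,"wz": 0,"hand": 0.5}
    - {"dx": 0,"dy": -0.092,"dz": 0.037,"wx": 0.244,"wy": 0,"wz": 0,"hand": 0.5}
    - {"dx": 0,"dy": -0.092,"dz": 0.037,"wx": 0.244,"wy": 0,"wz": 0,"hand": 0.5}

```text
time_s: 33.07
tcp_pos: [0.5614, -0.2032, 0.0804]
tcp_rot: [-1.881, 2.028, -0.5]
wrist_force: [-0.2, -0.1, -0.6]
opening: 0.0636
```

```bash
python3 zprof.py d wrist; python3 -c "
from h import *
plan(grip('d'))"
```

```text
[ 0.56139268 -0.20318357  0.08038431] [-0.15398419 -0.08366369 -0.62963733]
wrist [(-65, 50.0), (-55, 24.5), (-45, 29.9), (-35, 35.2), (-25, 40.7), (-15, 45.8), (-5, 50.9), (5, 56.2), (15, 61.6), (25, 66.7), (35, 46.1), (45, 46.1), (55, 50.0)]
d [ 0.    -0.009  0.001] w [ 0.002  0.001 -0.001] () rows 0.1
d [0.   0.   0.12] w [0. 0. 0.] () rows 1.4
d [0. 0. 0.] w [0. 0. 0.] ('close',) rows 0.0
d [ 0.   -0.06  0.  ] w [0. 0. 0.] () rows 0.7
d [ 0.    -0.059 -0.195] w [0. 0. 0.] () rows 2.4
```

Request:
play_rows:
  steps:
    - {"dx": 0,"dy": -0.006,"dz": 0.03,"wx": 0,"wy": 0,"wz": 0,"hand": 0.5}
    - {"dx": 0,"dy": -0.006,"dz": 0.06,"wx": 0,"wy": 0,"wz": 0,"hand": 0.5}
    - {"dx": 0,"dy": -0.006,"dz": 0.09,"wx": 0,"wy": 0,"wz": 0,"hand": 0.5}
    - {"dx": 0,"dy": -0.006,"dz": 0.122,"wx": 0,"wy": 0,"wz": 0,"hand": 0.5}
    - {"dx": 0,"dy": -0.006,"dz": 0.122,"wx": 0,"wy": 0,"wz": 0,"hand": 0.5}

```text
time_s: 33.53
tcp_pos: [0.5959, -0.2061, 0.0275]
tcp_rot: [-1.884, 2.027, -0.498]
wrist_force: [-0.6, -0.7, 0.4]
opening: 0.064
```

Request:
play_rows:
  steps:
    - {"dx": 0,"dy": 0,"dz": 0,"wx": 0,"wy": 0,"wz": 0,"hand": 0.5}
    - {"dx": 0,"dy": 0,"dz": 0,"wx": 0,"wy": 0,"wz": 0,"hand": -0.2}
    - {"dx": 0,"dy": 0,"dz": 0,"wx": 0,"wy": 0,"wz": 0,"hand": -0.2}
    - {"dx": 0,"dy": 0,"dz": 0,"wx": 0,"wy": 0,"wz": 0,"hand": -0.2}
    - {"dx": 0,"dy": 0,"dz": 0,"wx": 0,"wy": 0,"wz": 0,"hand": -0.2}

```text
time_s: 33.95
tcp_pos: [0.596, -0.2062, 0.0302]
tcp_rot: [-1.882, 2.026, -0.502]
wrist_force: [-0.5, 3.3, 4.5]
opening: 0.0467
```

Request:
play_rows:
  steps:
    - {"dx": 0,"dy": 0,"dz": 0,"wx": 0,"wy": 0,"wz": 0,"hand": -0.2}
    - {"dx": 0,"dy": -0.015,"dz": 0,"wx": 0,"wy": 0,"wz": 0,"hand": -0.2}
    - {"dx": 0,"dy": -0.03,"dz": 0,"wx": 0,"wy": 0,"wz": 0,"hand": -0.2}
    - {"dx": 0,"dy": -0.045,"dz": 0,"wx": 0,"wy": 0,"wz": 0,"hand": -0.2}
    - {"dx": 0,"dy": -0.06,"dz": 0,"wx": 0,"wy": 0,"wz": 0,"hand": -0.2}

```text
time_s: 34.37
tcp_pos: [0.621, -0.2084, 0.0425]
tcp_rot: [-1.884, 2.028, -0.499]
wrist_force: [-1.6, 0.6, 0.9]
opening: 0.0472
```

Request:
play_rows:
  steps:
    - {"dx": 0,"dy": -0.02,"dz": -0.06,"wx": 0,"wy": 0,"wz": 0,"hand": -0.2}
    - {"dx": 0,"dy": -0.04,"dz": -0.13,"wx": 0,"wy": 0,"wz": 0,"hand": -0.2}
    - {"dx": 0,"dy": -0.059,"dz": -0.196,"wx": 0,"wy": 0,"wz": 0,"hand": -0.2}
    - {"dx": 0,"dy": -0.059,"dz": -0.196,"wx": 0,"wy": 0,"wz": 0,"hand": -0.2}
    - {"dx": 0,"dy": -0.059,"dz": -0.196,"wx": 0,"wy": 0,"wz": 0,"hand": -0.2}

```text
time_s: 34.78
tcp_pos: [0.6035, -0.2086, 0.1466]
tcp_rot: [-1.881, 2.025, -0.509]
wrist_force: [-0.2, -0.5, -0.1]
opening: 0.0471
```

```bash
cat >> h.py <<'E'
def carry(y): return [((.54,-.08,.22),Rt(YAW,SL)),((.50,.04,.20),Rt(0)),((.499,min(y,.24),.18),Rt(0)),((.499,y,.14),Rt(0)),((.499,y,.05),Rt(0)),((.499,y,-.0235),Rt(0))]
E
python3 held.py; python3 -c "
from h import *
plan(carry(.167))"
```

```text
[ 0.60351905 -0.20859377  0.14656687] 0.04707785135840547 [-0.16346549 -0.54895708 -0.08095107]
[(258, 0.2, 46.0, 91.1), (276, 0.2, -6.8, -38.5), (294, 0.2, 2.2, -38.4), (312, 0.2, 11.4, -38.5), (330, 0.2, 21.3, -38.2), (348, 0.2, 31.8, -37.7), (366, 0.2, 41.6, -38.5), (384, 0.2, 53.1, -38.0)]
d [-0.245  0.055 -0.201] w [0.001 0.    0.   ] () rows 3.9
d [-0.234  0.105 -0.01 ] w [-0.244 -0.009 -0.036] () rows 3.9
d [-0.254  0.002  0.04 ] w [0. 0. 0.] () rows 3.1
d [0.   0.   0.08] w [0. 0. 0.] () rows 1.0
d [0.   0.   0.18] w [0. 0. 0.] () rows 2.2
d [0.    0.    0.147] w [0. 0. 0.] () rows 1.8
```

Request:
play_rows:
  steps:
    - {"dx": -0.245,"dy": 0.055,"dz": -0.201,"wx": 0,"wy": 0,"wz": 0,"hand": -0.2}
    - {"dx": -0.245,"dy": 0.055,"dz": -0.201,"wx": 0,"wy": 0,"wz": 0,"hand": -0.2}
    - {"dx": -0.245,"dy": 0.055,"dz": -0.201,"wx": 0,"wy": 0,"wz": 0,"hand": -0.2}
    - {"dx": -0.245,"dy": 0.055,"dz": -0.201,"wx": 0,"wy": 0,"wz": 0,"hand": -0.2}
    - {"dx": -0.245,"dy": 0.055,"dz": -0.201,"wx": 0,"wy": 0,"wz": 0,"hand": -0.2}

```text
time_s: 35.25
tcp_pos: [0.538, -0.0758, 0.2197]
tcp_rot: [-1.886, 2.023, -0.497]
wrist_force: [0.4, 0.5, -0.7]
opening: 0.0471
```

Request:
play_rows:
  steps:
    - {"dx": -0.06,"dy": 0.026,"dz": -0.003,"wx": -0.061,"wy": -0.002,"wz": -0.009,"hand": -0.2}
    - {"dx": -0.12,"dy": 0.052,"dz": -0.006,"wx": -0.122,"wy": -0.004,"wz": -0.018,"hand": -0.2}
    - {"dx": -0.18,"dy": 0.079,"dz": -0.009,"wx": -0.183,"wy": -0.007,"wz": -0.027,"hand": -0.2}
    - {"dx": -0.234,"dy": 0.105,"dz": -0.01,"wx": -0.244,"wy": -0.009,"wz": -0.036,"hand": -0.2}
    - {"dx": -0.234,"dy": 0.105,"dz": -0.01,"wx": -0.244,"wy": -0.009,"wz": -0.036,"hand": -0.2}

```text
time_s: 35.67
tcp_pos: [0.5006, 0.0445, 0.1959]
tcp_rot: [2.223, -2.213, -0.017]
wrist_force: [0.9, 0.4, -1.2]
opening: 0.0466
```

Request:
play_rows:
  steps:
    - {"dx": -0.254,"dy": 0.002,"dz": 0.04,"wx": 0,"wy": 0,"wz": 0,"hand": -0.2}
    - {"dx": -0.254,"dy": 0.002,"dz": 0.04,"wx": 0,"wy": 0,"wz": 0,"hand": -0.2}
    - {"dx": -0.254,"dy": 0.002,"dz": 0.04,"wx": 0,"wy": 0,"wz": 0,"hand": -0.2}
    - {"dx": -0.254,"dy": 0.002,"dz": 0.04,"wx": 0,"wy": 0,"wz": 0,"hand": -0.2}
    - {"dx": -0.254,"dy": 0.002,"dz": 0.04,"wx": 0,"wy": 0,"wz": 0,"hand": -0.2}

```text
time_s: 36.08
tcp_pos: [0.497, 0.1688, 0.1769]
tcp_rot: [2.223, -2.214, -0.009]
wrist_force: [-0.1, -0.9, -0.9]
opening: 0.0469
```

Request:
play_rows:
  steps:
    - {"dx": 0,"dy": 0,"dz": 0.08,"wx": 0,"wy": 0,"wz": 0,"hand": -0.2}
    - {"dx": 0,"dy": 0,"dz": 0.08,"wx": 0,"wy": 0,"wz": 0,"hand": -0.2}
    - {"dx": 0,"dy": 0,"dz": 0.08,"wx": 0,"wy": 0,"wz": 0,"hand": -0.2}
    - {"dx": 0,"dy": 0,"dz": 0.08,"wx": 0,"wy": 0,"wz": 0,"hand": -0.2}
    - {"dx": 0,"dy": 0,"dz": 0.08,"wx": 0,"wy": 0,"wz": 0,"hand": -0.2}

```text
time_s: 36.5
tcp_pos: [0.5001, 0.1669, 0.1411]
tcp_rot: [-2.219, 2.222, 0.003]
wrist_force: [0.1, -0.4, 0.4]
opening: 0.047
```

```bash
python3 held.py; python3 -c "
from h import *
plan(carry(.167)[4:])"
```

```text
[0.50005624 0.16689376 0.14114909] 0.04695528123234012 [ 0.08320962 -0.44242594  0.44407484]
[(258, 0.2, 67.7, 136.7), (276, 0.2, -6.9, -38.9), (294, 0.2, 2.0, -38.9), (312, 0.2, 11.1, -39.1), (330, 0.1, 21.2, -38.4), (348, 0.1, 32.3, -37.3), (366, 0.1, 43.3, -36.8), (384, 0.1, 52.7, -38.5)]
d [0.001 0.003 0.183] w [ 0.     0.001 -0.001] () rows 2.2
d [0.    0.    0.147] w [0. 0. 0.] () rows 1.8
```

Request:
play_rows:
  steps:
    - {"dx": 0,"dy": 0,"dz": 0.182,"wx": 0,"wy": 0,"wz": 0,"hand": -0.2}
    - {"dx": 0,"dy": 0,"dz": 0.182,"wx": 0,"wy": 0,"wz": 0,"hand": -0.2}
    - {"dx": 0,"dy": 0,"dz": 0.182,"wx": 0,"wy": 0,"wz": 0,"hand": -0.2}
    - {"dx": 0,"dy": 0,"dz": 0.182,"wx": 0,"wy": 0,"wz": 0,"hand": -0.2}
    - {"dx": 0,"dy": 0,"dz": 0.182,"wx": 0,"wy": 0,"wz": 0,"hand": -0.2}

```text
time_s: 36.97
tcp_pos: [0.4994, 0.1679, 0.05]
tcp_rot: [-2.221, 2.221, 0.004]
wrist_force: [0.7, 0.2, -0.1]
opening: 0.0471
```

Request:
play_rows:
  steps:
    - {"dx": 0,"dy": 0,"dz": 0.05,"wx": 0,"wy": 0,"wz": 0,"hand": -0.2}
    - {"dx": 0,"dy": 0,"dz": 0.09,"wx": 0,"wy": 0,"wz": 0,"hand": -0.2}
    - {"dx": 0,"dy": 0,"dz": 0.125,"wx": 0,"wy": 0,"wz": 0,"hand": -0.2}
    - {"dx": 0,"dy": 0,"dz": 0.147,"wx": 0,"wy": 0,"wz": 0,"hand": -0.2}
    - {"dx": 0,"dy": 0,"dz": 0.147,"wx": 0,"wy": 0,"wz": 0,"hand": -0.2}

```text
time_s: 37.38
tcp_pos: [0.4987, 0.1681, -0.0245]
tcp_rot: [2.221, -2.221, -0.005]
wrist_force: [-0.8, -0.1, -0.3]
opening: 0.047
```

Request:
play_rows:
  steps:
    - {"dx": 0,"dy": 0,"dz": 0,"wx": 0,"wy": 0,"wz": 0,"hand": -0.2}
    - {"dx": 0,"dy": 0,"dz": 0,"wx": 0,"wy": 0,"wz": 0,"hand": 0.4}
    - {"dx": 0,"dy": 0,"dz": 0,"wx": 0,"wy": 0,"wz": 0,"hand": 0.4}
    - {"dx": 0,"dy": 0,"dz": 0,"wx": 0,"wy": 0,"wz": 0,"hand": 0.4}
    - {"dx": 0,"dy": 0,"dz": 0,"wx": 0,"wy": 0,"wz": 0,"hand": 0.4}

```text
time_s: 37.8
tcp_pos: [0.4991, 0.1682, -0.0238]
tcp_rot: [-2.221, 2.221, 0.004]
wrist_force: [-0.3, 0.5, 0.1]
opening: 0.0597
```

Request:
play_rows:
  steps:
    - {"dx": 0,"dy": 0,"dz": -0.03,"wx": 0,"wy": 0,"wz": 0,"hand": 0.4}
    - {"dx": 0,"dy": 0,"dz": -0.1,"wx": 0,"wy": 0,"wz": 0,"hand": 0.4}
    - {"dx": 0,"dy": 0,"dz": -0.18,"wx": 0,"wy": 0,"wz": 0,"hand": 0.4}
    - {"dx": 0,"dy": 0,"dz": -0.26,"wx": 0,"wy": 0,"wz": 0,"hand": 0.4}
    - {"dx": 0,"dy": 0,"dz": -0.33,"wx": 0,"wy": 0,"wz": 0,"hand": 0.4}

```text
time_s: 38.22
tcp_pos: [0.4991, 0.1677, 0.143]
tcp_rot: [-2.221, 2.221, 0.004]
wrist_force: [0.7, 0.1, 0.2]
opening: 0.0599
```

Request:
play_rows:
  steps:
    - {"dx": 0.3,"dy": -0.04,"dz": -0.2,"wx": 0,"wy": 0,"wz": 0,"hand": 0}
    - {"dx": 0.3,"dy": -0.04,"dz": -0.2,"wx": 0,"wy": 0,"wz": 0,"hand": 0}
    - {"dx": 0.3,"dy": -0.04,"dz": -0.2,"wx": 0,"wy": 0,"wz": 0,"hand": 0}
    - {"dx": 0.3,"dy": -0.04,"dz": -0.2,"wx": 0,"wy": 0,"wz": 0,"hand": 0}
    - {"dx": 0.3,"dy": -0.04,"dz": -0.2,"wx": 0,"wy": 0,"wz": 0,"hand": 0}

```text
time_s: 38.63
tcp_pos: [0.5216, 0.0136, 0.2445]
tcp_rot: [-2.217, 2.222, -0.006]
wrist_force: [1.3, -0.7, 1.5]
opening: 0.0429
```

Request:
play_rows:
  steps:
    - {"dx": 0.35,"dy": 0,"dz": 0,"wx": 0,"wy": 0,"wz": 0,"hand": 0}
    - {"dx": 0.35,"dy": 0,"dz": 0,"wx": 0,"wy": 0,"wz": 0,"hand": 0}
    - {"dx": 0.35,"dy": 0,"dz": 0,"wx": 0,"wy": 0,"wz": 0,"hand": 0}
    - {"dx": 0.35,"dy": 0,"dz": 0,"wx": 0,"wy": 0,"wz": 0,"hand": 0}
    - {"dx": 0.35,"dy": 0,"dz": 0,"wx": 0,"wy": 0,"wz": 0,"hand": 0}

```text
time_s: 39.05
tcp_pos: [0.5186, -0.1629, 0.2395]
tcp_rot: [2.215, -2.224, -0.002]
wrist_force: [-0.5, 0.6, 0.2]
opening: 0.043
```

Run:
```python
from h import *
s=read_state(); print(s['tcp_pos'],s['qd'].round(2))
plan([((.44,-.30,.25),Rt(0)),((.42,-.42,.25),Rt(0))])
img,d,ci,M=cam("top"); save("t2",img); k=np.indices(d.shape); W=withdepth(ci,M,d,np.c_[k[1].ravel(),k[0].ravel()])
hsv=cv2.cvtColor(img,cv2.COLOR_RGB2HSV); m=((hsv[...,2]>140)&(hsv[...,1]<60)).astype(np.uint8); b=np.zeros_like(m); b[182:256,60:196]=1
cs,_=cv2.findContours(m*b*255,cv2.RETR_EXTERNAL,cv2.CHAIN_APPROX_NONE)
for c in cs:
    if cv2.contourArea(c)>100: print(cv2.minAreaRect((onplane(ci,M,c.reshape(-1,2),.008)[:,:2]*1000).astype(np.float32)))
```

```text
[ 0.51863764 -0.16285908  0.23945692] [-0.11  0.05 -0.04  0.08  0.04 -0.11]
d [ 0.275  0.156 -0.02 ] w [ 0.001 -0.001 -0.002] () rows 3.8
d [0.24 0.04 0.  ] w [0. 0. 0.] () rows 2.9
((366.54156494140625, 298.1783752441406), (8.20779800415039, 329.79925537109375), 0.7796812057495117)
((459.177001953125, 168.5578155517578), (51.93102264404297, 101.5993423461914), 88.69200897216797)
((460.4205017089844, 244.47219848632812), (51.954471588134766, 102.02143859863281), 89.40503692626953)
((460.7810974121094, 320.07464599609375), (51.71800231933594, 98.97130584716797), 89.88984680175781)
((461.1253967285156, 394.8824462890625), (50.7464714050293, 102.06622314453125), 89.4056167602539)
((487.1134338378906, 288.443115234375), (161.14791870117188, 385.89794921875), 0.7768396139144897)
```

View pics/t2.png

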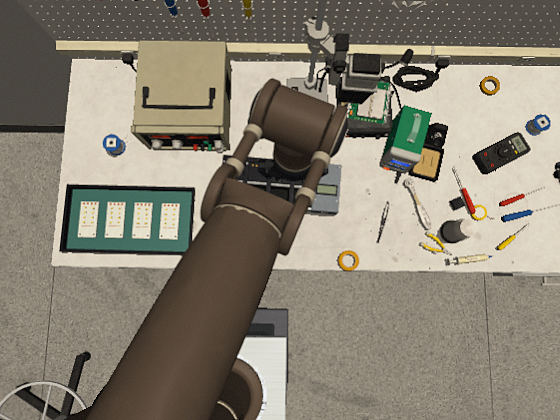

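All four boards lie apart in the tray: about 51 x 101 mm each, centred at y = 168, 244, 320 and 395 mm, in columns 80–180 of the picture. Next are the tweezers at (384, 222), so I'll look from close.

Request:
play_rows:
  steps:
    - {"dx": 0.275,"dy": 0.06,"dz": 0,"wx": 0,"wy": 0,"wz": 0,"hand": 0}
    - {"dx": 0.275,"dy": 0.06,"dz": 0,"wx": 0,"wy": 0,"wz": 0,"hand": 0}
    - {"dx": 0.275,"dy": 0.06,"dz": 0,"wx": 0,"wy": 0,"wz": 0,"hand": 0}
    - {"dx": 0.275,"dy": 0.06,"dz": 0,"wx": 0,"wy": 0,"wz": 0,"hand": 0}
    - {"dx": 0.275,"dy": 0.06,"dz": 0,"wx": 0,"wy": 0,"wz": 0,"hand": 0}

```text
time_s: 39.52
tcp_pos: [0.4885, -0.2969, 0.239]
tcp_rot: [2.217, -2.224, -0.006]
wrist_force: [-0.3, 0.2, -0.8]
opening: 0.0427
```

Request:
play_rows:
  steps:
    - {"dx": 0.24,"dy": 0.06,"dz": 0.08,"wx": 0,"wy": 0,"wz": 0,"hand": -0.3}
    - {"dx": 0.24,"dy": 0.06,"dz": 0.08,"wx": 0,"wy": 0,"wz": 0,"hand": -0.3}
    - {"dx": 0.24,"dy": 0.06,"dz": 0.08,"wx": 0,"wy": 0,"wz": 0,"hand": -0.3}
    - {"dx": 0.24,"dy": 0.06,"dz": 0.08,"wx": 0,"wy": 0,"wz": 0,"hand": -0.3}
    - {"dx": 0.24,"dy": 0.06,"dz": 0.08,"wx": 0,"wy": 0,"wz": 0,"hand": -0.3}

```text
time_s: 39.93
tcp_pos: [0.4584, -0.4141, 0.1973]
tcp_rot: [-2.219, 2.223, 0.011]
wrist_force: [0.8, 0.3, 0.1]
opening: 0.0298
```

Request:
play_rows:
  steps:
    - {"dx": 0,"dy": 0,"dz": 0,"wx": 0,"wy": 0,"wz": 0,"hand": -0.3}
    - {"dx": 0,"dy": 0,"dz": 0,"wx": 0,"wy": 0,"wz": 0,"hand": -0.3}
    - {"dx": 0,"dy": 0,"dz": 0,"wx": 0,"wy": 0,"wz": 0,"hand": -0.3}
    - {"dx": 0,"dy": 0,"dz": 0,"wx": 0,"wy": 0,"wz": 0,"hand": -0.3}
    - {"dx": 0,"dy": 0,"dz": 0,"wx": 0,"wy": 0,"wz": 0,"hand": -0.3}

```text
time_s: 40.35
tcp_pos: [0.4598, -0.414, 0.2]
tcp_rot: [2.223, -2.219, -0.004]
wrist_force: [0.9, 0.2, 0.1]
opening: 0.0297
```

Run:
```python
from h import *
s=read_state(); print(s['tcp_pos'],s['opening'])
img,d,ci,M=cam("wrist"); save("tw2",img); np.savez("tw2.npz",img=img,d=d,M=M)
```

```text
[ 0.45977632 -0.41397824  0.19997229] 0.029653985885368588
```

View pics/tw2.png

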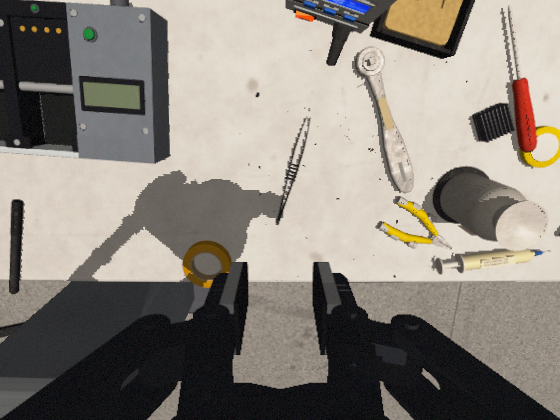

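The tweezers run from the tips at (308, 112) to the heel at (280, 220). The cutters are at (415, 225) and the tape is at (207, 262).

```bash
cat > twz.py <<'E'
from h import *
import sys
z=np.load(sys.argv[1]); img,d,M=z["img"],z["d"],z["M"]; ci=camera_info("wrist"); x0,y0,x1,y1=map(int,sys.argv[2:6])
g=cv2.cvtColor(img,cv2.COLOR_RGB2GRAY); bg=cv2.medianBlur(g,41); m=np.zeros_like(g); m[y0:y1,x0:x1]=(g[y0:y1,x0:x1].astype(int)<bg[y0:y1,x0:x1]-45)
n,l,st,_=cv2.connectedComponentsWithStats(cv2.dilate(m,np.ones((3,3),np.uint8))); i=1+st[1:,4].argmax(); v,u=np.nonzero((l==i)&(m>0)); print(st[i])
P=onplane(ci,M,np.c_[u,v],.005)[:,:2]*1000
c=P.mean(0); w,V=np.linalg.eigh(np.cov((P-c).T)); a=V[:,1]; a=a*np.sign(a[0]); b=np.array([-a[1],a[0]]); t=(P-c)@a; q=(P-c)@b
print("len",np.ptp(t),"axis deg",np.degrees(np.arctan2(a[1],a[0])))
mid=c+a*(t.max()+t.min())/2; print("mid",mid)
for s in range(-55,60,10):
    k=abs(t-(t.max()+t.min())/2-s)<3; print(s, q[k].min().round(1),q[k].max().round(1), "c",((q[k].min()+q[k].max())/2).round(1))
W=withdepth(ci,M,d,np.c_[u,v])[:,2]; print("z pct",np.percentile(W[d[v,u]>0],[50,80,95])*1000)
E
python3 twz.py tw2.npz 262 95 325 235
```

```text
[ 267  115   45  111 1438]
len 122.47946050805612 axis deg -17.397208227694527
mid [ 465.75402415 -424.85017082]
-55 -5.2 8.4 c 1.6
-45 -6.0 6.1 c 0.1
-35 -5.6 7.5 c 0.9
-25 -6.0 15.8 c 4.9
-15 -6.3 3.8 c -1.3
-5 -7.0 5.1 c -1.0
5 -7.3 6.0 c -0.7
15 -6.3 6.6 c 0.1
25 -6.3 7.2 c 0.4
35 -5.6 6.7 c 0.5
45 -4.3 6.0 c 0.9
55 -3.0 4.9 c 1.0
z pct [0.97149896 8.02140116 9.7010964 ]
```

```bash
cat > twd.py <<'E'
from h import *
import sys
z=np.load(sys.argv[1]); img,d,M=z["img"],z["d"],z["M"]; ci=camera_info("wrist"); x0,y0,x1,y1=map(int,sys.argv[2:6])
v,u=np.mgrid[y0:y1,x0:x1]; v=v.ravel();u=u.ravel(); W=withdepth(ci,M,d,np.c_[u,v]); g=img.max(2)[v,u]
k=(W[:,2]>.0055)&(W[:,2]<.014)&(g<110)&(d[v,u]>0); W=W[k]*1000
l=cv2.fitLine(W[:,:2].astype(np.float32),cv2.DIST_HUBER,0,.01,.01).ravel(); a=l[:2]*np.sign(l[0]); c=l[2:]; t=(W[:,:2]-c)@a; q=(W[:,:2]-c)@[-a[1],a[0]]; k=abs(q)<8; t=t[k]
print(k.sum(),"deg",np.degrees(np.arctan2(a[1],a[0])),"len",np.ptp(t),"heel",c+a*t.min(),"tip",c+a*t.max(),"mid",c+a*(t.min()+t.max())/2,"ztop",np.percentile(W[k,2],[50,90]))
P=onplane(ci,M,np.array(eval(sys.argv[6]),float),.005)*1000; print("pix",P[:,:2].round(1))
E
python3 twd.py tw2.npz 262 95 325 235 "[(308,114),(279,221)]"
```

```text
277 deg -13.623384 len 118.10975933579321 heel [ 407.5374381  -410.48846838] tip [ 522.32417213 -438.30789708] mid [ 464.93080511 -424.39818273] ztop [8.43299844 9.91364055]
pix [[ 527.  -442.7]
 [ 410.  -412.9]]
```

```bash
python3 -c "
from h import *
a=-.244
plan([((.4757,-.428,.05),Rt(a)),((.4757,-.428,-.0265),Rt(a)),((.4757,-.428,-.0265),Rt(a),'close'),((.4757,-.428,.05),Rt(a))])"
```

```text
d [ 0.028 -0.033  0.3  ] w [0.001 0.001 0.123] () rows 3.6
d [0.    0.    0.153] w [0. 0. 0.] () rows 1.8
d [0. 0. 0.] w [0. 0. 0.] ('close',) rows 0.0
d [ 0.     0.    -0.153] w [0. 0. 0.] () rows 1.8
```

Request:
play_rows:
  steps:
    - {"dx": 0.028,"dy": -0.033,"dz": 0.3,"wx": 0,"wy": 0,"wz": 0.123,"hand": -0.3}
    - {"dx": 0.028,"dy": -0.033,"dz": 0.3,"wx": 0,"wy": 0,"wz": 0.123,"hand": -0.3}
    - {"dx": 0.028,"dy": -0.033,"dz": 0.3,"wx": 0,"wy": 0,"wz": 0.123,"hand": -0.3}
    - {"dx": 0.028,"dy": -0.033,"dz": 0.3,"wx": 0,"wy": 0,"wz": 0.123,"hand": -0.3}
    - {"dx": 0.028,"dy": -0.033,"dz": 0.3,"wx": 0,"wy": 0,"wz": 0.123,"hand": -0.3}

```text
time_s: 40.82
tcp_pos: [0.471, -0.4242, 0.0418]
tcp_rot: [1.931, -2.475, -0.026]
wrist_force: [-0.4, 0.4, -0.8]
opening: 0.0295
```

Run:
```python
from h import *
s=read_state(); print(s['tcp_pos'],s['opening'])
img,d,ci,M=cam("wrist"); np.savez("tw3.npz",img=img,d=d,M=M); save("tw3",img)
p=proj(ci,M,np.array([[.4075,-.411,.005],[.526,-.440,.005]])).round(); print(p)
a=-.244
plan([((.4757,-.428,.05),Rt(a)),((.4757,-.428,-.0265),Rt(a))])
```

```text
[ 0.47100657 -0.42416057  0.04178522] 0.029532404510733128
[[284. 314.]
 [284. 139.]]
d [ 0.003 -0.007 -0.009] w [ 0.005  0.003 -0.001] () rows 0.1
d [0.    0.    0.153] w [0. 0. 0.] () rows 1.8
```

View pics/tw3.png

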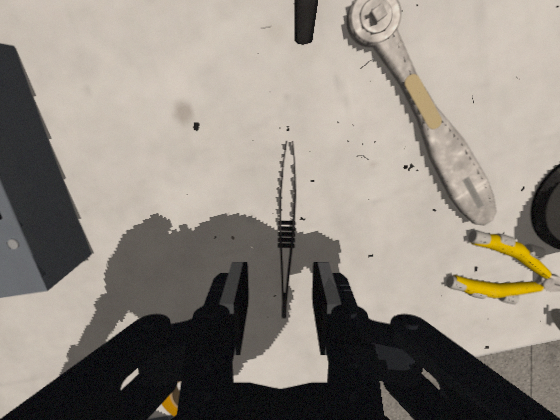

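The tweezers now run vertically in the picture, tips at (290, 142) and heel at (285, 318), centred between the open fingers.

Run:
```python
from h import *
z=np.load("tw3.npz"); M=z["M"]; ci=camera_info("wrist")
P=onplane(ci,M,[(290,142),(285,318)],.005); t,h=P; a=(t-h)/np.linalg.norm(t-h); print(P,np.linalg.norm(t-h),np.arctan2(a[1],a[0]))
g=t-a*.051; print("grip",g); yaw=np.arctan2(a[1],a[0])
q=(g[0],g[1],-.0265)
plan([((g[0],g[1],.05),Rt(yaw)),(q,Rt(yaw))])
```

```text
[[ 0.52353151 -0.44332138  0.005     ]
 [ 0.40375262 -0.41076195  0.005     ]] 0.12412533947624801 -0.26541621403795407
grip [ 0.47431736 -0.42994353  0.005     ]
d [ 0.007 -0.005 -0.009] w [0.005 0.003 0.01 ] () rows 0.2
d [0.    0.    0.153] w [0. 0. 0.] () rows 1.8
```

Request:
play_rows:
  steps:
    - {"dx": 0.006,"dy": 0,"dz": 0.06,"wx": 0,"wy": 0,"wz": 0.01,"hand": -0.3}
    - {"dx": 0.006,"dy": 0,"dz": 0.1,"wx": 0,"wy": 0,"wz": 0.01,"hand": -0.3}
    - {"dx": 0.006,"dy": 0,"dz": 0.12,"wx": 0,"wy": 0,"wz": 0.01,"hand": -0.3}
    - {"dx": 0.006,"dy": 0,"dz": 0.12,"wx": 0,"wy": 0,"wz": 0.01,"hand": -0.3}
    - {"dx": 0.006,"dy": 0,"dz": 0.12,"wx": 0,"wy": 0,"wz": 0.01,"hand": -0.3}

```text
time_s: 41.28
tcp_pos: [0.475, -0.4323, -0.0091]
tcp_rot: [1.907, -2.496, -0.002]
wrist_force: [0.4, 0.3, 0.9]
opening: 0.0297
```

Run:
```python
from h import *
s=read_state(); print(s['tcp_pos'],s['qd'].round(2))
plan([((.4743,-.430,-.0265),Rt(-.265))])
```

```text
[ 0.47500593 -0.43226022 -0.00906044] [ 0.   -0.02 -0.02  0.   -0.01 -0.  ]
d [-0.004  0.003  0.035] w [0.001 0.    0.   ] () rows 0.4
```

Request:
play_rows:
  steps:
    - {"dx": -0.004,"dy": 0,"dz": 0.012,"wx": 0,"wy": 0,"wz": 0,"hand": -0.3}
    - {"dx": -0.004,"dy": 0,"dz": 0.024,"wx": 0,"wy": 0,"wz": 0,"hand": -0.3}
    - {"dx": -0.004,"dy": 0,"dz": 0.035,"wx": 0,"wy": 0,"wz": 0,"hand": -0.3}
    - {"dx": -0.004,"dy": 0,"dz": 0.035,"wx": 0,"wy": 0,"wz": 0,"hand": -0.3}
    - {"dx": -0.004,"dy": 0,"dz": 0.035,"wx": 0,"wy": 0,"wz": 0,"hand": -0.3}

```text
time_s: 41.7
tcp_pos: [0.4743, -0.4291, -0.0287]
tcp_rot: [1.907, -2.495, -0.007]
wrist_force: [0.1, 0.7, -0.1]
opening: 0.0296
```

Request:
play_rows:
  steps:
    - {"dx": 0,"dy": 0,"dz": 0,"wx": 0,"wy": 0,"wz": 0,"hand": -1}
    - {"dx": 0,"dy": 0,"dz": 0,"wx": 0,"wy": 0,"wz": 0,"hand": -1}
    - {"dx": 0,"dy": 0,"dz": 0,"wx": 0,"wy": 0,"wz": 0,"hand": -1}
    - {"dx": 0,"dy": 0,"dz": 0,"wx": 0,"wy": 0,"wz": 0,"hand": -1}
    - {"dx": 0,"dy": 0,"dz": 0,"wx": 0,"wy": 0,"wz": 0,"hand": -1}
  newtons: 80

```text
time_s: 42.12
tcp_pos: [0.4748, -0.4297, -0.0279]
tcp_rot: [1.907, -2.495, -0.004]
wrist_force: [-0.3, 0.6, 2.1]
opening: 0.0069
```

Run:
```python
from h import *
s=read_state(); print(s['tcp_pos'],s['opening'],s['wrist_force'])
p0=nest([-.066-.08-.051,-.127,.0]); p0[2]=.03; print(p0)
plan([((.474,-.43,.09),Rt(-.265)),((.43,-.36,.09),Rt(YAW)),(p0+[0,0,.04],Rt(YAW))])
```

```text
[ 0.47482219 -0.42974229 -0.02794396] 0.00686045972639923 [-0.27630958  0.56164645  2.12758333]
[ 0.35597214 -0.2498289   0.03      ]
d [ 0.001  0.002 -0.236] w [0.001 0.    0.   ] () rows 2.8
d [-0.112  0.122  0.   ] w [ 0.     0.    -0.096] () rows 2.0
d [-0.209  0.164  0.041] w [0. 0. 0.] () rows 3.2
```

Request:
play_rows:
  steps:
    - {"dx": 0,"dy": 0,"dz": -0.06,"wx": 0,"wy": 0,"wz": 0,"hand": -1}
    - {"dx": 0,"dy": 0,"dz": -0.12,"wx": 0,"wy": 0,"wz": 0,"hand": -1}
    - {"dx": 0,"dy": 0,"dz": -0.18,"wx": 0,"wy": 0,"wz": 0,"hand": -1}
    - {"dx": 0,"dy": 0,"dz": -0.236,"wx": 0,"wy": 0,"wz": 0,"hand": -1}
    - {"dx": 0,"dy": 0,"dz": -0.236,"wx": 0,"wy": 0,"wz": 0,"hand": -1}

```text
time_s: 42.53
tcp_pos: [0.4789, -0.4338, 0.097]
tcp_rot: [-1.907, 2.496, -0.015]
wrist_force: [0.8, -0.7, 1.0]
opening: 0.0069
```

Request:
play_rows:
  steps:
    - {"dx": -0.03,"dy": 0.03,"dz": 0,"wx": 0,"wy": 0,"wz": -0.024,"hand": -1}
    - {"dx": -0.06,"dy": 0.06,"dz": 0,"wx": 0,"wy": 0,"wz": -0.048,"hand": -1}
    - {"dx": -0.09,"dy": 0.09,"dz": 0,"wx": 0,"wy": 0,"wz": -0.072,"hand": -1}
    - {"dx": -0.112,"dy": 0.122,"dz": 0,"wx": 0,"wy": 0,"wz": -0.096,"hand": -1}
    - {"dx": -0.112,"dy": 0.122,"dz": 0,"wx": 0,"wy": 0,"wz": -0.096,"hand": -1}

```text
time_s: 42.95
tcp_pos: [0.4275, -0.3556, 0.0882]
tcp_rot: [2.139, -2.299, -0.016]
wrist_force: [-0.9, 0.3, -0.6]
opening: 0.0067
```

Request:
play_rows:
  steps:
    - {"dx": -0.05,"dy": 0.04,"dz": 0.01,"wx": 0,"wy": 0,"wz": 0,"hand": -1}
    - {"dx": -0.1,"dy": 0.08,"dz": 0.02,"wx": 0,"wy": 0,"wz": 0,"hand": -1}
    - {"dx": -0.15,"dy": 0.12,"dz": 0.03,"wx": 0,"wy": 0,"wz": 0,"hand": -1}
    - {"dx": -0.209,"dy": 0.164,"dz": 0.04,"wx": 0,"wy": 0,"wz": 0,"hand": -1}
    - {"dx": -0.209,"dy": 0.164,"dz": 0.04,"wx": 0,"wy": 0,"wz": 0,"hand": -1}

```text
time_s: 43.37
tcp_pos: [0.3489, -0.2413, 0.0663]
tcp_rot: [2.136, -2.3, -0.03]
wrist_force: [-2.1, 1.2, -1.3]
opening: 0.0066
```

Request:
play_rows:
  steps:
    - {"dx": 0,"dy": 0,"dz": 0,"wx": 0,"wy": 0,"wz": 0,"hand": -1}
    - {"dx": 0,"dy": 0,"dz": 0,"wx": 0,"wy": 0,"wz": 0,"hand": -1}
    - {"dx": 0,"dy": 0,"dz": 0,"wx": 0,"wy": 0,"wz": 0,"hand": -1}
    - {"dx": 0,"dy": 0,"dz": 0,"wx": 0,"wy": 0,"wz": 0,"hand": -1}
    - {"dx": 0,"dy": 0,"dz": 0,"wx": 0,"wy": 0,"wz": 0,"hand": -1}

```text
time_s: 43.78
tcp_pos: [0.3579, -0.2508, 0.0709]
tcp_rot: [2.137, -2.302, -0.002]
wrist_force: [-0.2, 0.4, -0.9]
opening: 0.0069
```

Run:
```python
from h import *
s=read_state(); print(s['tcp_pos'],s['opening'],s['wrist_force'])
img,d,ci,M=cam("wrist"); save("p1",img); np.savez("p1.npz",img=img,d=d,M=M); Tc=np.array(ci["tool_from_camera"])
print("expected tip px",proj(ci,Tc,[[0,-.051,-.033],[0,-.025,-.033]]))
v,u=np.mgrid[170:262,250:310]; v=v.ravel();u=u.ravel(); W=withdepth(ci,Tc,d,np.c_[u,v])*1000
k=(W[:,2]<0)&(abs(W[:,0])<12); 
for y in range(-56,-10,5):
    j=k&(abs(W[:,1]-y)<2.5); print(y,j.sum(),(np.median(W[j],0)).round(1) if j.any() else "", (W[j,0].min().round(1),W[j,0].max().round(1)) if j.any() else "")
```

```text
[ 0.35789866 -0.2507587   0.07089575] 0.0068963350520232745 [-0.19676604  0.36538402 -0.92854704]
expected tip px [[279.63151455 172.96760444]
 [279.66591328 232.17466058]]
-56 0  
-51 32 [  0.2 -50.1 -33.5] (np.float64(-2.3), np.float64(2.6))
-46 47 [ -1.9 -46.  -33.6] (np.float64(-2.8), np.float64(3.1))
-41 46 [  0.2 -41.1 -34.1] (np.float64(-3.6), np.float64(3.5))
-36 48 [ -0.1 -36.  -34.2] (np.float64(-4.1), np.float64(4.0))
-31 53 [  3.5 -31.  -34.8] (np.float64(-4.1), np.float64(4.4))
-26 59 [ -3.7 -25.9 -35.2] (np.float64(-4.6), np.float64(4.5))
-21 60 [  4.  -20.7 -35.5] (np.float64(-5.1), np.float64(4.9))
-16 66 [ -4.2 -16.  -35.9] (np.float64(-5.1), np.float64(5.0))
-11 38 [ -3.9 -11.3 -32.8] (np.float64(-9.7), np.float64(9.5))
```

View pics/p1.png

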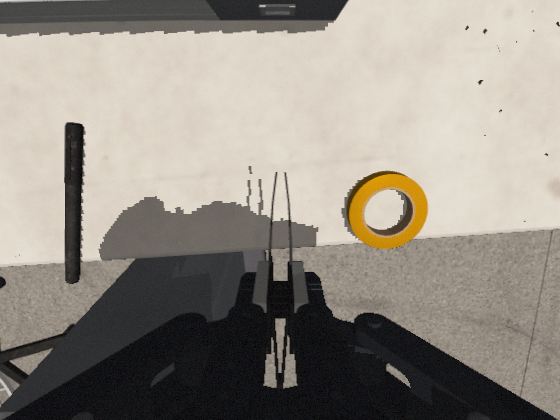

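The tips are at (281, 173), as expected: 51 mm ahead and level. The recess shows at the top edge near (277, 10), and the tape is untouched at (387, 210).

Run:
```python
from h import *
z=np.load("p1.npz"); img,d,M=z["img"],z["d"],z["M"]; ci=camera_info("wrist")
print(proj(ci,M,[nest([-.066,-.127+a,.03+b]) for a,b in((0,0),(.007,.007),(-.007,.007),(.007,-.007),(-.007,-.007))]).round(1))
print("nest right front corner",proj(ci,M,[nest([-.066,-.163,.0]),nest([-.066,-.163,.05])]).round(1))
for v in range(0,26,2): print(v,' '.join('%3d/%3d'%(img[v,u,0],img[v,u,1]) for u in range(255,303,3)))
```

```text
[[278.1   7.4]
 [264.9   4. ]
 [291.2   3.9]
 [265.9  10.7]
 [290.4  10.6]]
nest right front corner [[335.   19.9]
 [350.4  -3. ]]
0  41/ 42  38/ 38  40/ 41  41/ 40  42/ 39  39/ 39  40/ 39  40/ 38  38/ 42  41/ 42  42/ 43  41/ 40  39/ 40  38/ 42  36/ 40  44/ 41
2  39/ 41  42/ 44  39/ 39  42/ 43  41/ 40  40/ 38  41/ 44  36/ 37  41/ 44  41/ 37  48/ 45  42/ 42  37/ 38  41/ 42  31/ 38  42/ 43
4  41/ 39  50/ 51  80/ 79  83/ 81  83/ 82  79/ 78  82/ 81  82/ 81  81/ 82  84/ 84  81/ 79  84/ 83  83/ 81  82/ 82  36/ 38  44/ 44
6  40/ 40  74/ 74 174/169 177/172  86/ 84  86/ 83  85/ 84  84/ 82  84/ 81  88/ 86  86/ 84  88/ 87 159/156 161/157  43/ 40  46/ 45
8  40/ 42  43/ 43  54/ 55  57/ 58  59/ 61  59/ 62  60/ 61  61/ 64  63/ 64  63/ 62  62/ 60  65/ 63  57/ 57  58/ 56  43/ 39  39/ 42
10  41/ 46  38/ 38  59/ 57  58/ 57  61/ 62  62/ 64  64/ 62  61/ 64  59/ 58  65/ 65  61/ 65  57/ 61  58/ 55  54/ 56  45/ 42  40/ 41
12  41/ 42  41/ 41  61/ 60  60/ 58  86/ 83  82/ 81  92/ 89  94/ 91  93/ 92  90/ 90  95/ 92  92/ 90  59/ 58  49/ 49  36/ 42  42/ 42
14  41/ 43  44/ 43  54/ 52  54/ 54  72/ 70  74/ 72  75/ 74  71/ 68  69/ 70  74/ 71  84/ 78  82/ 81  55/ 57  43/ 45  39/ 39  37/ 41
16  40/ 44  36/ 38  41/ 43  41/ 41  41/ 39  41/ 40  41/ 43  40/ 42  41/ 41  42/ 40  43/ 39  41/ 40  35/ 34  39/ 39  42/ 44  39/ 43
18  43/ 43  37/ 35  40/ 41  41/ 43  38/ 42  39/ 39  42/ 42  41/ 43  42/ 45  40/ 42  42/ 42  43/ 44  41/ 43  39/ 39  40/ 39  43/ 42
20  84/ 84  82/ 79  81/ 76  82/ 78  87/ 82  80/ 77  84/ 81  81/ 81  86/ 82  79/ 76  82/ 82  88/ 87  80/ 80  85/ 82  88/ 84  82/ 80
22 108/102 109/105 111/105 106/102 107/101 110/101 108/103 108/105 109/104 107/103 107/104 109/104 108/103 111/105 108/102 107/101
24 109/104 109/104 106/101 111/106 107/102 108/101 111/105 106/102 105/100 109/103 107/102 106/102 107/104 104/101 109/106 111/106
```

```bash
cat > pp.py <<'E'
from h import *
s=read_state(); v=R.from_euler('z',-YAW).apply(s['tcp_pos']-NC); print("t",s['time_s'],"tip in nest",(v+[.051,0,.033]).round(4),s['wrist_force'].round(1),s['opening'])
q=lambda x,z=.030:(nest([x-.051,-.127,z-.033]),Rt(YAW))
import sys
plan([q(float(a)) for a in sys.argv[1:]])
E
python3 pp.py -.140 -.072 -.0515
```

```text
t 43.8333 tip in nest [-0.1444 -0.1275  0.1037] [-0.5 -0.4 -0.2] 0.006600067139337399
d [-0.001 -0.009  0.147] w [0.001 0.    0.   ] () rows 1.8
d [ 0.    -0.136  0.   ] w [0. 0. 0.] () rows 1.6
d [ 0.    -0.041  0.   ] w [0. 0. 0.] () rows 0.5
```

Request:
play_rows:
  steps:
    - {"dx": -0.001,"dy": -0.009,"dz": 0.05,"wx": 0,"wy": 0,"wz": 0,"hand": -1}
    - {"dx": -0.001,"dy": -0.009,"dz": 0.1,"wx": 0,"wy": 0,"wz": 0,"hand": -1}
    - {"dx": -0.001,"dy": -0.009,"dz": 0.147,"wx": 0,"wy": 0,"wz": 0,"hand": -1}
    - {"dx": -0.001,"dy": -0.009,"dz": 0.147,"wx": 0,"wy": 0,"wz": 0,"hand": -1}
    - {"dx": -0.001,"dy": -0.009,"dz": 0.147,"wx": 0,"wy": 0,"wz": 0,"hand": -1}

```text
time_s: 44.25
tcp_pos: [0.36, -0.2483, -0.0041]
tcp_rot: [2.137, -2.301, -0.011]
wrist_force: [0.3, -0.4, 0.4]
opening: 0.0065
```

Request:
play_rows:
  steps:
    - {"dx": 0,"dy": -0.04,"dz": 0,"wx": 0,"wy": 0,"wz": 0,"hand": -1}
    - {"dx": 0,"dy": -0.08,"dz": 0,"wx": 0,"wy": 0,"wz": 0,"hand": -1}
    - {"dx": 0,"dy": -0.11,"dz": 0,"wx": 0,"wy": 0,"wz": 0,"hand": -1}
    - {"dx": 0,"dy": -0.12,"dz": 0,"wx": 0,"wy": 0,"wz": 0,"hand": -1}
    - {"dx": 0,"dy": -0.12,"dz": 0,"wx": 0,"wy": 0,"wz": 0,"hand": -1}

```text
time_s: 44.67
tcp_pos: [0.4235, -0.2549, -0.0014]
tcp_rot: [-2.139, 2.301, -0.002]
wrist_force: [-0.2, 0.5, -0.7]
opening: 0.007
```

Request:
play_rows:
  steps:
    - {"dx": 0,"dy": 0,"dz": 0,"wx": 0,"wy": 0,"wz": 0,"hand": -1}
    - {"dx": 0,"dy": 0,"dz": 0,"wx": 0,"wy": 0,"wz": 0,"hand": -1}
    - {"dx": 0,"dy": 0,"dz": 0,"wx": 0,"wy": 0,"wz": 0,"hand": -1}
    - {"dx": 0,"dy": 0,"dz": 0,"wx": 0,"wy": 0,"wz": 0,"hand": -1}
    - {"dx": 0,"dy": 0,"dz": 0,"wx": 0,"wy": 0,"wz": 0,"hand": -1}

```text
time_s: 45.08
tcp_pos: [0.4201, -0.2533, -0.0034]
tcp_rot: [2.137, -2.302, -0.006]
wrist_force: [0.4, 0.5, -0.3]
opening: 0.0068
```

```bash
python3 pp.py -.064 -.0515
python3 - <<'E'
from h import *
img,d,ci,M=cam("wrist"); Tc=np.array(ci["tool_from_camera"]); save("p2",img); np.savez("p2.npz",img=img,d=d,M=M)
# recess edges on the front face as seen, against tip column
print("tip px",proj(ci,Tc,[[0,-.051,-.033]]),"recess pred",proj(ci,M,[nest([-.066,-.127+a,.03+b]) for a,b in((0,0),(.007,.007),(-.007,-.007))]).round(1))
for v in range(110,180,4): print(v,' '.join('%3d/%3d'%(img[v,u,0],img[v,u,1]) for u in range(244,318,4)))
k=np.indices(d.shape); W=withdepth(ci,M,d,np.c_[k[1].ravel(),k[0].ravel()]); V=R.from_euler('z',-YAW).apply(W-NC)
j=(abs(V[:,2]-.03)<.003)&(abs(V[:,1]+.14)<.04)&(V[:,0]>-.08)&(V[:,0]<-.05)
for y in np.arange(-.16,-.09,.005):
    jj=j&(abs(V[:,1]-y)<.0025); print(y.round(3),jj.sum(),(np.median(V[jj,0])*1000).round(1) if jj.sum()>3 else None)
E
```

```text
t 45.0833 tip in nest [-0.0817 -0.1258  0.0296] [ 0.4  0.5 -0.3] 0.006798289405517003
d [ 0.002 -0.035 -0.001] w [0.002 0.001 0.   ] () rows 0.4
d [ 0.    -0.025  0.   ] w [0. 0. 0.] () rows 0.3
tip px [[279.63179207 172.96711067]] recess pred [[282.5 134.3]
 [263.9 136. ]
 [299.3 132.7]]
110 131/131 131/134 132/136 133/136 132/135 133/138 134/136 137/138 136/135 134/134 134/136 135/135 135/136 134/134 132/133 137/140 136/139 135/139 136/139
114 130/132 132/134 133/133 136/139 130/132 133/135 134/137 133/136 135/135 133/136 132/134 133/134 133/136 133/135 134/137 139/140 135/139 136/140 137/137
118 131/133 130/133 133/136 131/134 134/137 131/133 133/136 132/134 132/134 130/130 132/135 130/131 133/134 133/134 132/133 137/138 138/141 139/141 134/138
122 129/130 132/133 133/134 133/136 132/133 134/135 129/134 130/132 132/134 130/132 131/134 129/133 132/133 133/135 133/135 139/141 136/137 137/140 137/139
126 132/132 132/131 134/136 134/135 135/135 129/133 131/134 131/133 130/133 130/132 132/134 130/134 132/136 133/134 132/134 136/136 133/136 133/136 138/138
130 131/131 132/134 130/134 13
[... 1498 characters left out ...]
223/215 224/215 223/217 225/218
170 226/219 226/219 225/218 226/220 225/219 112/108 225/217 113/107 225/219 224/215 223/217 221/215 223/214 224/215 223/216 223/216 224/218 225/215 225/216
174 227/219 224/218 225/218 224/217 225/218 177/167 189/180 177/170  89/ 84 225/216 163/154 224/217 224/215 222/216 222/216 222/214 222/215 224/214 224/214
178 224/215 224/217 223/216 226/219 224/217 225/219 225/217 179/169 151/142 224/217 189/178 225/219 225/218 224/216 224/215 224/214 224/215 223/216 224/219
-0.16 0 None
-0.155 0 None
-0.15 0 None
-0.145 0 None
-0.14 0 None
-0.135 0 None
-0.13 0 None
-0.125 0 None
-0.12 0 None
-0.115 0 None
-0.11 0 None
-0.105 0 None
-0.1 0 None
-0.095 0 None
-0.09 0 None
```

Request:
play_rows:
  steps:
    - {"dx": 0.002,"dy": -0.005,"dz": -0.001,"wx": 0,"wy": 0,"wz": 0,"hand": -1}
    - {"dx": 0.002,"dy": -0.015,"dz": -0.001,"wx": 0,"wy": 0,"wz": 0,"hand": -1}
    - {"dx": 0.002,"dy": -0.025,"dz": -0.001,"wx": 0,"wy": 0,"wz": 0,"hand": -1}
    - {"dx": 0.002,"dy": -0.035,"dz": -0.001,"wx": 0,"wy": 0,"wz": 0,"hand": -1}
    - {"dx": 0.002,"dy": -0.04,"dz": -0.001,"wx": 0,"wy": 0,"wz": 0,"hand": -1}

```text
time_s: 45.55
tcp_pos: [0.442, -0.2564, -0.0027]
tcp_rot: [2.138, -2.301, -0.003]
wrist_force: [0.4, 0.2, -0.6]
opening: 0.0071
```

Request:
play_rows:
  steps:
    - {"dx": 0,"dy": 0,"dz": 0,"wx": 0,"wy": 0,"wz": 0,"hand": -1}
    - {"dx": 0,"dy": 0,"dz": 0,"wx": 0,"wy": 0,"wz": 0,"hand": -1}
    - {"dx": 0,"dy": 0,"dz": 0,"wx": 0,"wy": 0,"wz": 0,"hand": -1}
    - {"dx": 0,"dy": 0,"dz": 0,"wx": 0,"wy": 0,"wz": 0,"hand": -1}
    - {"dx": 0,"dy": 0,"dz": 0,"wx": 0,"wy": 0,"wz": 0,"hand": -1}

```text
time_s: 45.97
tcp_pos: [0.4404, -0.2558, -0.003]
tcp_rot: [2.137, -2.301, -0.006]
wrist_force: [0.4, 0.3, -0.8]
opening: 0.0071
```

```bash
python3 pp.py -.0515
```

```text
t 45.9667 tip in nest [-0.0614 -0.1267  0.03  ] [ 0.4  0.3 -0.8] 0.007051931870086118
d [ 0.001 -0.02   0.   ] w [0.002 0.001 0.   ] () rows 0.2
```

The tip is inside the recess (nest x −61.4 mm, front at −66 mm) with no contact force. Now pressing.

Request:
play_rows:
  steps:
    - {"dx": 0,"dy": -0.006,"dz": 0,"wx": 0,"wy": 0,"wz": 0,"hand": -1}
    - {"dx": 0,"dy": -0.01,"dz": 0,"wx": 0,"wy": 0,"wz": 0,"hand": -1}
    - {"dx": 0,"dy": -0.014,"dz": 0,"wx": 0,"wy": 0,"wz": 0,"hand": -1}
    - {"dx": 0,"dy": -0.017,"dz": 0,"wx": 0,"wy": 0,"wz": 0,"hand": -1}
    - {"dx": 0,"dy": -0.021,"dz": 0,"wx": 0,"wy": 0,"wz": 0,"hand": -1}

```text
time_s: 46.38
tcp_pos: [0.4491, -0.256, -0.0035]
tcp_rot: [2.137, -2.299, -0.012]
wrist_force: [-6.8, -1.1, 0.5]
opening: 0.0069
```

Request:
play_rows:
  steps:
    - {"dx": 0,"dy": 0,"dz": 0,"wx": 0,"wy": 0,"wz": 0,"hand": -1}
    - {"dx": 0,"dy": 0,"dz": 0,"wx": 0,"wy": 0,"wz": 0,"hand": -1}
    - {"dx": 0,"dy": 0,"dz": 0,"wx": 0,"wy": 0,"wz": 0,"hand": -1}
    - {"dx": 0,"dy": 0,"dz": 0,"wx": 0,"wy": 0,"wz": 0,"hand": -1}
    - {"dx": 0,"dy": 0,"dz": 0,"wx": 0,"wy": 0,"wz": 0,"hand": -1}

```text
time_s: 46.8
tcp_pos: [0.4492, -0.256, -0.0035]
tcp_rot: [2.137, -2.3, -0.011]
wrist_force: [-5.4, 0.1, 1.4]
opening: 0.007
```

```bash
python3 pp.py -.0515
```

```text
t 46.8 tip in nest [-0.0525 -0.1263  0.0295] [-5.4  0.1  1.4] 0.0070409365869296015
d [ 0.001 -0.002 -0.001] w [0.004 0.002 0.   ] () rows 0.1
```

The tip is at −52.5 mm with 5.4 N, which means the button is fully in. I'll add 1 mm for certainty and hold for more than 2 s.

Request:
play_rows:
  steps:
    - {"dx": 0,"dy": -0.002,"dz": 0,"wx": 0,"wy": 0,"wz": 0,"hand": -1}
    - {"dx": 0,"dy": -0.002,"dz": 0,"wx": 0,"wy": 0,"wz": 0,"hand": -1}
    - {"dx": 0,"dy": -0.002,"dz": 0,"wx": 0,"wy": 0,"wz": 0,"hand": -1}
    - {"dx": 0,"dy": -0.002,"dz": 0,"wx": 0,"wy": 0,"wz": 0,"hand": -1}
    - {"dx": 0,"dy": -0.002,"dz": 0,"wx": 0,"wy": 0,"wz": 0,"hand": -1}

```text
time_s: 47.22
tcp_pos: [0.4495, -0.2559, -0.0037]
tcp_rot: [2.136, -2.299, -0.013]
wrist_force: [-6.4, -0.3, 1.5]
opening: 0.0067
```

Request:
play_rows:
  steps:
    - {"dx": 0,"dy": 0,"dz": 0,"wx": 0,"wy": 0,"wz": 0,"hand": -1}
    - {"dx": 0,"dy": 0,"dz": 0,"wx": 0,"wy": 0,"wz": 0,"hand": -1}
    - {"dx": 0,"dy": 0,"dz": 0,"wx": 0,"wy": 0,"wz": 0,"hand": -1}
    - {"dx": 0,"dy": 0,"dz": 0,"wx": 0,"wy": 0,"wz": 0,"hand": -1}
    - {"dx": 0,"dy": 0,"dz": 0,"wx": 0,"wy": 0,"wz": 0,"hand": -1}

```text
time_s: 47.63
tcp_pos: [0.4495, -0.2559, -0.0037]
tcp_rot: [2.136, -2.299, -0.014]
wrist_force: [-6.9, -1.3, 1.9]
opening: 0.0071
```

Request:
play_rows:
  steps:
    - {"dx": 0,"dy": 0,"dz": 0,"wx": 0,"wy": 0,"wz": 0,"hand": -1}
    - {"dx": 0,"dy": 0,"dz": 0,"wx": 0,"wy": 0,"wz": 0,"hand": -1}
    - {"dx": 0,"dy": 0,"dz": 0,"wx": 0,"wy": 0,"wz": 0,"hand": -1}
    - {"dx": 0,"dy": 0,"dz": 0,"wx": 0,"wy": 0,"wz": 0,"hand": -1}
    - {"dx": 0,"dy": 0,"dz": 0,"wx": 0,"wy": 0,"wz": 0,"hand": -1}

```text
time_s: 48.05
tcp_pos: [0.4495, -0.2559, -0.0037]
tcp_rot: [2.136, -2.299, -0.013]
wrist_force: [-6.4, -0.0, 1.2]
opening: 0.0067
```

Request:
play_rows:
  steps:
    - {"dx": 0,"dy": 0,"dz": 0,"wx": 0,"wy": 0,"wz": 0,"hand": -1}
    - {"dx": 0,"dy": 0,"dz": 0,"wx": 0,"wy": 0,"wz": 0,"hand": -1}
    - {"dx": 0,"dy": 0,"dz": 0,"wx": 0,"wy": 0,"wz": 0,"hand": -1}
    - {"dx": 0,"dy": 0,"dz": 0,"wx": 0,"wy": 0,"wz": 0,"hand": -1}
    - {"dx": 0,"dy": 0,"dz": 0,"wx": 0,"wy": 0,"wz": 0,"hand": -1}

```text
time_s: 48.47
tcp_pos: [0.4495, -0.2559, -0.0037]
tcp_rot: [2.136, -2.299, -0.013]
wrist_force: [-7.2, -0.7, 2.5]
opening: 0.0066
```

Request:
play_rows:
  steps:
    - {"dx": 0,"dy": 0,"dz": 0,"wx": 0,"wy": 0,"wz": 0,"hand": -1}
    - {"dx": 0,"dy": 0,"dz": 0,"wx": 0,"wy": 0,"wz": 0,"hand": -1}
    - {"dx": 0,"dy": 0,"dz": 0,"wx": 0,"wy": 0,"wz": 0,"hand": -1}
    - {"dx": 0,"dy": 0,"dz": 0,"wx": 0,"wy": 0,"wz": 0,"hand": -1}
    - {"dx": 0,"dy": 0,"dz": 0,"wx": 0,"wy": 0,"wz": 0,"hand": -1}

```text
time_s: 48.88
tcp_pos: [0.4495, -0.2559, -0.0037]
tcp_rot: [2.136, -2.299, -0.013]
wrist_force: [-6.5, -0.8, 1.4]
opening: 0.0066
```

Request:
play_rows:
  steps:
    - {"dx": 0,"dy": 0,"dz": 0,"wx": 0,"wy": 0,"wz": 0,"hand": -1}
    - {"dx": 0,"dy": 0,"dz": 0,"wx": 0,"wy": 0,"wz": 0,"hand": -1}
    - {"dx": 0,"dy": 0,"dz": 0,"wx": 0,"wy": 0,"wz": 0,"hand": -1}
    - {"dx": 0,"dy": 0,"dz": 0,"wx": 0,"wy": 0,"wz": 0,"hand": -1}
    - {"dx": 0,"dy": 0,"dz": 0,"wx": 0,"wy": 0,"wz": 0,"hand": -1}

```text
time_s: 49.3
tcp_pos: [0.4495, -0.2559, -0.0037]
tcp_rot: [2.136, -2.299, -0.013]
wrist_force: [-5.4, -0.5, 2.2]
opening: 0.007
```

```bash
python3 pp.py -.0515
python3 - <<'E'
from h import *
img,d,ci,M=cam("wrist"); Tc=np.array(ci["tool_from_camera"]); v,u=np.mgrid[170:262,250:310]; v=v.ravel();u=u.ravel(); W=withdepth(ci,Tc,d,np.c_[u,v])*1000; k=(W[:,2]>-37)&(W[:,2]<-30)&(abs(W[:,0])<9)
print([(y,W[j,0].min().round(1),W[j,0].max().round(1),np.median(W[j,2]).round(1)) for y in range(-56,-10,6) for j in [k&(abs(W[:,1]-y)<2.5)] if j.any()])
E
```

```text
t 49.3 tip in nest [-0.0523 -0.1262  0.0293] [-5.4 -0.5  2.2] 0.006952716703936518
d [ 0.002 -0.002 -0.001] w [0.004 0.002 0.   ] () rows 0.1
[(-26, np.float64(-4.6), np.float64(4.9), np.float64(-35.2)), (-20, np.float64(-5.0), np.float64(4.9), np.float64(-35.6)), (-14, np.float64(-5.1), np.float64(5.0), np.float64(-35.6))]
```

Run:
```python
from h import *
a=-.265
plan([(nest([-.13-.051,-.1262,-.0035]),Rt(YAW)),(nest([-.13-.051,-.1262,.09]),Rt(YAW)),((.43,-.355,.09),Rt(YAW)),((.4743,-.43,.05),Rt(a)),((.4743,-.43,-.018),Rt(a)),((.4743,-.43,-.0275),Rt(a))])
```

```text
d [0.    0.155 0.001] w [0.004 0.002 0.   ] () rows 1.9
d [ 0.     0.001 -0.187] w [0. 0. 0.] () rows 2.2
d [ 0.201 -0.132  0.   ] w [0. 0. 0.] () rows 2.9
d [ 0.143 -0.099  0.08 ] w [0.    0.    0.096] () rows 2.3
d [0.    0.    0.136] w [0. 0. 0.] () rows 1.6
d [0.    0.    0.019] w [0. 0. 0.] () rows 0.2
```

Request:
play_rows:
  steps:
    - {"dx": 0,"dy": 0.03,"dz": 0,"wx": 0,"wy": 0,"wz": 0,"hand": -1}
    - {"dx": 0,"dy": 0.06,"dz": 0,"wx": 0,"wy": 0,"wz": 0,"hand": -1}
    - {"dx": 0,"dy": 0.1,"dz": 0,"wx": 0,"wy": 0,"wz": 0,"hand": -1}
    - {"dx": 0,"dy": 0.155,"dz": 0,"wx": 0,"wy": 0,"wz": 0,"hand": -1}
    - {"dx": 0,"dy": 0.155,"dz": 0,"wx": 0,"wy": 0,"wz": 0,"hand": -1}

```text
time_s: 49.77
tcp_pos: [0.3705, -0.2489, -0.0036]
tcp_rot: [2.135, -2.302, -0.014]
wrist_force: [-1.0, 1.6, -1.1]
opening: 0.0068
```

Request:
play_rows:
  steps:
    - {"dx": 0,"dy": 0,"dz": -0.06,"wx": 0,"wy": 0,"wz": 0,"hand": -1}
    - {"dx": 0,"dy": 0,"dz": -0.12,"wx": 0,"wy": 0,"wz": 0,"hand": -1}
    - {"dx": 0,"dy": 0,"dz": -0.187,"wx": 0,"wy": 0,"wz": 0,"hand": -1}
    - {"dx": 0,"dy": 0,"dz": -0.187,"wx": 0,"wy": 0,"wz": 0,"hand": -1}
    - {"dx": 0,"dy": 0,"dz": -0.187,"wx": 0,"wy": 0,"wz": 0,"hand": -1}

```text
time_s: 50.18
tcp_pos: [0.3785, -0.2535, 0.0937]
tcp_rot: [-2.137, 2.301, -0.008]
wrist_force: [0.1, -0.9, -0.7]
opening: 0.0066
```

Request:
play_rows:
  steps:
    - {"dx": 0.06,"dy": -0.04,"dz": 0,"wx": 0,"wy": 0,"wz": 0,"hand": -1}
    - {"dx": 0.12,"dy": -0.08,"dz": 0,"wx": 0,"wy": 0,"wz": 0,"hand": -1}
    - {"dx": 0.17,"dy": -0.11,"dz": 0,"wx": 0,"wy": 0,"wz": 0,"hand": -1}
    - {"dx": 0.201,"dy": -0.132,"dz": 0,"wx": 0,"wy": 0,"wz": 0,"hand": -1}
    - {"dx": 0.201,"dy": -0.132,"dz": 0,"wx": 0,"wy": 0,"wz": 0,"hand": -1}

```text
time_s: 50.6
tcp_pos: [0.436, -0.36, 0.0897]
tcp_rot: [2.136, -2.303, 0.001]
wrist_force: [-0.4, -0.3, 0.8]
opening: 0.0068
```

Request:
play_rows:
  steps:
    - {"dx": 0.04,"dy": -0.03,"dz": 0.02,"wx": 0,"wy": 0,"wz": 0.03,"hand": -1}
    - {"dx": 0.08,"dy": -0.06,"dz": 0.04,"wx": 0,"wy": 0,"wz": 0.06,"hand": -1}
    - {"dx": 0.12,"dy": -0.08,"dz": 0.06,"wx": 0,"wy": 0,"wz": 0.08,"hand": -1}
    - {"dx": 0.143,"dy": -0.099,"dz": 0.08,"wx": 0,"wy": 0,"wz": 0.096,"hand": -1}
    - {"dx": 0.143,"dy": -0.099,"dz": 0.08,"wx": 0,"wy": 0,"wz": 0.096,"hand": -1}

```text
time_s: 51.02
tcp_pos: [0.4772, -0.4313, 0.0465]
tcp_rot: [1.905, -2.497, -0.01]
wrist_force: [-0.3, -0.2, -0.7]
opening: 0.0069
```

Request:
play_rows:
  steps:
    - {"dx": 0,"dy": 0,"dz": 0,"wx": 0,"wy": 0,"wz": 0,"hand": -1}
    - {"dx": 0,"dy": 0,"dz": 0,"wx": 0,"wy": 0,"wz": 0,"hand": -1}
    - {"dx": 0,"dy": 0,"dz": 0,"wx": 0,"wy": 0,"wz": 0,"hand": -1}
    - {"dx": 0,"dy": 0,"dz": 0,"wx": 0,"wy": 0,"wz": 0,"hand": -1}
    - {"dx": 0,"dy": 0,"dz": 0,"wx": 0,"wy": 0,"wz": 0,"hand": -1}

```text
time_s: 51.43
tcp_pos: [0.4776, -0.4308, 0.0509]
tcp_rot: [1.908, -2.495, -0.004]
wrist_force: [0.0, 0.3, -0.6]
opening: 0.0066
```

Run:
```python
from h import *
s=read_state(); print(s['tcp_pos'],s['opening'],s['wrist_force'],s['qd'].round(2))
img,d,ci,M=cam("wrist"); Tc=np.array(ci["tool_from_camera"]); v,u=np.mgrid[150:262,230:330]; v=v.ravel();u=u.ravel(); W=withdepth(ci,Tc,d,np.c_[u,v])*1000; k=(W[:,2]>-45)&(W[:,2]<-20)&(abs(W[:,0])<15)
print([(y,W[j,0].min().round(1),W[j,0].max().round(1),np.median(W[j,2]).round(1)) for y in range(-56,-10,6) for j in [k&(abs(W[:,1]-y)<2.5)] if j.any()])
a=-.265; plan([((.4743,-.43,-.018),Rt(a)),((.4743,-.43,-.0275),Rt(a))])
```

```text
[ 0.47755108 -0.43077426  0.05085211] 0.006632017021897041 [ 0.02372614  0.28783624 -0.5611029 ] [-0.    0.   -0.01 -0.    0.   -0.  ]
[(-50, np.float64(-2.4), np.float64(2.6), np.float64(-33.3)), (-44, np.float64(-3.2), np.float64(3.0), np.float64(-33.7)), (-38, np.float64(-3.7), np.float64(3.9), np.float64(-33.9)), (-32, np.float64(-4.2), np.float64(4.3), np.float64(-34.4)), (-26, np.float64(-4.6), np.float64(4.4), np.float64(-34.8)), (-20, np.float64(-5.1), np.float64(4.9), np.float64(-35.5)), (-14, np.float64(-8.3), np.float64(9.0), np.float64(-35.7))]
d [0.    0.007 0.138] w [0.001 0.    0.   ] () rows 1.7
d [0.    0.    0.019] w [0. 0. 0.] () rows 0.2
```

Grip unchanged. I'll lay the tweezers down, release and rise.

Request:
play_rows:
  steps:
    - {"dx": 0,"dy": 0,"dz": 0.06,"wx": 0,"wy": 0,"wz": 0,"hand": -1}
    - {"dx": 0,"dy": 0,"dz": 0.1,"wx": 0,"wy": 0,"wz": 0,"hand": -1}
    - {"dx": 0,"dy": 0,"dz": 0.13,"wx": 0,"wy": 0,"wz": 0,"hand": -1}
    - {"dx": 0,"dy": 0,"dz": 0.145,"wx": 0,"wy": 0,"wz": 0,"hand": -1}
    - {"dx": 0,"dy": 0,"dz": 0.156,"wx": 0,"wy": 0,"wz": 0,"hand": -1}

```text
time_s: 51.9
tcp_pos: [0.4766, -0.4303, -0.0285]
tcp_rot: [1.907, -2.495, -0.009]
wrist_force: [-8.0, 6.4, 36.2]
opening: 0.0068
```

Request:
play_rows:
  steps:
    - {"dx": 0,"dy": 0,"dz": 0.001,"wx": 0,"wy": 0,"wz": 0,"hand": -1}
    - {"dx": 0,"dy": 0,"dz": 0.001,"wx": 0,"wy": 0,"wz": 0,"hand": -1}
    - {"dx": 0,"dy": 0,"dz": 0.001,"wx": 0,"wy": 0,"wz": 0,"hand": -1}
    - {"dx": 0,"dy": 0,"dz": 0.001,"wx": 0,"wy": 0,"wz": 0,"hand": -1}
    - {"dx": 0,"dy": 0,"dz": 0.001,"wx": 0,"wy": 0,"wz": 0,"hand": -1}

```text
time_s: 52.32
tcp_pos: [0.4777, -0.4315, -0.0278]
tcp_rot: [1.907, -2.496, -0.003]
wrist_force: [0.2, 0.3, 0.3]
opening: 0.0069
```

Request:
play_rows:
  steps:
    - {"dx": 0,"dy": 0,"dz": 0,"wx": 0,"wy": 0,"wz": 0,"hand": -0.3}
    - {"dx": 0,"dy": 0,"dz": 0,"wx": 0,"wy": 0,"wz": 0,"hand": -0.3}
    - {"dx": 0,"dy": 0,"dz": 0,"wx": 0,"wy": 0,"wz": 0,"hand": -0.3}
    - {"dx": 0,"dy": 0,"dz": 0,"wx": 0,"wy": 0,"wz": 0,"hand": -0.3}
    - {"dx": 0,"dy": 0,"dz": 0,"wx": 0,"wy": 0,"wz": 0,"hand": -0.3}

```text
time_s: 52.73
tcp_pos: [0.4773, -0.4311, -0.0283]
tcp_rot: [1.907, -2.495, -0.005]
wrist_force: [-0.6, -0.4, -0.3]
opening: 0.0299
```

Request:
play_rows:
  steps:
    - {"dx": 0,"dy": 0,"dz": -0.04,"wx": 0,"wy": 0,"wz": 0,"hand": -0.3}
    - {"dx": 0,"dy": 0,"dz": -0.12,"wx": 0,"wy": 0,"wz": 0,"hand": -0.3}
    - {"dx": 0,"dy": 0,"dz": -0.2,"wx": 0,"wy": 0,"wz": 0,"hand": -0.3}
    - {"dx": 0,"dy": 0,"dz": -0.28,"wx": 0,"wy": 0,"wz": 0,"hand": -0.3}
    - {"dx": 0,"dy": 0,"dz": -0.35,"wx": 0,"wy": 0,"wz": 0,"hand": -0.3}

```text
time_s: 53.15
tcp_pos: [0.4781, -0.4318, 0.1493]
tcp_rot: [1.907, -2.496, -0.002]
wrist_force: [0.3, 0.3, 0.6]
opening: 0.0299
```

Request:
play_rows:
  steps:
    - {"dx": 0,"dy": 0.1,"dz": -0.15,"wx": 0,"wy": 0,"wz": 0,"hand": -0.3}
    - {"dx": 0,"dy": 0.1,"dz": -0.15,"wx": 0,"wy": 0,"wz": 0,"hand": -0.3}
    - {"dx": 0,"dy": 0.1,"dz": -0.15,"wx": 0,"wy": 0,"wz": 0,"hand": -0.3}
    - {"dx": 0,"dy": 0.1,"dz": -0.15,"wx": 0,"wy": 0,"wz": 0,"hand": -0.3}
    - {"dx": 0,"dy": 0.1,"dz": -0.15,"wx": 0,"wy": 0,"wz": 0,"hand": -0.3}

```text
time_s: 53.57
tcp_pos: [0.4298, -0.4185, 0.2219]
tcp_rot: [1.906, -2.496, -0.004]
wrist_force: [-0.2, 0.6, -0.0]
opening: 0.0296
```

Run:
```python
from h import *
s=read_state(); print(s['tcp_pos'],s['opening'],s['wrist_force'],s['time_s'])
img,d,ci,M=cam("wrist"); t,dt,_,Mt=cam("top"); c2=camera_info("top"); np.savez("f.npz",img=img,d=d,M=M)
o=np.zeros((600,800,3),np.uint8); o[:300,:400]=cv2.resize(t,(400,300)); o[:300,400:]=cv2.resize(img,(400,300)); o[300:,:400]=cv2.resize(t[165:265,50:205],(400,300)); 
print(proj(ci,M,[[.475,-.43,.005],[.40,-.411,.005],[.524,-.443,.005]]))
u,v=proj(ci,M,[[.465,-.427,.005]])[0].astype(int); y=max(v-75,0); x=min(max(u-100,0),360); o[300:,400:]=cv2.resize(img[y:y+150,x:x+200],(400,300)); print(x,y); save("fin",o)
hsv=cv2.cvtColor(t,cv2.COLOR_RGB2HSV)
for n,(a,b,c,e),h0,h1 in (("tape+flux",(210,230,365,280),0,25),("cutters",(415,228,450,256),18,35)):
    m=np.zeros(dt.shape,np.uint8); m[b:e,a:c]=((hsv[b:e,a:c,1]>140)&(hsv[b:e,a:c,0]>=h0)&(hsv[b:e,a:c,0]<h1))
    i0=np.load("top0.npz")["img"]; h2=cv2.cvtColor(i0,cv2.COLOR_RGB2HSV); m0=np.zeros_like(m); m0[b:e,a:c]=((h2[b:e,a:c,1]>140)&(h2[b:e,a:c,0]>=h0)&(h2[b:e,a:c,0]<h1))
    for mm in (m0,m): print(n,[tuple(np.round(ce,1)) for st,ce in zip(*cv2.connectedComponentsWithStats(mm)[2:]) if 40<st[4]<5000])
```

```text
[ 0.4298055  -0.41847673  0.22187913] 0.02957119487564307 [-0.21230674  0.59593625 -0.02884032] 53.5667
[[279.29771095 132.4508505 ]
 [280.55626909 199.56341314]
 [278.92144871  84.02158592]]
179 66
tape+flux [(np.float64(229.3), np.float64(246.9)), (np.float64(348.1), np.float64(260.5))]
tape+flux [(np.float64(229.3), np.float64(246.9)), (np.float64(348.4), np.float64(260.4))]
cutters [(np.float64(436.0), np.float64(239.7)), (np.float64(431.9), np.float64(248.4))]
cutters []
```

View pics/fin.png

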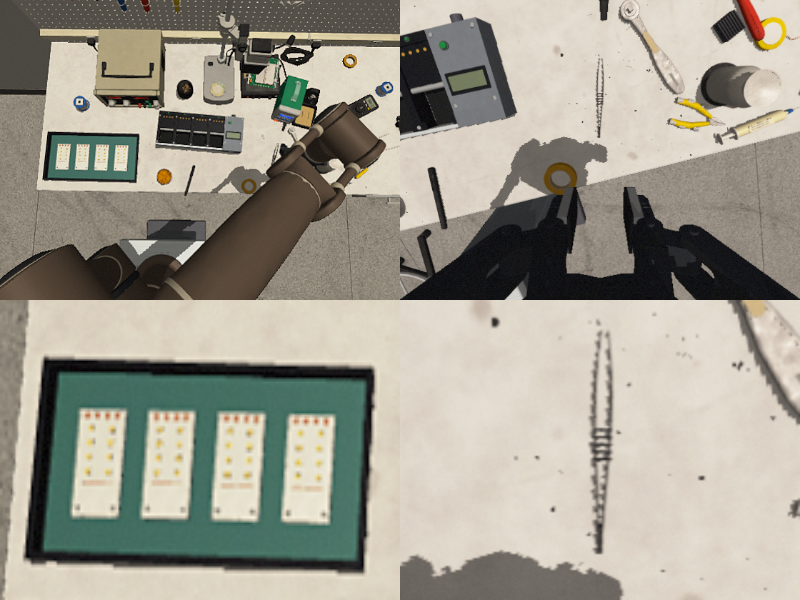

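The boards are in the tray, the nest is empty, and the tweezers lie flat on the bench. The tape and tin have not moved, and the cutters show in the wrist view (the arm hides them from above). One last check of the tweezers' height, then I'll hand in.

```bash
python3 twd.py f.npz 262 75 297 205 "[(279,84),(280,199)]"; python3 -c "
from plant import job
print(job.close_job())"
```

```text
156 deg -17.355444 len 114.78292374601355 heel [ 410.62275261 -410.57566586] tip [ 520.17990159 -444.81526127] mid [ 465.4013271  -427.69546356] ztop [8.39385901 9.74594959]
pix [[ 524.  -443.1]
 [ 400.8 -410.5]]
the job is handed in; nothing more can be done
None
```

I took all four boards out of the nest and laid them flat in the tray, reset the counter with the tweezers, laid the tweezers back on the bench and handed in the job at about 54 s. No verdict was reported.

**Boards:** the first presses on bay a missed because the finger tips really end about 29 mm behind the stated tool point. I corrected for that and tipped and drew out each board. From above they measured about 51 x 101 mm each at 76 mm spacing. Over board a the wrist depth gave a top height of about 8 mm, which fits one board lying on the floor.

**Reset button:** the tweezer tip stopped at nest x −52.4 mm, against an expected −53 mm with the button fully in. It held there at about 6.5 N for about 2.9 s and came straight back out. The button's own travel can't be read directly, so this rests on position and force.

**Tweezers:** they lie flat near where they started, with their top at about 9–10 mm, which matches their 9 mm height. When I set them down, the wrist force was briefly 36 N.

**Things to leave alone:** the flux tin and tape roll are unmoved from the top camera. The arm hid the side cutters from that camera at the end, so I only saw them in the wrist view, where they looked undisturbed.

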